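# Cure the painted edges of leather cases in the UV box

## Task

Stand every leather-covered case in the orange-handled rack tray, each on its short end in its own slot, then slide the tray fully home into the curing box and push the red plunger on top all the way down, keeping it fully down for about two seconds. Then let the plunger up and draw the tray back out until its rack part is wholly clear of the box and its guide plates, the cases still standing in it, flat on the bench. Never push the plunger unless the tray is fully home, and leave the other things on the bench where they are.

Things in the scene. Friction and masses are not known exactly. Their poses are not given: they have to be found in the camera images.
- case1: Rigid brown leather-covered case (flat block with cream stitching and a cream edge line), 90 x 58 x 18 mm, 0.1 kg. Origin at its centre; x along its 90 mm length, y along its 58 mm width, z through its 18 mm thickness. It starts flat on the dark cutting mat at the robot's left. Either end may be up, either face forward. There are three or four cases (None when absent).
- case2: Rigid brown leather-covered case (flat block with cream stitching and a cream edge line), 90 x 58 x 18 mm, 0.1 kg. Origin at its centre; x along its 90 mm length, y along its 58 mm width, z through its 18 mm thickness. It starts flat on the dark cutting mat at the robot's left. Either end may be up, either face forward. There are three or four cases (None when absent).
- case3: Rigid brown leather-covered case (flat block with cream stitching and a cream edge line), 90 x 58 x 18 mm, 0.1 kg. Origin at its centre; x along its 90 mm length, y along its 58 mm width, z through its 18 mm thickness. It starts flat on the dark cutting mat at the robot's left. Either end may be up, either face forward. There are three or four cases (None when absent).
- case4: Rigid brown leather-covered case (flat block with cream stitching and a cream edge line), 90 x 58 x 18 mm, 0.1 kg. Origin at its centre; x along its 90 mm length, y along its 58 mm width, z through its 18 mm thickness. It starts flat on the dark cutting mat at the robot's left. Either end may be up, either face forward. There are three or four cases (None when absent).
- tray: Loose rack tray, 0.35 kg, on the bench in front of the box, roughly lined up. Origin: centre of the underside of its rack part, z up. Rack part 78 mm (x) by 152 mm (y): aluminium floor 6 mm thick; five white cross walls 8 mm thick, tops 46 mm above the underside, make four slots; low rims 22 mm high on the long sides. It slides on the bench; a handle runs out at its +y end.
- tray_grip (a point): Point to grip the orange handle bar from above, closing across its 14 mm width: tray frame (0, 148, 30) mm. The bar runs along the tray's y from y = 75 to 167 mm, from 8 to 32 mm above the underside.
- slot1 (a point): Floor centre of the tray's first slot, farthest from the handle: tray frame (0, -54, 6) mm. Each slot is 28 mm clear along the tray's y and 66 mm along its x. A case standing on its short end in a slot has its centre 45 mm above this point and its top 90 mm above; let go, it leans at most about 14 degrees.
- slot2 (a point): Floor centre of the second slot: tray frame (0, -18, 6) mm.
- slot3 (a point): Floor centre of the third slot: tray frame (0, 18, 6) mm.
- slot4 (a point): Floor centre of the fourth slot, nearest the handle: tray frame (0, 54, 6) mm.
- box: Fixed grey curing box, 126 mm (x) by 175 mm (y) by 163 mm high, open at its +y end and floorless (the tray slides on the bench). Origin on the bench under the middle of the chamber, z up, +y out of the opening. Chamber 86 mm wide (x), 125 mm high, from the mouth at y = +80 mm to the back wall at y = -80 mm.
- box_mouth (a point): Bottom centre of the opening, at y = +80 mm in the box frame. Two flared guide plates, 30 mm tall, reach out to about y = +107 mm. The tray's rack part is clear of box and guide plates when the tray's origin lies beyond y = +185 mm.
- box_home (a point): Where the tray's origin lies when it is fully home: box frame (0, -4, 0) mm, the y axes of tray and box alike, the tray's end against the back wall and its handle sticking out of the mouth.
- plunger (a joint): Stroke of the red plunger, m: 0 up, 0.026 fully down (hard stop). Sprung: about 4 N to start, 12 N fully down; springs back when let go.
- plunger_top (a point): Centre of the top face of the plunger's round red pad (48 mm across), over the middle of the box; 216 mm above the bench when up. Moves with the pad.
Mind the look-alikes: they are no part of the job. What is shaped like the case2 but grey or yellow is not meant. Leave any yellow look-alike of the case3 alone.

How it is judged:
By the outcome, as a careful person would: the job done as asked, in the order asked, and still so for the second after the job is handed in, with the robot touching nothing.
Of case1, case2, case3, case4 only 3 to 4 are there at a start; the rules pass over those that are not, and their reading is None.
At some moment in a run one of case1, case2, case3, case4 may be knocked a few centimetres aside while the robot is not near it.
Once in a run the grip may slacken for a moment while it holds something.
It also fails if it takes over 210 s, if anything falls off the work surface, if the arm or the gripper's body presses on something with over 40 N, if the wrist force passes 120 N, or if a joint passes its speed limit or range.

## Robot

A 7-joint arm with a two-finger parallel gripper is mounted at the origin on the work surface. World frame = base frame: x ahead of the robot, y to its left, z up, the work surface at z = 0. Lengths are in mm, angles in rad, forces in N, time in s.
With the tool pointing down it reaches from about 425 to 875 mm from the base axis. Payload 8.4 kg.
Tool frame: the origin (TCP) lies midway between the tips of the shut fingers; the grasp point (between the pads) lies behind it (env.grasp_offset is the x of the grasp point in the tool frame, in mm); x points along the fingers, z is the direction in which the jaws open and shut, and the axes are right-handed (so a half turn about x gives the same grasp; the last joint's range is limited). The gripper opens to 85 mm and grips with 20 to 120 N. Pads are 22 mm wide; open, the fingers measure 114 mm over their backs; the gripper's body (76 mm by 85 mm) begins 54 mm behind the grasp point. The pads swing forward as they close: fully open they stand 13 mm farther back than shut.
Start: joints at [1.07, 0.333, 0.04, 1.465, -0.013, 1.343, -0.059], TCP at [254.175, -598.213, 231.308] pointing down, gripper open.
Joint ranges: [-2.58, 2.58], [-0.38, 2.09], [-1.3, 1.39], [0.25, 2.4], [-1.5, 4.64], [0.08, 2.09], [-2.65, 2.65]. Speed limits (rad/s): [2.22, 2.22, 2.79, 2.79, 3.14, 3.14, 3.14].

## Interface

Orientations are given as a 3x3 rotation matrix whose columns are the frame's x, y, z axes.
In Python, from cell import env, eyes gives the robot as it stands.
- The arm moves only by the tool jog_arm, never from a script. Its argument "targets" is a list of rows, each a list of 5 numbers: the shift along the world's x, y, z in mm, then the turn about the world's z in rad, then the closure, from 0 (fully open) to 1 (shut). A call has 1 to 8 rows; each row is the pose to reach, as a shift and turn from the pose commanded when the call began; what a row does not reach only later rows make up. A row lasts 1/10 s, in which the tool goes at most 50 mm and 8.59 degrees, less where a joint would pass 70% of its speed; a pose out of reach is approached as far as the arm can. A call with a gripper value outside its range is refused whole. The fingers move at their own pace and stop on an object; "squeeze" is the grip in N (left out, the last holds). Time passes only in rows, so rows that repeat a pose let the fingers close. It gives the time, the measured TCP pose, the force and the opening at its end, in the units of the state.
- env.sense(): the state, without advancing time (a new reading comes with each control period).
- eyes.grab_frame(name): name is "scene" or "top"; returns the picture (480x640x3 uint8, blue, green, red); there is no depth.
- eyes.camera_model(name): a dict with "fx", "fy", "cx", "cy" (pixels), "rvec" (rotation vector, rad) and "tvec" (3), from world to camera coordinates, as OpenCV has them. Camera axes: x right, y down, z forward; pixel columns grow to the right and rows downward; lengths in mm; the calibration is good to about 2 mm. A picture is of the moment at which its call begins. camera_model takes no time and is no camera call.
- env.sign_off(): hands the job in, once; it reports no verdict.
The state is a dict: "time": time; "qpos": joint angles; "joint_vel": joint speeds; "joint_torque": joint torques, N m; "tcp_pos": TCP position; "ee_rot": TCP orientation; "force": force on the tool from outside, world axes, zero at the start; "ft_torque": the same for the moment, N m; "grip_width": opening from 0.0 (shut) to 1.0 (fully open).
Only numpy, scipy, OpenCV 4.12 (cv2) and the standard library are available. Lean on these libraries where they do the work, as an engineer would, in place of code of your own. Each camera call takes 0.05 s, during which the arm holds its last target.

## Working session

There is one attempt and no reset: what is moved stays moved. The work goes in short steps, Python scripts to look and compute and a tool call to move; the robot and the scene stay as the last step left them, time stands still between calls to the robot, and variables do not carry over. Pictures are saved under pics/ and viewed, and the job is handed in when it is done.

Besides the shell and the picture viewer there is one more tool, called after "Call:" as name(argument=value, ...) on one line, values as JSON. jog_arm: Moves the arm, as the interface text tells. Its arguments: {"type":"object","properties":{"targets":{"type":"array","items":{"type":"array","items":{"type":"number"}}},"squeeze":{"type":"number"}},"required":["targets"]}

```bash
ls; mkdir -p pics; python3 - <<'E'
from cell import env, eyes
import cv2
for n in("scene","top"):
    cv2.imwrite(f"pics/{n}0.png",eyes.grab_frame(n)); print(n,eyes.camera_model(n))
s=env.sense();print(s,env.grasp_offset)
E
```

```text
pics
scene {'fx': 452.70130751628636, 'fy': 452.70130751628636, 'cx': 319.2472697638718, 'cy': 238.66702281086924, 'rvec': array([ 2.38348817,  0.69719297, -0.25173738]), 'tvec': array([-391.44233275,   -8.01630672, 1172.7034369 ])}
top {'fx': 534.2972172065795, 'fy': 534.2972172065795, 'cx': 321.637185102906, 'cy': 235.08745311689808, 'rvec': array([ 2.10602852, -2.15477806,  0.18849312]), 'tvec': array([  99.93498204,  425.73112655, 1470.1672998 ])}
{'time': 0.1, 'qpos': array([ 1.06979241,  0.33383597,  0.03986699,  1.46618834, -0.01337964,
        1.34328647, -0.05849613]), 'joint_vel': array([ 2.42635454e-04, -4.96320415e-04, -1.07316683e-03, -1.83987724e-03,
        2.74533550e-04, -1.05651772e-03, -3.79750381e-05]), 'joint_torque': array([ 3.46512941e-03, -6.60023904e+01,  1.36992026e+00, -4.06468785e+01,
        1.69886369e-02,  9.12702206e-03, -5.11412225e-05]), 'tcp_pos': array([ 254.01495426, -597.86549158,  230.51018324]), 'ee_rot': array([[-6.71690004e-04,  9.20357461e-01,  3.91077605e-01],
       [ 1.28791627e-03,  3.91078165e-01, -9.20356567e-01],
       [-9.99998945e-01, -1.14519097e-04, -1.44802664e-03]]), 'force': array([-0.49054778, -0.34313242,  0.33187476]), 'ft_torque': array([0.03397971, 0.01246239, 0.00675646]), 'grip_width': 0.9994969851997948} -18.700000000000003
```

View pics/scene0.png

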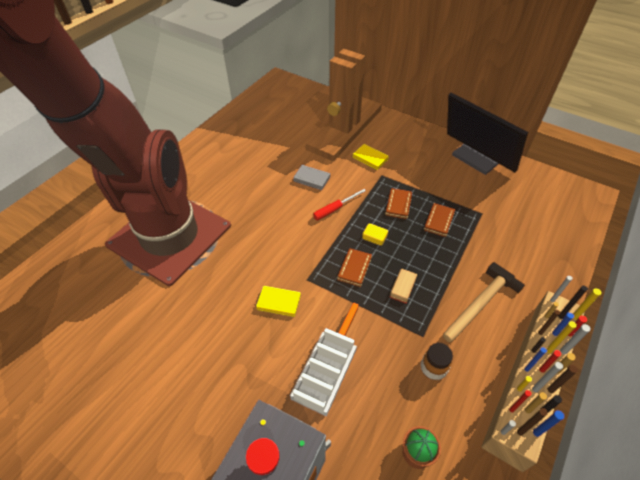

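View pics/top0.png

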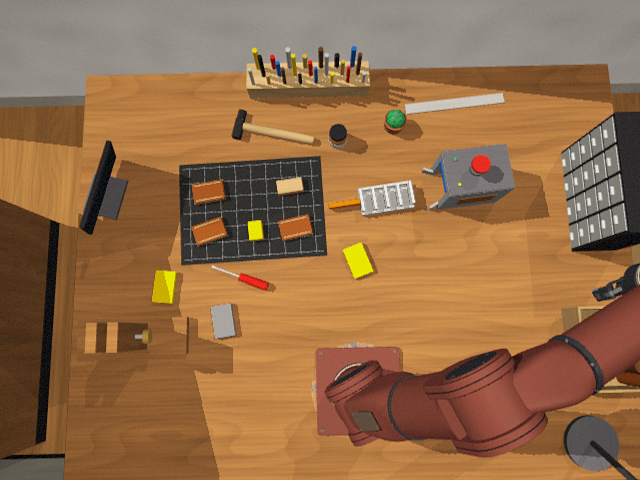

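Top view: three brown cases on the mat at about (209,191), (209,231) and (295,228). Things they could be confused with:
- Tan block at (289,186)
- Small yellow block at (255,231)
- Yellow blocks at (358,260) and (166,287)
- Grey block at (222,321)

Next I'll take a close crop and measure.

```bash
cat > h.py <<'E'
import numpy as np, cv2
from cell import env, eyes
def cam(n):
    m=eyes.camera_model(n); K=np.array([[m['fx'],0,m['cx']],[0,m['fy'],m['cy']],[0,0,1.]])
    R=cv2.Rodrigues(np.array(m['rvec']))[0]; return K,R,np.array(m['tvec'],float)
def ray(n,uv,z):
    K,R,t=cam(n); uv=np.atleast_2d(np.array(uv,float))
    d=np.c_[uv,np.ones(len(uv))]@np.linalg.inv(K).T@R; c=-R.T@t
    return c+d*((z-c[2])/d[:,2])[:,None]
def proj(n,P):
    K,R,t=cam(n); q=(np.atleast_2d(P)@R.T+t)@K.T; return q[:,:2]/q[:,2:]
def rects(n,im,lo,hi,z,amin=60,roi=None):
    hsv=cv2.cvtColor(im,cv2.COLOR_BGR2HSV); m=cv2.inRange(hsv,np.array(lo),np.array(hi))
    if roi: 
        k=np.zeros_like(m);x0,y0,x1,y1=roi;k[y0:y1,x0:x1]=255;m&=k
    m=cv2.morphologyEx(m,cv2.MORPH_CLOSE,np.ones((3,3)))
    out=[]
    for c in cv2.findContours(m,cv2.RETR_EXTERNAL,cv2.CHAIN_APPROX_NONE)[0]:
        if cv2.contourArea(c)<amin: continue
        W=ray(n,c[:,0,:],z)[:,:2].astype(np.float32)
        (cx,cy),(w,h),a=cv2.minAreaRect(W)
        if w<h: a+=90; w,h=h,w
        a=(a+90)%180-90
        out.append((c[:,0].mean(0).round(0),round(cx,1),round(cy,1),round(w,1),round(h,1),round(a,1)))
    return out
def crop(im,x0,y0,x1,y1,name,s=4):
    cv2.imwrite('pics/'+name,cv2.resize(im[y0:y1,x0:x1],None,fx=s,fy=s,interpolation=cv2.INTER_CUBIC))
E
python3 - <<'E'
from h import *
t=cv2.imread('pics/top0.png'); s=cv2.imread('pics/scene0.png')
crop(t,175,150,335,270,'c_t0.png',5); crop(t,320,130,520,230,'c_b0.png',4); crop(s,200,300,400,480,'c_s0.png',3)
hsv=cv2.cvtColor(t,cv2.COLOR_BGR2HSV)
for u,v in[(209,191),(205,228),(295,228),(289,186),(360,160),(250,280),(345,204),(480,163)]: print(u,v,hsv[v,u])
for u,v in[(209,191),(209,231),(295,228)]: print(ray('top',(u,v),18))
print('plunger',ray('top',(481,163),216),ray('scene',(262,455),216))
E
```

```text
209 191 [ 12 204 171]
205 228 [ 13 210 181]
295 228 [ 12 204 181]
289 186 [ 19 107 232]
360 160 [ 15 165 184]
250 280 [  1 217 234]
345 204 [ 17 241 231]
480 163 [  2 220 232]
[[568.67737235 413.81752893  18.        ]]
[[450.60555693 412.18017319  18.        ]]
[[453.70004245 165.93039527  18.        ]]
plunger [[ 573.0982485  -318.50027691  216.        ]] [[ 574.12948202 -317.61822996  216.        ]]
```

View pics/c_t0.png

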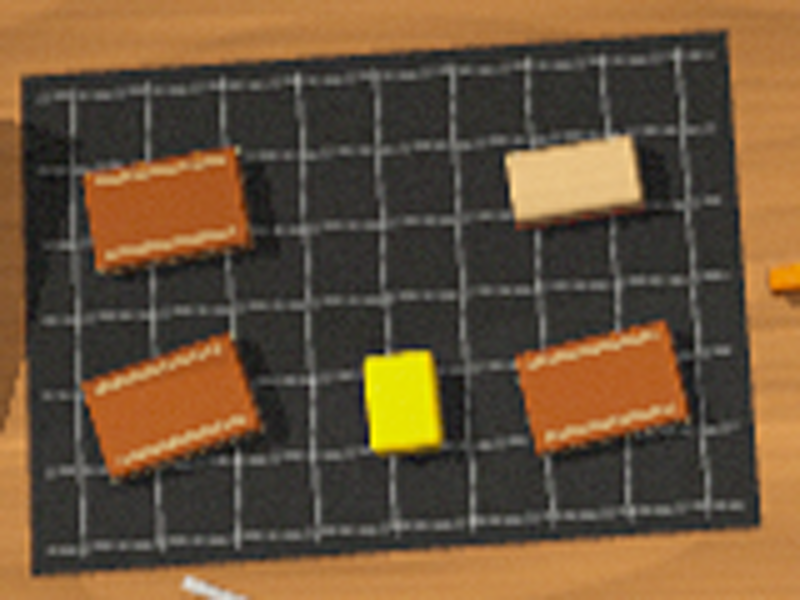

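View pics/c_b0.png

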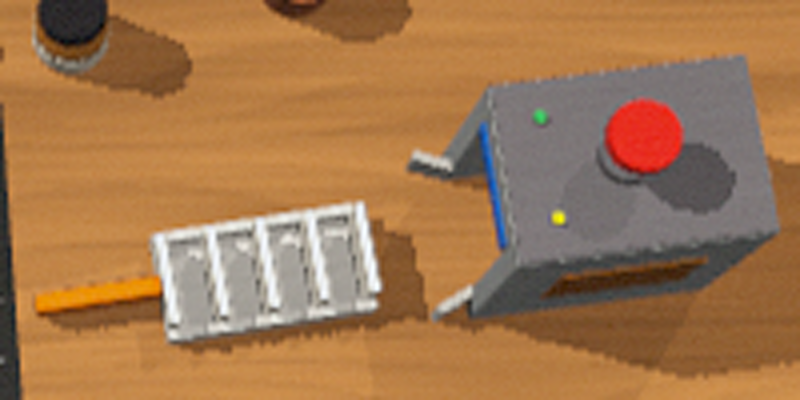

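View pics/c_s0.png

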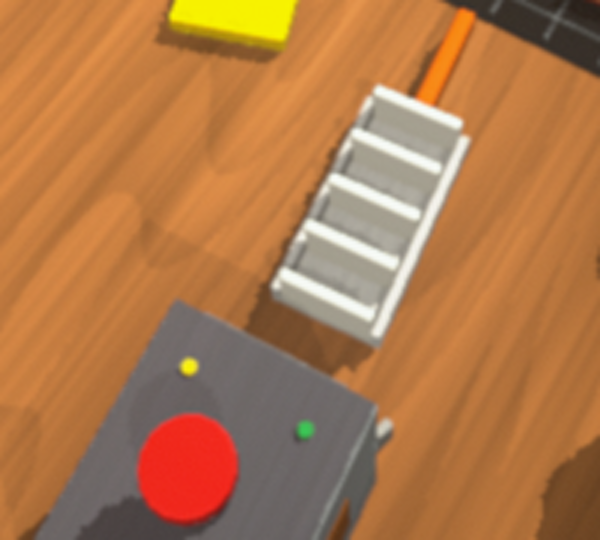

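```bash
python3 - <<'E'
from h import *
t=cv2.imread('pics/top0.png'); s=cv2.imread('pics/scene0.png')
print('mat z2', [ (r[0],r[1:]) for r in rects('top',t,(0,0,0),(180,90,75),2,3000,(170,150,335,270))])
for n,im,roi in(('top',t,(180,155,325,265)),('scene',s,(320,180,480,325))):
    for r in rects(n,im,(8,150,110),(16,255,240),19,60,roi): print(n,r)
    for r in rects(n,im,(17,60,180),(22,140,255),20,60,roi): print(n,'tan',r)
# handle top z32 ; orange
print(rects('top',t,(14,220,190),(20,255,255),32,20,(325,195,362,215)))
print(rects('scene',s,(8,200,150),(20,255,255),32,20,(335,300,362,335)))
# box top corners (z163)
P=[(320+x/4,130+y/4) for x,y in[(489,88),(744,56),(777,230),(515,263)]]
print(ray('top',P,163).round(1))
P=[(320+x/4,130+y/4) for x,y in[(153,235),(360,201)]]
# tray white walls top-ends z46
print(rects('top',t,(0,0,150),(180,60,255),46,100,(355,175,420,220)))
print(rects('scene',s,(0,0,150),(180,60,255),46,100,(285,325,362,420)))
E
```

```text
mat z2 [(array([252., 210.]), (515.6, 292.5, 417.4, 295.9, -87.4))]
top (array([261., 262.]), 363.6, 268.9, 367.9, 22.8, 88.7)
top (array([209., 231.]), 451.9, 413.3, 89.6, 59.2, -71.3)
top (array([295., 227.]), 457.1, 166.6, 88.8, 59.4, -77.3)
top (array([208., 191.]), 568.6, 417.2, 89.8, 59.4, -80.6)
top (array([269., 164.]), 590.4, 290.9, 422.6, 168.2, 88.7)
top tan (array([289., 185.]), 581.0, 181.2, 72.9, 39.5, -81.8)
scene (array([475., 320.]), 759.6, 180.9, 42.5, 17.6, 74.9)
scene (array([351., 313.]), 518.9, 73.4, 166.2, 95.5, 32.6)
scene (array([354., 267.]), 460.7, 163.2, 97.9, 59.5, -77.8)
scene (array([462., 277.]), 702.8, 291.7, 347.5, 70.7, -87.5)
scene (array([440., 219.]), 572.1, 413.5, 99.4, 57.3, -80.7)
scene (array([399., 203.]), 456.7, 408.3, 101.6, 58.4, -71.7)
scene (array([444., 189.]), 521.4, 508.5, 229.8, 123.3, 20.3)
scene (array([341., 207.]), 315.9, 290.9, 319.6, 118.9, -87.3)
scene tan (array([468., 313.]), 740.2, 190.1, 98.9, 20.3, 77.1)
scene tan (array([404., 283.]), 582.5, 182.5, 73.7, 38.0, -82.3)
[(array([344., 203.]), 520.4, 24.2, 88.1, 12.5, -82.4)]
[(array([348., 319.]), 523.3, 28.9, 80.5, 16.5, -81.6)]
[[ 622.4 -234.7  163. ]
 [ 640.7 -405.8  163. ]
 [ 520.9 -417.5  163. ]
 [ 502.6 -244.3  163. ]]
[(array([386., 197.]), 531.4, -96.0, 156.8, 78.9, -82.3)]
[(array([324., 371.]), 544.2, -100.5, 163.2, 78.7, -82.8)]
```

The three cases measure about 89.5 x 59.3 mm, which matches the 90 x 58 given. The tan block is only 73 x 39 mm, so it's a decoy. No fourth case is present. The plunger position agrees between the two views to 1 mm. First I'll swing the arm over to the nearest case at (457,167).

Call:
jog_arm(targets=[[40,50,69,0.1,0],[60,85,69,0.25,0],[86,118,69,0.4,0],[110,165,69,0.5,0],[135,215,69,0.6,0],[160,260,69,0.7,0],[176,290,69,0.8,0],[190,330,69,0.9,0]], squeeze=20)

```text
time: 0.9
tcp_pos: [443.5, -269.6, 300.0]
ee_rot: [[-0.0, 0.262, 0.965], [0.0, 0.965, -0.262], [-1.0, 0.0, -0.0]]
force: [0.7, -0.1, 0.7]
grip_width: 0.999
```

Call:
jog_arm(targets=[[20,50,0,0.1,0],[35,95,0,0.2,0],[50,140,0,0.3,0],[60,190,0,0.4,0],[70,240,0,0.49,0],[75,290,0,0.49,0],[75,340,0,0.49,0],[70,390,0,0.49,0]])

```text
time: 1.7
tcp_pos: [512.9, 117.8, 300.0]
ee_rot: [[-0.0, -0.219, 0.976], [0.0, 0.976, 0.219], [-1.0, 0.0, -0.0]]
force: [1.1, 0.7, 0.3]
grip_width: 1.0
```

```bash
python3 - <<'E'
from h import *
s=env.sense();print(s['time'],s['tcp_pos'],s['ee_rot'][:,2],s['force'],s['qpos'].round(2))
E
```

```text
1.7 [512.86980989 117.8084467  299.98458584] [ 9.75756168e-01  2.18860213e-01 -3.28931380e-04] [1.10973551 0.69141538 0.28348726] [ 0.32  0.1  -0.67  1.63  0.06  1.44 -0.14]
```

Call:
jog_arm(targets=[[-25,30,-30,0,0],[-45,55,-60,0,0],[-63.5,74,-100,0,0],[-63.5,74,-145,0,0],[-63.5,74,-190,0,0],[-63.5,74,-225,0,0],[-63.5,74,-240,0,0],[-63.5,74,-240,0,0]])

```text
time: 2.5
tcp_pos: [448.3, 189.5, 58.8]
ee_rot: [[-0.004, -0.219, 0.976], [-0.001, 0.976, 0.219], [-1.0, 0.0, -0.004]]
force: [-0.1, 0.2, 1.3]
grip_width: 0.997
```

```bash
python3 - <<'E'
from h import *
s=env.sense();print(s['time'],s['tcp_pos'],s['ee_rot'][:,2],s['force'],s['qpos'].round(2))
for n,b in(('top',(180,150,360,270)),('scene',(300,180,480,320))):
    im=eyes.grab_frame(n); cv2.imwrite(f'pics/{n}1.png',im); crop(im,*b,f'c_{n}1.png',4)
E
```

```text
2.5 [448.2724064  189.50601334  58.77854146] [ 0.97563307  0.21937502 -0.00383605] [-0.10621743  0.23731629  1.32664082] [ 0.17  0.25 -0.73  2.01  0.21  0.95 -0.44]
```

View pics/c_top1.png

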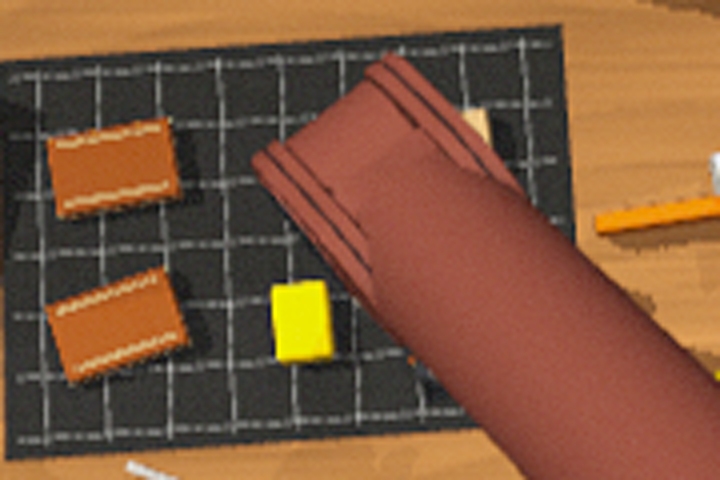

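View pics/c_scene1.png

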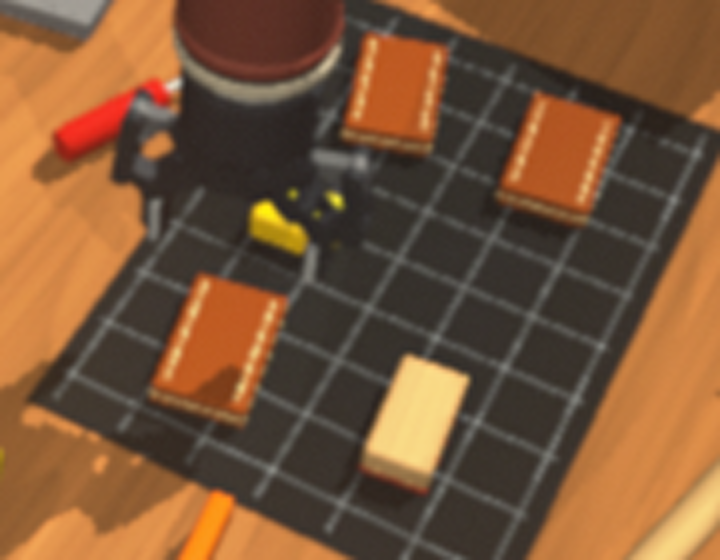

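Call:
jog_arm(targets=[[0,0,0,0,0],[0,0,0,0,0]])

```text
time: 2.8
tcp_pos: [450.7, 190.3, 61.9]
ee_rot: [[0.003, -0.219, 0.976], [0.0, 0.976, 0.219], [-1.0, -0.0, 0.003]]
force: [0.9, -0.2, -0.4]
grip_width: 1.004
```

Call:
jog_arm(targets=[[0,5.5,-20,0,0],[0,5.5,-40,0,0],[0,5.5,-50,0,0],[0,5.5,-55,0,0],[0,5.5,-58,0,0],[0,5.5,-60,0,0],[0,5.5,-62,0,0],[0,5.5,-62,0,0]])

```text
time: 3.6
tcp_pos: [449.8, 195.4, -1.5]
ee_rot: [[0.0, -0.219, 0.976], [0.0, 0.976, 0.219], [-1.0, -0.0, 0.0]]
force: [-0.8, 0.1, -0.4]
grip_width: 0.996
```

Call:
jog_arm(targets=[[0,0,0,0,0.1],[0,0,0,0,0.2],[0,0,0,0,0.3],[0,0,0,0,0.4],[0,0,0,0,0.5],[0,0,0,0,0.5]])

```text
time: 4.2
tcp_pos: [449.9, 195.6, -1.4]
ee_rot: [[0.001, -0.219, 0.976], [0.0, 0.976, 0.219], [-1.0, -0.0, 0.001]]
force: [0.3, -1.0, 6.0]
grip_width: 0.676
```

```bash
python3 - <<'E'
from h import *
s=env.sense();print(s['time'],s['tcp_pos'],s['ee_rot'][:,2],s['force'],s['qpos'].round(2),s['grip_width'])
im=eyes.grab_frame('scene'); crop(im,300,180,480,320,'c_s2.png',4)
E
```

```text
4.2 [449.90140084 195.56450474  -1.35753991] [9.75685519e-01 2.19174471e-01 5.65634980e-04] [ 0.28938582 -0.98665542  5.99716074] [ 0.12  0.36 -0.69  2.05  0.31  0.84 -0.53] 0.6762122172115195
```

View pics/c_s2.png

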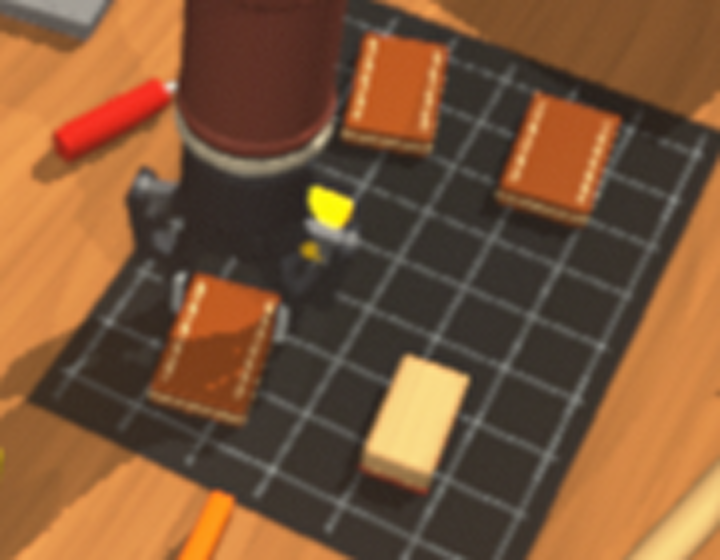

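Gripped at 57.5 mm. I'll follow an arc about the far bottom edge so that end stays on the mat and the case pivots upright in the pads.

Call:
jog_arm(targets=[[0.3,-1.2,6,0,0.5],[0.7,-2.8,12,0,0.5],[1.1,-4.8,18,0,0.5],[1.1,-4.8,18,0,0.5]])

```text
time: 4.65
tcp_pos: [451.3, 190.4, 17.2]
ee_rot: [[0.001, -0.219, 0.976], [0.0, 0.976, 0.219], [-1.0, -0.0, 0.001]]
force: [0.2, 0.2, -0.7]
grip_width: 0.675
```

```bash
python3 - <<'E'
from h import *
s=env.sense();print(s['time'],s['tcp_pos'],s['force'],s['ft_torque'],s['grip_width'])
im=eyes.grab_frame('scene'); crop(im,300,180,480,320,'c_s3.png',4)
E
```

```text
4.65 [451.33325807 190.39158545  17.21342995] [ 0.18870303  0.21274441 -0.65251961] [ 0.01226161  0.04486883 -0.00572412] 0.6745499597035022
```

View pics/c_s3.png

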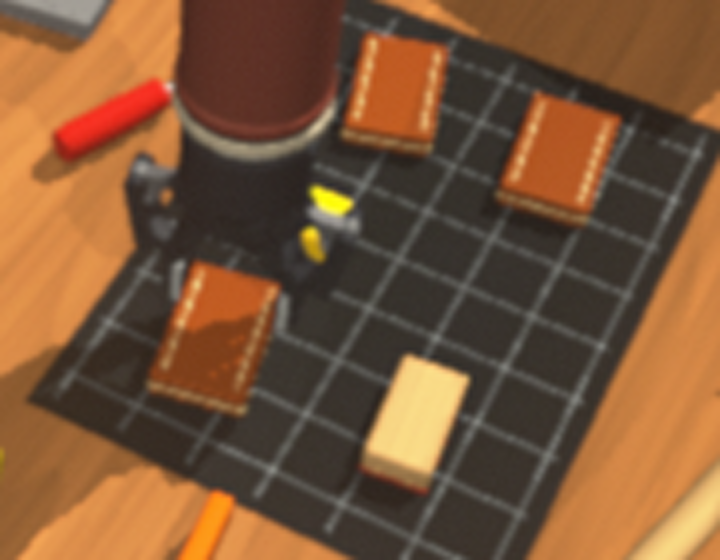

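Call:
jog_arm(targets=[[0.5,-2,20,0,0.5],[1,-4,40,0,0.5],[1,-4,60,0,0.5],[1,-4,80,0,0.5],[1,-4,80,0,0.5],[1,-4,80,0,0.5]])

```text
time: 5.3
tcp_pos: [451.7, 186.4, 96.1]
ee_rot: [[0.0, -0.219, 0.976], [-0.0, 0.976, 0.219], [-1.0, -0.0, 0.0]]
force: [-0.1, 0.7, -1.7]
grip_width: 0.675
```

```bash
python3 - <<'E'
from h import *
s=env.sense();print(s['time'],s['tcp_pos'],s['force'],s['ft_torque'],s['grip_width'])
im=eyes.grab_frame('scene'); crop(im,300,180,480,320,'c_s4.png',4)
E
```

```text
5.3 [451.68681678 186.43132232  96.06851322] [-0.1045327   0.66096404 -1.69982478] [0.01924186 0.03489258 0.02113932] 0.6753361649061129
```

View pics/c_s4.png

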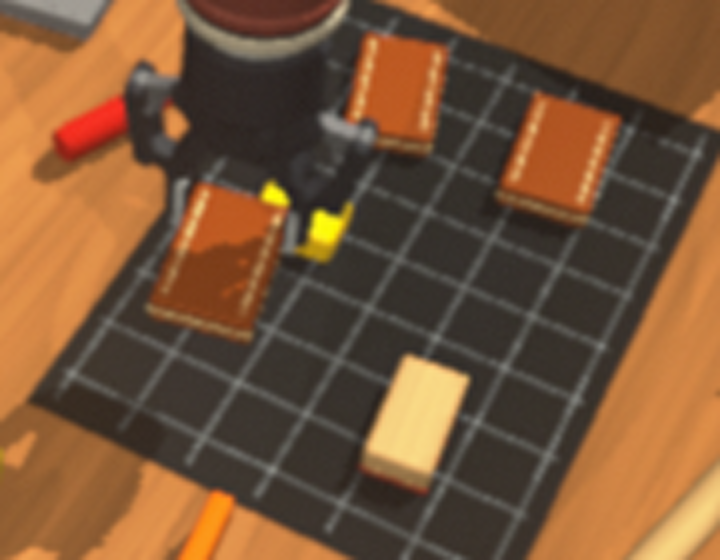

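It's held rigidly at about 10° of tilt, so pad friction beats gravity. I'll lower it a little and lighten the grip gradually through the closure setting so the case swings down.

Call:
jog_arm(targets=[[0,0,-10,0,0.4],[0,0,-12,0,0.36],[0,0,-12,0,0.34],[0,0,-12,0,0.34]])

```text
time: 5.75
tcp_pos: [451.4, 186.7, 83.8]
ee_rot: [[-0.001, -0.219, 0.976], [-0.0, 0.976, 0.219], [-1.0, 0.0, -0.001]]
force: [0.0, 0.0, -0.4]
grip_width: 0.672
```

Call:
jog_arm(targets=[[0,0,0,0,0.33],[0,0,0,0,0.33]])

```text
time: 5.95
tcp_pos: [451.8, 186.7, 84.5]
ee_rot: [[0.0, -0.219, 0.976], [0.0, 0.976, 0.219], [-1.0, 0.0, 0.0]]
force: [-0.7, -0.3, -0.7]
grip_width: 0.671
```

```bash
python3 - <<'E'
from h import *
s=env.sense();print(s['time'],s['tcp_pos'],s['force'],s['ft_torque'],s['grip_width'])
im=eyes.grab_frame('scene'); crop(im,300,180,480,320,'c_s5.png',4)
E
```

```text
5.95 [451.82522647 186.717041    84.4514493 ] [-0.66087994 -0.26897354 -0.66071665] [0.09219189 0.0321325  0.02474248] 0.6714469934506007
```

View pics/c_s5.png

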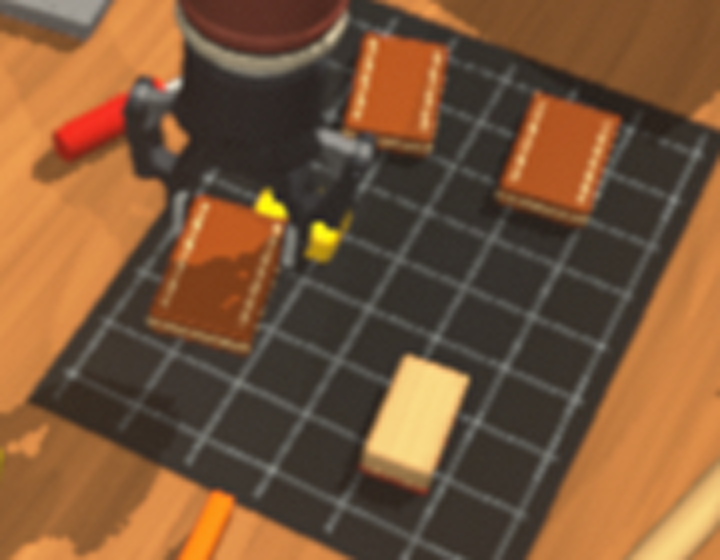

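Call:
jog_arm(targets=[[0,0,0,0,0.325],[0,0,0,0,0.325]])

```text
time: 6.2
tcp_pos: [451.7, 186.6, 84.4]
ee_rot: [[0.0, -0.219, 0.976], [-0.0, 0.976, 0.219], [-1.0, -0.0, 0.0]]
force: [-0.3, 0.3, -1.1]
grip_width: 0.674
```

Call:
jog_arm(targets=[[0,0,0,0,0.32],[0,0,0,0,0.32]])

```text
time: 6.4
tcp_pos: [451.7, 186.5, 84.3]
ee_rot: [[-0.0, -0.219, 0.976], [-0.0, 0.976, 0.219], [-1.0, -0.0, -0.0]]
force: [0.7, -0.3, -1.7]
grip_width: 0.681
```

```bash
python3 - <<'E'
from h import *
s=env.sense();print(s['time'],s['tcp_pos'],s['force'],s['ft_torque'],s['grip_width'])
im=eyes.grab_frame('scene'); crop(im,300,180,480,320,'c_s6.png',4)
E
```

```text
6.4 [451.7026771  186.54645629  84.30808457] [ 0.65844605 -0.32524439 -1.71376418] [ 0.07853173  0.05591248 -0.04596801] 0.6808723750202427
```

View pics/c_s6.png

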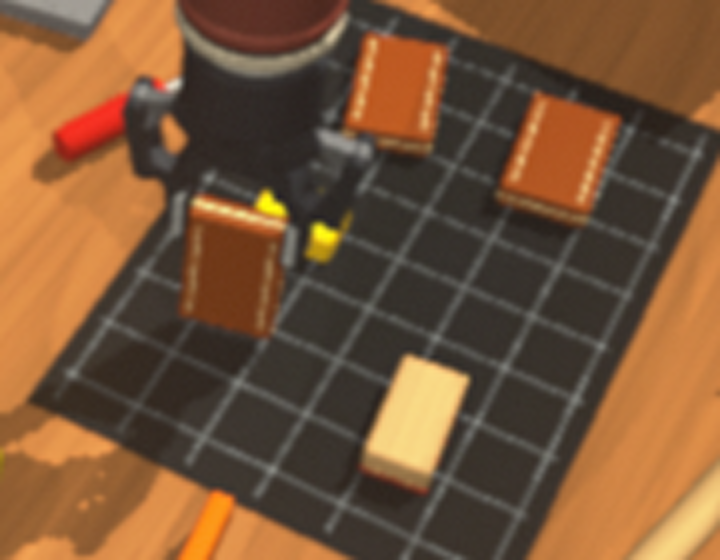

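It has swung down to nearly vertical. I'll tighten the grip.

Call:
jog_arm(targets=[[0,0,0,0,0.32],[0,0,0,0,0.4],[0,0,0,0,0.5],[0,0,0,0,0.5]], squeeze=40)

```text
time: 6.85
tcp_pos: [451.7, 186.6, 84.3]
ee_rot: [[-0.0, -0.219, 0.976], [0.0, 0.976, 0.219], [-1.0, 0.0, -0.0]]
force: [-0.4, 0.2, -1.4]
grip_width: 0.664
```

```bash
python3 - <<'E'
from h import *
s=env.sense();print(s['time'],s['tcp_pos'],s['force'],s['ft_torque'],s['grip_width'])
im=eyes.grab_frame('scene'); cv2.imwrite('pics/s7.png',im);crop(im,330,215,390,270,'c_s7.png',12)
E
```

```text
6.85 [451.71652269 186.625557    84.29978702] [-0.38876036  0.17378274 -1.38803649] [-0.05991196  0.03799966 -0.01801006] 0.6641047304482759
```

View pics/c_s7.png

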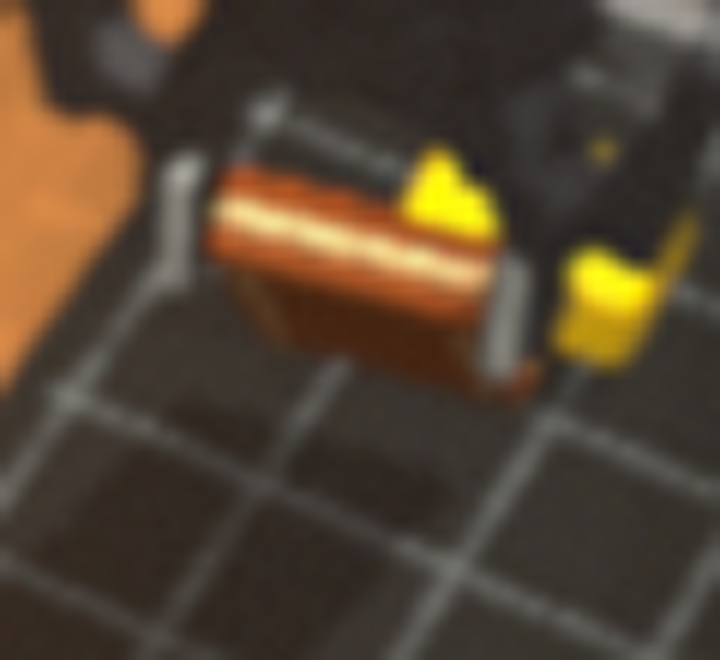

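It overswung past vertical before the grip closed. I'll loosen again and let it settle for longer before tightening.

Call:
jog_arm(targets=[[0,0,0,0,0.33],[0,0,0,0,0.322],[0,0,0,0,0.322],[0,0,0,0,0.322],[0,0,0,0,0.322],[0,0,0,0,0.322]], squeeze=20)

```text
time: 7.5
tcp_pos: [451.7, 186.6, 84.3]
ee_rot: [[-0.0, -0.219, 0.976], [-0.0, 0.976, 0.219], [-1.0, 0.0, -0.0]]
force: [0.2, -0.3, -1.9]
grip_width: 0.674
```

```bash
python3 - <<'E'
from h import *
s=env.sense();print(s['time'],s['tcp_pos'],s['force'],s['ft_torque'],s['grip_width'])
im=eyes.grab_frame('scene'); cv2.imwrite('pics/s8.png',im);crop(im,330,215,390,270,'c_s8.png',12)
E
```

```text
7.5 [451.70750982 186.60480314  84.31153499] [ 0.24596601 -0.31989973 -1.90282941] [-0.05359725 -0.01926952  0.01683488] 0.6740586085595807
```

View pics/c_s8.png

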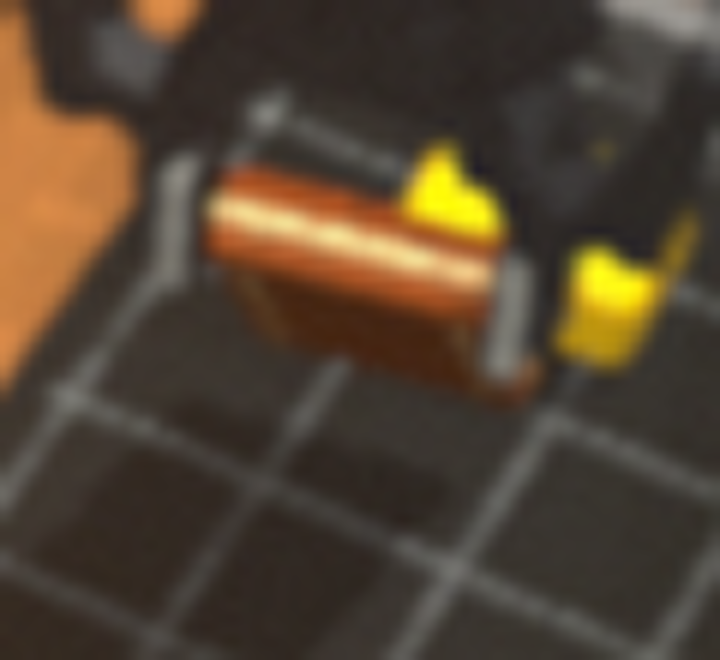

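Still held at that angle. I'll loosen slightly more.

Call:
jog_arm(targets=[[0,0,0,0,0.318],[0,0,0,0,0.318],[0,0,0,0,0.324],[0,0,0,0,0.324]])

```text
time: 7.95
tcp_pos: [451.7, 186.7, 84.3]
ee_rot: [[0.0, -0.219, 0.976], [0.0, 0.976, 0.219], [-1.0, 0.0, 0.0]]
force: [-0.1, 0.5, -0.6]
grip_width: 0.679
```

```bash
python3 - <<'E'
from h import *
s=env.sense();print(s['time'],s['tcp_pos'],s['force'],s['ft_torque'],s['grip_width'])
im=eyes.grab_frame('scene'); cv2.imwrite('pics/s9.png',im);crop(im,330,215,390,270,'c_s9.png',12)
E
```

```text
7.95 [451.70242747 186.65738666  84.329604  ] [-0.05131735  0.46815741 -0.63331865] [-0.01794214 -0.0250543  -0.05669195] 0.6788414328616806
```

View pics/c_s9.png

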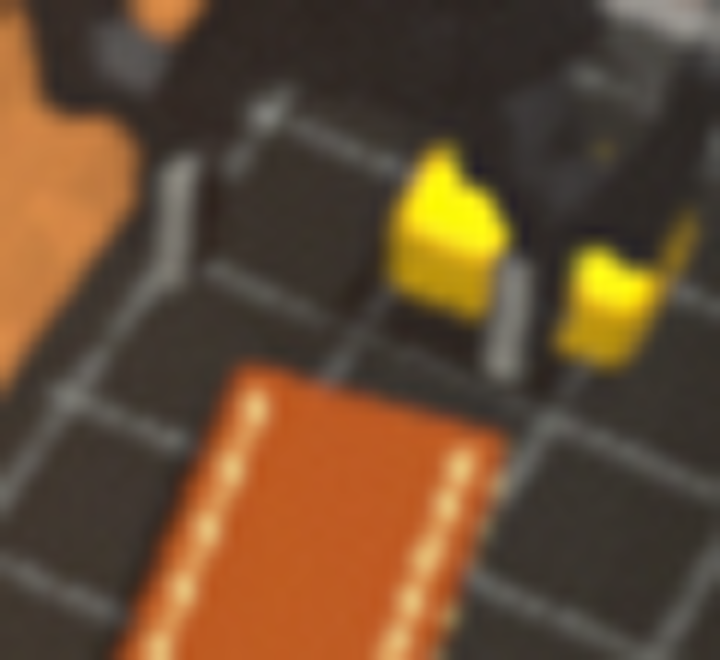

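The grip opened too far and the case fell flat onto the mat. I'll re-measure and regrip. Next time I'll loosen it with the far end only just above the mat, so the floor catches it near vertical.

Call:
jog_arm(targets=[[0,20,40,0,0],[0,70,60,0,0],[0,120,60,0,0],[0,150,60,0,0]])

```text
time: 8.4
tcp_pos: [451.6, 340.1, 145.6]
ee_rot: [[0.002, -0.22, 0.975], [0.002, 0.975, 0.22], [-1.0, 0.002, 0.002]]
force: [0.3, -0.0, -0.2]
grip_width: 1.002
```

```bash
cat >> h.py <<'E'
def cases(n,im=None,z=20,roi=None):
    if im is None: im=eyes.grab_frame(n)
    roi=roi or {'top':(180,155,360,265),'scene':(320,180,480,325)}[n]
    return im,[r for r in rects(n,im,(8,150,90),(16,255,240),z,150,roi) if r[3]<115 and 40<r[4]<70]
E
python3 - <<'E'
from h import *
for n in('top','scene'):
    im,r=cases(n); cv2.imwrite(f'pics/{n}10.png',im); print(*r,sep='\n')
    if n=='scene': crop(im,300,180,480,320,'c_s10.png',4)
    else: crop(im,180,150,360,270,'c_t10.png',4)
print(env.sense()['tcp_pos'])
E
```

```text
(array([204., 233.]), 448.2, 421.6, 70.9, 59.3, -72.7)
(array([355., 264.]), 457.5, 170.8, 100.9, 59.3, -77.0)
(array([439., 219.]), 572.1, 411.4, 103.6, 59.2, -81.0)
(array([399., 203.]), 456.9, 407.3, 103.9, 59.6, -71.3)
[449.91479651 342.12760774 144.7568098 ]
```

View pics/c_s10.png

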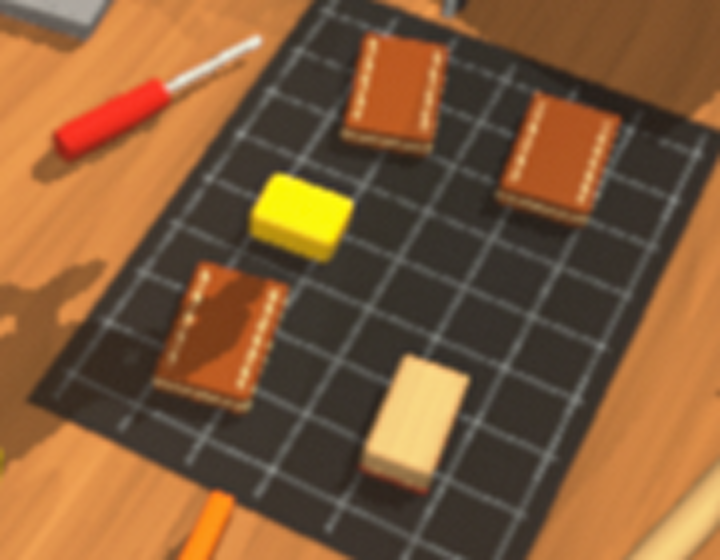

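View pics/c_t10.png

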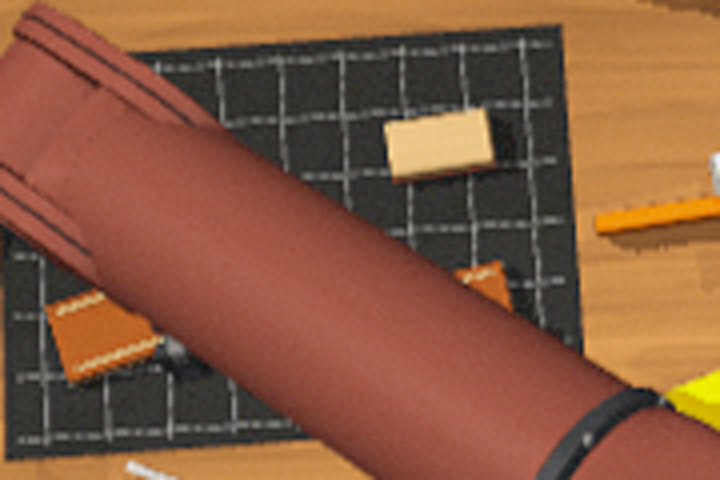

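Call:
jog_arm(targets=[[-5,-60,0,0,0],[-5,-110,-20,0,0],[-5,-130,-70,0,0],[-5,-130,-70,0,0],[-5,-130,-70,0,0]])

```text
time: 9.0
tcp_pos: [445.7, 204.6, 72.8]
ee_rot: [[-0.003, -0.217, 0.976], [-0.002, 0.976, 0.217], [-1.0, -0.001, -0.003]]
force: [-1.0, -0.0, 0.3]
grip_width: 0.999
```

Call:
jog_arm(targets=[[0.5,1.5,-25,0,0],[0.5,1.5,-50,0,0],[0.5,1.5,-62,0,0],[0.5,1.5,-68,0,0],[0.5,1.5,-71,0,0],[0.5,1.5,-73,0,0],[0.5,1.5,-73,0,0]])

```text
time: 9.7
tcp_pos: [447.6, 208.4, 1.9]
ee_rot: [[0.001, -0.219, 0.976], [0.0, 0.976, 0.219], [-1.0, 0.0, 0.001]]
force: [0.5, -0.3, 0.7]
grip_width: 1.0
```

Call:
jog_arm(targets=[[0,0,0,0,0.2],[0,0,0,0,0.3],[0,0,0,0,0.4],[0,0,0,0,0.4],[0,0,0,0,0.4]])

```text
time: 10.2
tcp_pos: [447.5, 208.2, 1.8]
ee_rot: [[0.001, -0.219, 0.976], [-0.0, 0.976, 0.219], [-1.0, -0.0, 0.001]]
force: [-0.9, -0.3, 6.4]
grip_width: 0.669
```

Call:
jog_arm(targets=[[0,0,15,0,0.4],[0,0,30,0,0.4],[0,0,50,0,0.4],[0,0,66,0,0.4],[0,0,66,0,0.34],[0,0,66,0,0.33]])

```text
time: 10.8
tcp_pos: [447.5, 208.0, 68.0]
ee_rot: [[0.001, -0.219, 0.976], [-0.0, 0.976, 0.219], [-1.0, -0.0, 0.001]]
force: [-1.0, 0.3, -1.1]
grip_width: 0.668
```

Call:
jog_arm(targets=[[0,0,0,0,0.325],[0,0,0,0,0.32],[0,0,0,0,0.32],[0,0,0,0,0.325],[0,0,0,0,0.34]])

```text
time: 11.3
tcp_pos: [447.1, 208.2, 67.1]
ee_rot: [[-0.0, -0.219, 0.976], [0.0, 0.976, 0.219], [-1.0, 0.0, -0.0]]
force: [0.4, 0.5, 0.9]
grip_width: 0.658
```

```bash
cat >> h.py <<'E'
def look(name,b=(330,200,410,270),n='scene',s=8):
    s_=env.sense();print(s_['time'],s_['tcp_pos'].round(1),s_['force'].round(1),s_['grip_width'].round(3))
    im=eyes.grab_frame(n); cv2.imwrite('pics/f_'+name,im); crop(im,*b,name,s)
E
python3 -c "
from h import *
look('c11.png')"
```

```text
Traceback (most recent call last):
  File "h.py", line 33, in look
    s_=env.sense();print(s_['time'],s_['tcp_pos'].round(1),s_['force'].round(1),s_['grip_width'].round(3))
                                                                                ^^^^^^^^^^^^^^^^^^^^^^
AttributeError: 'float' object has no attribute 'round'
```

```bash
sed -i "s/s_\['grip_width'\].round(3)/round(s_['grip_width'],3)/" h.py
python3 -c "
from h import *
look('c11.png')"
```

```text
11.3 [447.1 208.2  67.1] [0.4 0.5 0.9] 0.658
```

View pics/c11.png

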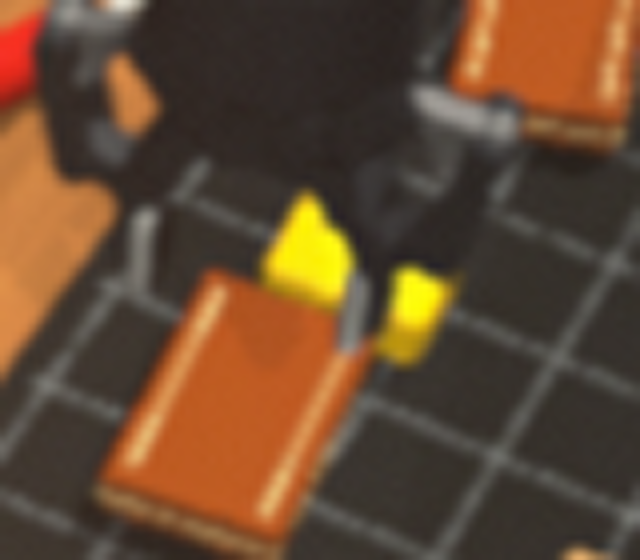

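Call:
jog_arm(targets=[[0,20,30,0,0],[0,40,60,0,0],[0,60,60,0,0],[0,60,60,0,0]])

```text
time: 11.75
tcp_pos: [447.1, 271.2, 128.4]
ee_rot: [[0.002, -0.222, 0.975], [0.002, 0.975, 0.222], [-1.0, 0.002, 0.002]]
force: [0.2, 0.1, -0.1]
grip_width: 1.003
```

```bash
cat >> h.py <<'E'
def case_scene(im=None):
    # scene blob includes the -y end face: shift centre, bias checked against top view
    im,r=cases('scene',im)
    for q in r:
        a=np.radians(q[5]); u=np.array([np.cos(a),np.sin(a)]); u*=np.sign(-u[1])
        c=np.array(q[1:3])-u*(q[3]-90)/2-[2.5,0.7]
        print(q[0],q[3:],'centre',c.round(1),'jaw',round(q[5]+90,1),'grip33',(c-33*u).round(1))
E
python3 -c "
from h import *
look('c12.png',(320,190,420,280),'scene',7)
case_scene(cv2.imread('pics/f_c12.png'))"
```

```text
11.75 [447.1 271.2 128.4] [ 0.2  0.1 -0.1] 1.003
[359. 252.] (100.8, 61.4, -81.7) centre [445.7 212.6] jaw 8.3 grip33 [441.  245.3]
[439. 219.] (103.5, 58.6, -80.7) centre [568.1 417.4] jaw 9.3 grip33 [562.8 449.9]
[398. 205.] (89.5, 59.5, -72.0) centre [456.4 399.4] jaw 18.0 grip33 [446.2 430.7]
```

View pics/c12.png

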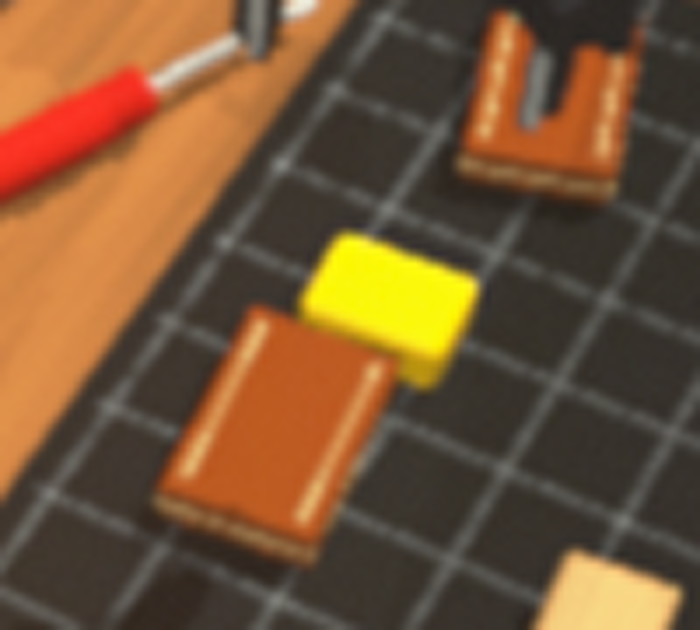

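The case slid up against the yellow block, which hasn't moved (it's still at pixel ~(375.6,233)). I'll grip the free -y end this time and loosen more finely.

Call:
jog_arm(targets=[[3,-40,0,-0.04,0],[3,-85,0,-0.076,0],[3,-89,-30,-0.076,0],[3,-89,-58,-0.076,0],[3,-89,-58,-0.076,0],[3,-89,-58,-0.076,0]])

```text
time: 12.4
tcp_pos: [449.7, 178.8, 69.3]
ee_rot: [[-0.002, -0.144, 0.99], [-0.0, 0.99, 0.144], [-1.0, 0.0, -0.002]]
force: [-0.5, 0.3, 0.1]
grip_width: 0.997
```

```bash
python3 -c "
from h import *
look('c13.png',(320,190,420,280),'scene',7)"
```

```text
12.4 [449.7 178.8  69.3] [-0.5  0.3  0.1] 0.997
```

View pics/c13.png

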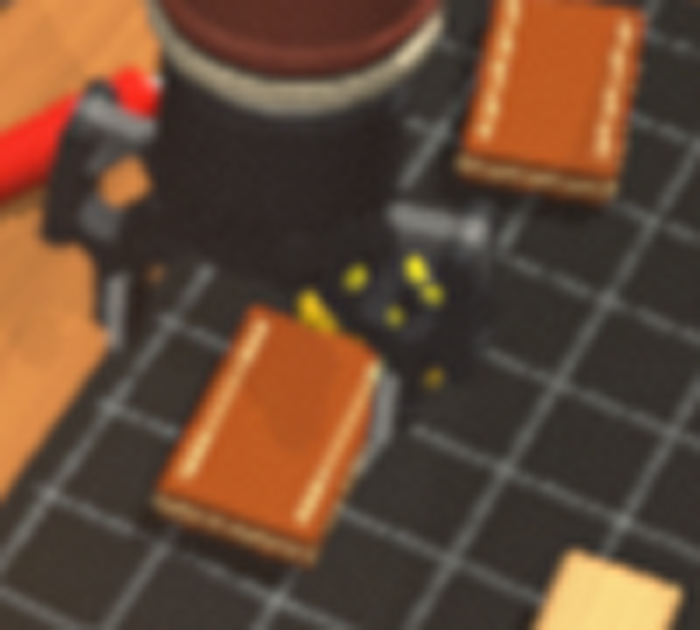

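Call:
jog_arm(targets=[[0.5,0.5,-25,0,0],[0.5,0.5,-50,0,0],[0.5,0.5,-60,0,0],[0.5,0.5,-66,0,0],[0.5,0.5,-69,0,0],[0.5,0.5,-69,0,0.1],[0.5,0.5,-69,0,0.2],[0.5,0.5,-69,0,0.3]])

```text
time: 13.25
tcp_pos: [451.2, 179.8, 1.0]
ee_rot: [[0.001, -0.144, 0.99], [0.0, 0.99, 0.144], [-1.0, 0.0, 0.001]]
force: [0.1, -0.2, -0.9]
grip_width: 0.7
```

Call:
jog_arm(targets=[[0,0,0,0,0.4],[0,0,0,0,0.4],[0,0,0,0,0.4],[0,0,20,0,0.4],[0,0,40,0,0.4],[0,0,60,0,0.4],[0,0,68,0,0.4],[0,0,68,0,0.4]])

```text
time: 14.05
tcp_pos: [451.4, 179.7, 69.2]
ee_rot: [[0.002, -0.144, 0.99], [0.0, 0.99, 0.144], [-1.0, -0.0, 0.002]]
force: [0.5, -0.3, -0.9]
grip_width: 0.673
```

```bash
python3 -c "
from h import *
look('c14.png',(320,190,420,280),'scene',7)"
```

```text
14.05 [451.4 179.7  69.2] [ 0.5 -0.3 -0.9] 0.673
```

View pics/c14.png

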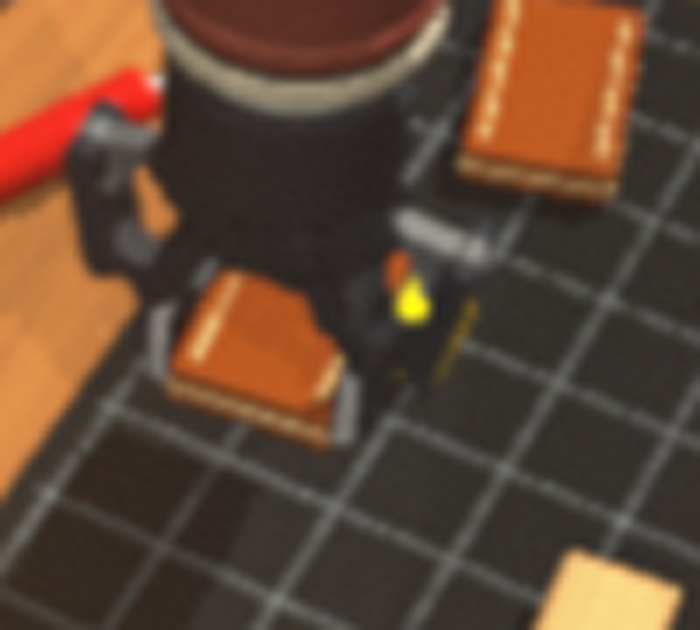

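Call:
jog_arm(targets=[[0,-20,4,0,0.36],[0,-20,4,0,0.335],[0,-20,4,0,0.328],[0,-20,4,0,0.325],[0,-20,4,0,0.324],[0,-20,4,0,0.323]])

```text
time: 14.7
tcp_pos: [450.5, 160.1, 72.1]
ee_rot: [[-0.0, -0.145, 0.989], [0.0, 0.989, 0.145], [-1.0, 0.0, -0.0]]
force: [-0.1, 0.4, -0.9]
grip_width: 0.676
```

```bash
python3 -c "
from h import *
look('c15.png',(320,190,420,280),'scene',7)"
```

```text
14.7 [450.5 160.1  72.1] [-0.1  0.4 -0.9] 0.676
```

View pics/c15.png

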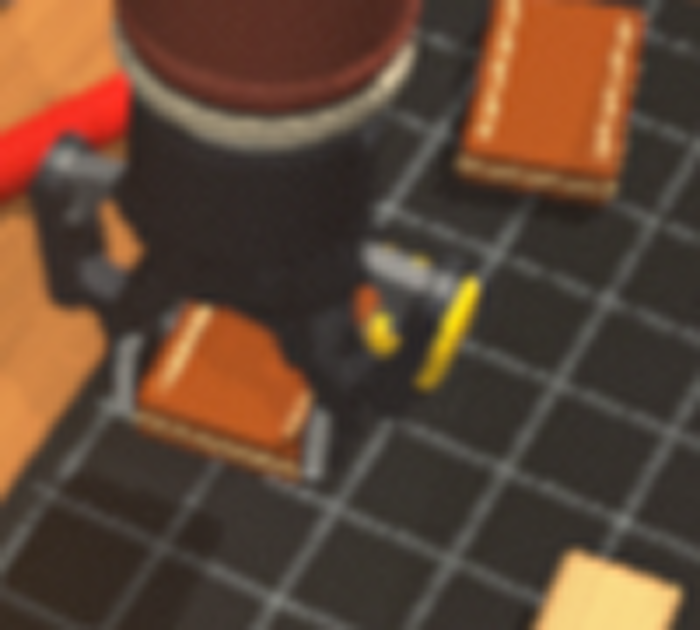

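Call:
jog_arm(targets=[[0,0,0,0,0.322],[0,0,0,0,0.321]])

```text
time: 14.95
tcp_pos: [450.7, 159.8, 72.3]
ee_rot: [[0.0, -0.145, 0.989], [0.0, 0.989, 0.145], [-1.0, 0.0, 0.0]]
force: [-0.7, -0.0, -0.9]
grip_width: 0.679
```

```bash
python3 -c "
from h import *
look('c16.png',(320,190,420,280),'scene',4)"
```

```text
14.95 [450.7 159.8  72.3] [-0.7 -0.  -0.9] 0.679
```

View pics/c16.png

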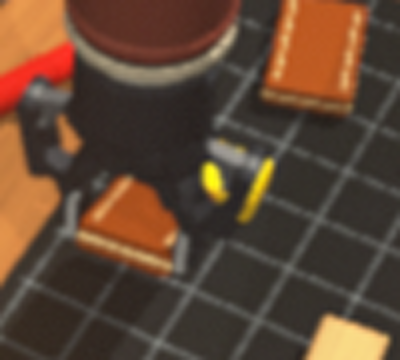

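Call:
jog_arm(targets=[[0,0,0,0,0.323]])

```text
time: 15.1
tcp_pos: [450.8, 159.5, 72.5]
ee_rot: [[0.0, -0.144, 0.99], [-0.0, 0.99, 0.144], [-1.0, -0.0, 0.0]]
force: [-0.1, -1.4, 2.2]
grip_width: 0.682
```

```bash
python3 -c "
from h import *
look('c17.png',(320,190,420,280),'scene',7)"
```

```text
15.1 [450.8 159.5  72.5] [-0.1 -1.4  2.2] 0.682
```

View pics/c17.png

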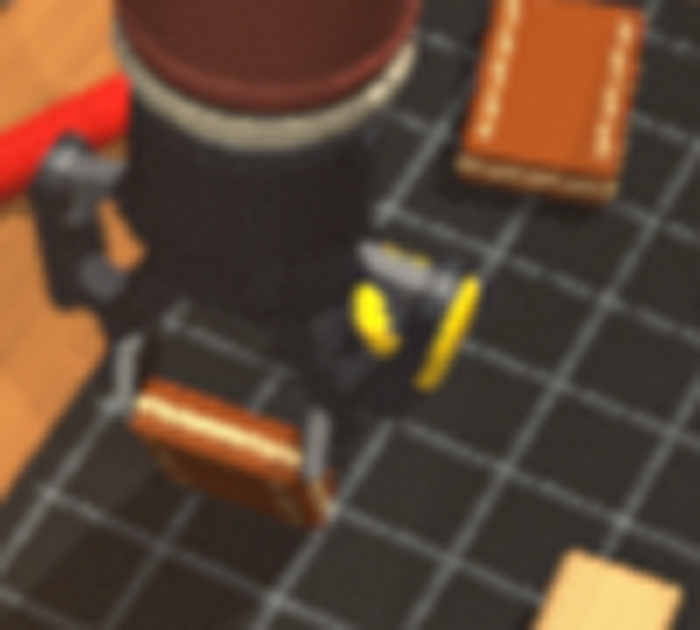

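Call:
jog_arm(targets=[[0,0,0,0,0.34],[0,0,0,0,0.36]])

```text
time: 15.35
tcp_pos: [450.8, 159.5, 72.5]
ee_rot: [[0.0, -0.144, 0.99], [-0.0, 0.99, 0.144], [-1.0, -0.0, 0.0]]
force: [-0.0, -2.2, 4.7]
grip_width: 0.669
```

```bash
python3 -c "
from h import *
look('c18.png',(335,230,375,270),'scene',14)"
```

```text
15.35 [450.8 159.5  72.5] [-0.  -2.2  4.7] 0.669
```

View pics/c18.png

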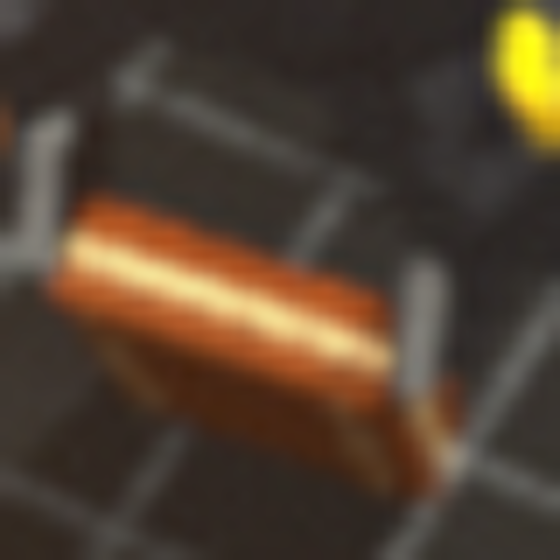

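```bash
python3 -c "
from h import *
p=np.array([450.8,159.5,82]);v=np.array([-.144,.99,0]);w=np.array([.99,.144,0]);z=np.array([0,0,1.])
for f in(0,10,20,30,40):
    f_=np.radians(f);d=-np.cos(f_)*z+np.sin(f_)*v;n=np.cos(f_)*v+np.sin(f_)*z
    P=[p-12*d-9*n+29*w,p+78*d-9*n+29*w,p-12*d+9*n-29*w,p-12*d-9*n-29*w]
    print(f,((proj('scene',P)-[335,230])*14).round(0).tolist(), P[1][2].round(1))
"
```

```text
0 [[380.0, 326.0], [344.0, 641.0], [89.0, 130.0], [46.0, 209.0]] 4.0
10 [[375.0, 341.0], [372.0, 582.0], [84.0, 134.0], [41.0, 224.0]] 3.6
20 [[370.0, 356.0], [401.0, 517.0], [78.0, 141.0], [37.0, 239.0]] 5.6
30 [[366.0, 371.0], [430.0, 447.0], [72.0, 150.0], [34.0, 253.0]] 10.0
40 [[363.0, 383.0], [457.0, 374.0], [66.0, 162.0], [31.0, 266.0]] 16.5
```

Tilt is about 25° with the lower edge on the mat. I'll arc the gripper over that edge to bring the case upright.

Call:
jog_arm(targets=[[-0.7,5,0.5,0,0.335],[-1.4,10,1.5,0,0.333],[-2.2,15,2,0,0.333],[-2.9,20,2.3,0,0.333],[-3.6,25,2.3,0,0.333],[-4.2,29,2,0,0.333],[-4.8,33,1.5,0,0.333],[-4.8,33,1,0,0.333]])

```text
time: 16.2
tcp_pos: [446.4, 193.9, 74.5]
ee_rot: [[0.002, -0.145, 0.989], [0.001, 0.989, 0.145], [-1.0, 0.0, 0.002]]
force: [-4.1, -1.6, 20.5]
grip_width: 0.67
```

```bash
python3 -c "
from h import *
look('c19.png',(335,215,385,265),'scene',12)"
```

```text
16.2 [446.4 193.9  74.5] [-4.1 -1.6 20.5] 0.67
```

View pics/c19.png

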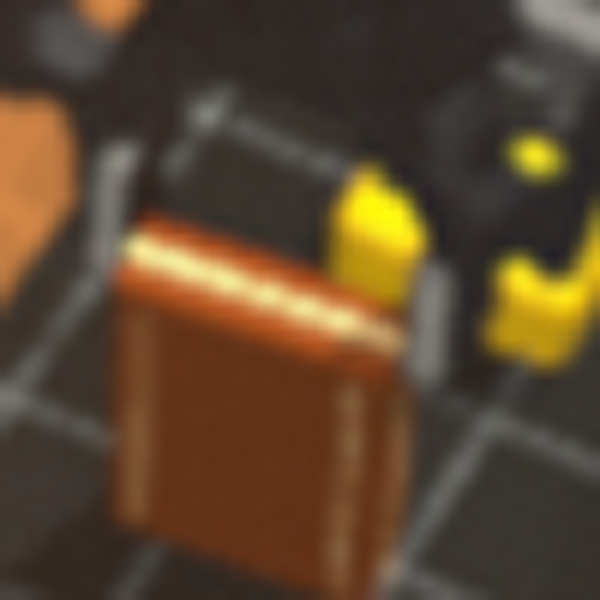

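Upright and pressed flat on its end. I'll tighten and lift, then check verticality.

Call:
jog_arm(targets=[[0,0,0,0,0.36],[0,0,0,0,0.4],[0,0,0,0,0.4],[0,0,10,0,0.4],[0,0,30,0,0.4],[0,0,60,0,0.4],[0,0,60,0,0.4]], squeeze=30)

```text
time: 16.95
tcp_pos: [447.6, 193.9, 136.7]
ee_rot: [[0.005, -0.145, 0.989], [0.002, 0.989, 0.145], [-1.0, 0.001, 0.005]]
force: [0.5, -0.7, -1.1]
grip_width: 0.668
```

```bash
python3 -c "
from h import *
look('c20.png',(325,190,385,250),'scene',10)
s=env.sense();t=s['tcp_pos'];w=s['ee_rot'][:,2];v=np.array([-w[1],w[0],0]);z=np.array([0,0,1.])
p=t+[0,0,9.5]
for f in(-10,0,10):
    f_=np.radians(f);d=-np.cos(f_)*z+np.sin(f_)*v;n=np.cos(f_)*v+np.sin(f_)*z
    P=[p-12*d-9*n+29*w,p+78*d-9*n+29*w,p-12*d-9*n-29*w,p+78*d-9*n-29*w]
    print(f,((proj('scene',P)-[325,190])*10).round(0).tolist(), P[1][2].round(1))
"
```

```text
16.95 [447.6 193.9 136.7] [ 0.5 -0.7 -1.1] 0.668
-10 [[455.0, 337.0], [400.0, 633.0], [209.0, 256.0], [168.0, 553.0]] 69.3
0 [[451.0, 348.0], [420.0, 599.0], [205.0, 267.0], [190.0, 519.0]] 66.5
10 [[448.0, 360.0], [440.0, 557.0], [201.0, 278.0], [212.0, 479.0]] 66.2
```

View pics/c20.png

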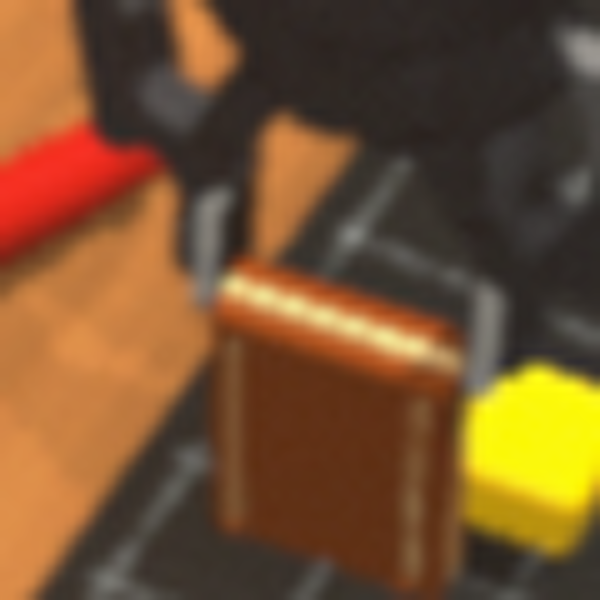

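```bash
python3 -c "
from h import *
t=cv2.imread('pics/top0.png'); crop(t,322,172,422,226,'c_tray.png',8)
s=cv2.imread('pics/scene0.png'); crop(s,280,300,365,420,'c_trays.png',6)
"
```

```text
(no output)
```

View pics/c_tray.png

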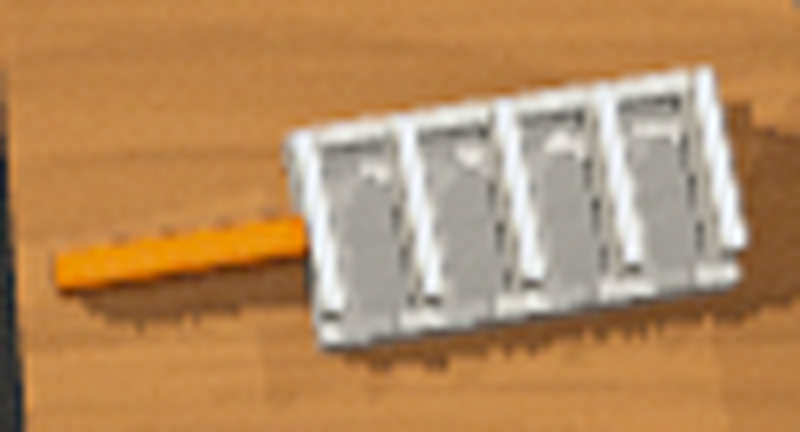

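View pics/c_trays.png

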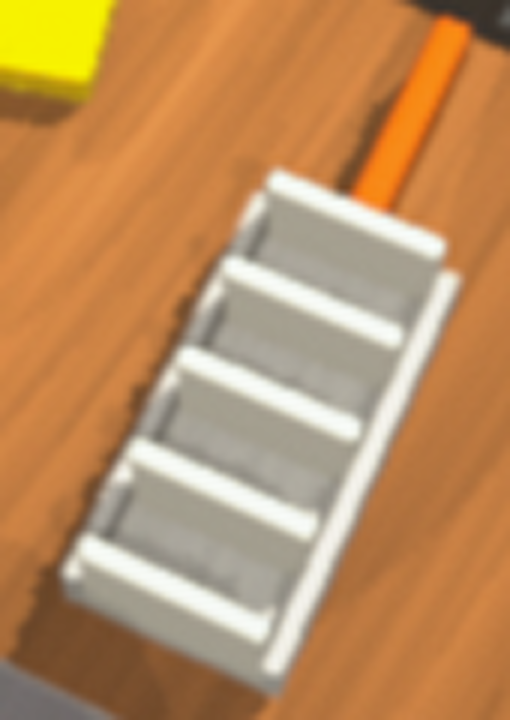

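```bash
python3 -c "
from h import *
T=np.array([(305,130,335,318),(403,125,433,303),(505,105,535,285),(605,90,635,270),(705,70,737,245)],float)
S=np.array([(277,180,440,248),(230,267,397,337),(188,357,353,432),(140,449,312,528),(90,545,262,630)],float)
for n,A,o,k in(('top',T,(322,172),8),('scene',S,(280,300),6)):
    a=ray(n,A[:,:2]/k+o,46)[:,:2];b=ray(n,A[:,2:]/k+o,46)[:,:2]
    m=(a+b)/2; print(n,'len',np.linalg.norm(a-b,axis=1).round(1)); print(m.round(1).tolist())
    d=m[0]-m[4]; print('span',np.linalg.norm(d),'ang y',np.degrees(np.arctan2(d[1],d[0])),'center',m.mean(0))
"
```

```text
top len [69.2 65.6 66.4 66.5 64.8]
[[525.0, -26.6], [527.8, -61.5], [533.9, -98.0], [538.6, -133.8], [546.0, -170.1]]
span 145.00620111048644 ang y 98.32633225269946 center [534.26191977 -98.00298357]
scene len [61.6 61.8 60.5 61.8 61.3]
[[531.5, -24.2], [535.5, -60.4], [540.7, -96.0], [545.6, -130.8], [549.6, -166.4]]
span 143.34877764560875 ang y 97.26334495849707 center [540.59809077 -95.56270962]
```

The case hangs about 8° off vertical with its bottom toward +y. From both views the tray origin is about (537.7,-95.8) with y axis at 97.8°. The wall span measures 144±1 mm, which matches the 144 given. I'll carry the case to slot 2 at (540,-113.6).

Call:
jog_arm(targets=[[10,-35,10,0,0.4],[22,-75,15,0,0.4],[34,-115,15,0,0.4],[46,-155,15,0,0.4],[58,-195,15,0,0.4],[70,-235,15,0,0.4],[82,-275,15,0,0.4],[94,-310,15,0,0.4]])

```text
time: 17.8
tcp_pos: [539.4, -119.7, 147.1]
ee_rot: [[-0.002, -0.143, 0.99], [-0.0, 0.99, 0.143], [-1.0, 0.0, -0.002]]
force: [0.7, -0.1, -0.8]
grip_width: 0.666
```

Call:
jog_arm(targets=[[0,-8,0,0,0.4],[0,-8,-10,0,0.4],[0,-8,-10,0,0.4]])

```text
time: 18.1
tcp_pos: [538.5, -123.7, 136.0]
ee_rot: [[-0.003, -0.146, 0.989], [0.002, 0.989, 0.146], [-1.0, 0.002, -0.003]]
force: [-0.2, 0.0, -1.0]
grip_width: 0.669
```

```bash
python3 -c "
from h import *
look('c21.png',(270,300,370,410),'scene',6)
look('c21t.png',(340,160,440,230),'top',8)
"
```

```text
18.1 [ 538.5 -123.7  136. ] [-0.2  0.  -1. ] 0.669
18.15 [ 538.9 -123.3  136.9] [ 0.2  0.2 -1.2] 0.667
```

View pics/c21.png

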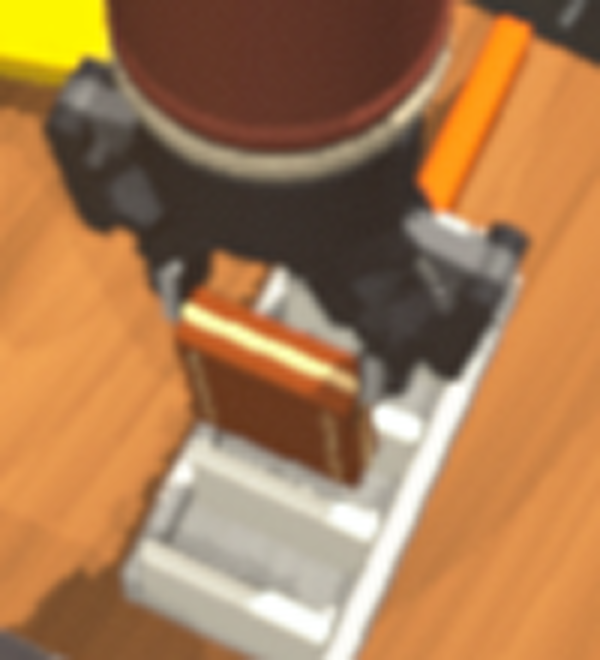

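View pics/c21t.png

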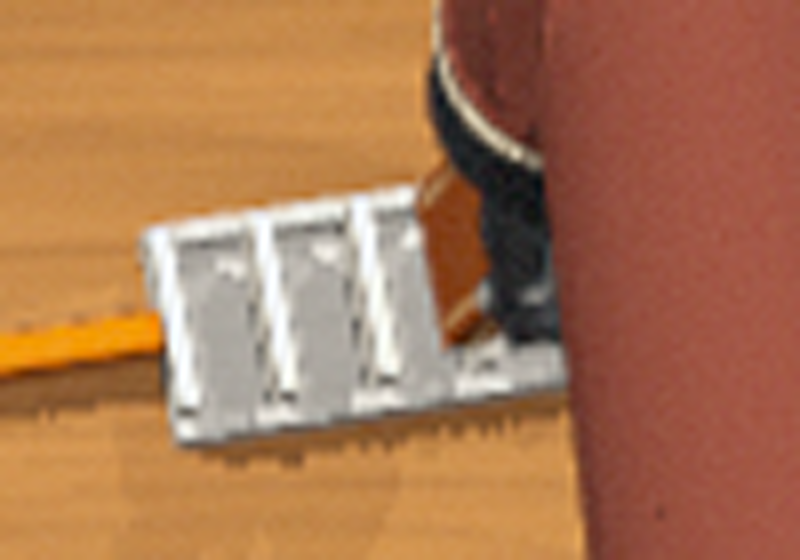

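```bash
cat >> h.py <<'E'
def tilt(fs,o,k,up=12,dz=9.5,Lb=78,n_='scene'):
    s=env.sense();t=s['tcp_pos'];w=s['ee_rot'][:,2].copy();w[2]=0
    if w[0]<0:w=-w
    v=np.array([-w[1],w[0],0]);z=np.array([0,0,1.]);p=t+[0,0,dz]
    for f in fs:
        f_=np.radians(f);d=-np.cos(f_)*z+np.sin(f_)*v;n=np.cos(f_)*v+np.sin(f_)*z
        P=[p-up*d-9*n-29*w,p+Lb*d-9*n-29*w,p-up*d-9*n+29*w,p+Lb*d-9*n+29*w]
        print(f,((proj(n_,P)-o)*k).round(0).tolist(),'bottom c',(p+Lb*d).round(1))
E
python3 -c "
from h import *
tilt((0,5,10,15,20),(270,300),6)"
```

```text
0 [[176.0, 299.0], [187.0, 420.0], [356.0, 375.0], [353.0, 493.0]] bottom c [ 539.3 -123.3   69. ]
5 [[175.0, 303.0], [196.0, 402.0], [355.0, 380.0], [361.0, 474.0]] bottom c [ 538.3 -116.6   69.3]
10 [[173.0, 307.0], [205.0, 384.0], [353.0, 384.0], [370.0, 455.0]] bottom c [ 537.3 -109.9   70.2]
15 [[172.0, 311.0], [214.0, 365.0], [352.0, 388.0], [378.0, 435.0]] bottom c [ 536.3 -103.4   71.7]
20 [[171.0, 315.0], [223.0, 345.0], [351.0, 391.0], [386.0, 415.0]] bottom c [535.4 -97.   73.7]
```

Call:
jog_arm(targets=[[2.5,-1,-5,0,0.4],[2.5,-1,-12,0,0.4],[2.5,-1,-20,0,0.4],[2.5,-1,-26,0,0.4],[2.5,-1,-32,0,0.4]])

```text
time: 18.7
tcp_pos: [544.5, -127.6, 111.8]
ee_rot: [[0.005, -0.144, 0.99], [-0.004, 0.99, 0.144], [-1.0, -0.005, 0.004]]
force: [-25.2, -0.1, 70.1]
grip_width: 0.669
```

```bash
python3 -c "
from h import *
look('c22.png',(270,300,370,410),'scene',6)
"
```

```text
18.7 [ 544.5 -127.6  111.8] [-25.2  -0.1  70.1] 0.669
```

View pics/c22.png

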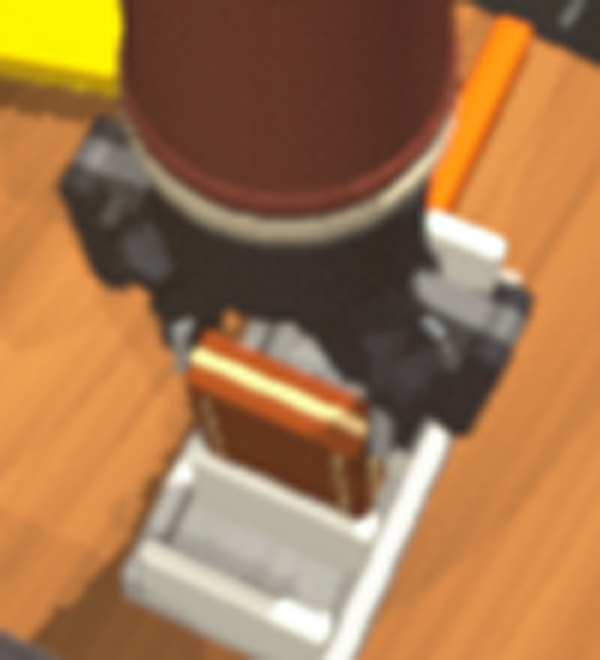

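The case is catching on something, with 70 N showing. I'll back up at once.

Call:
jog_arm(targets=[[0,0,15,0,0.4],[0,0,27,0,0.4],[0,0,27,0,0.4],[0,0,27,0,0.4]])

```text
time: 19.15
tcp_pos: [542.2, -126.3, 132.8]
ee_rot: [[-0.0, -0.144, 0.99], [0.0, 0.99, 0.144], [-1.0, 0.0, -0.0]]
force: [-0.2, -0.2, -1.4]
grip_width: 0.662
```

```bash
python3 -c "
from h import *
print(ray('top',[(392.5,185.6),(396.2,202.9)],66))
look('c23.png',(270,300,370,410),'scene',6)
look('c23t.png',(340,160,440,230),'top',8)
tilt((0,5,10,15,20),(270,300),6)
"
```

```text
[[ 559.60917302 -112.24706091   66.        ]
 [ 509.45814472 -120.29763045   66.        ]]
19.15 [ 542.2 -126.3  132.8] [-0.2 -0.2 -1.4] 0.662
19.2 [ 541.9 -126.3  132.4] [-0.3  0.6 -1. ] 0.664
0 [[178.0, 318.0], [189.0, 438.0], [358.0, 395.0], [354.0, 511.0]] bottom c [ 541.8 -126.3   63.8]
5 [[177.0, 323.0], [198.0, 420.0], [356.0, 400.0], [363.0, 492.0]] bottom c [ 540.9 -119.5   64.1]
10 [[176.0, 327.0], [207.0, 401.0], [355.0, 404.0], [371.0, 473.0]] bottom c [ 539.9 -112.9   65. ]
15 [[174.0, 330.0], [216.0, 382.0], [354.0, 408.0], [380.0, 453.0]] bottom c [ 538.9 -106.3   66.5]
20 [[173.0, 334.0], [225.0, 363.0], [353.0, 411.0], [388.0, 433.0]] bottom c [538.  -99.9  68.5]
```

View pics/c23.png

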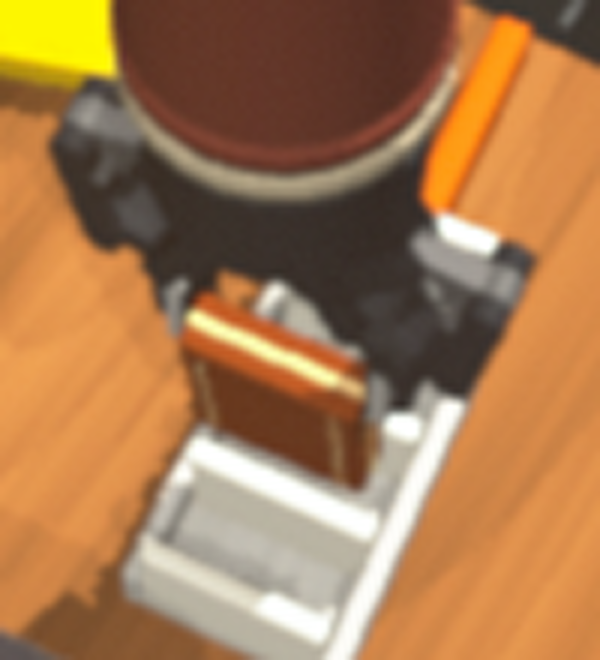

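View pics/c23t.png

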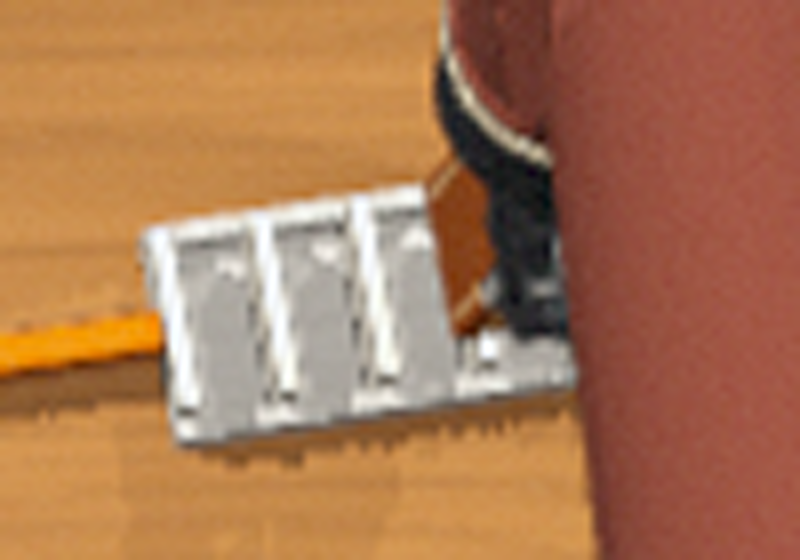

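```bash
python3 -c "
from h import *
for n in('top','scene'):
    K,R,t=cam(n);print(n,(-R.T@t).round(0))
for z in(55,60,65):
    print(z,'top +n',ray('top',[(393.75,183.75),(396.9,201.9)],z)[:,:2].round(1).tolist(),'scene -n',ray('scene',[(304.2,370),(330.3,380.8)],z)[:,:2].round(1).tolist())
print('top end front edge',[ray('scene',[(300.8,357.5),(329,368)],z)[:,:2].round(1).tolist() for z in (145,150,155)])
"
```

```text
top [ 165.   95. 1522.]
scene [ 733. -408.  908.]
55 top +n [[567.9, -117.6], [514.9, -124.0]] scene -n [[513.2, -128.7], [567.7, -119.5]]
60 top +n [[566.5, -116.9], [513.7, -123.3]] scene -n [[514.5, -130.3], [568.7, -121.2]]
65 top +n [[565.2, -116.2], [512.5, -122.5]] scene -n [[515.8, -131.9], [569.6, -122.9]]
top end front edge [[[518.3, -142.1], [571.1, -131.6]], [[519.7, -143.9], [572.1, -133.4]], [[521.1, -145.6], [573.2, -135.2]]]
```

Call:
jog_arm(targets=[[-1,5,0,0,0.4],[-1,9.3,0,0,0.4],[-1,9.3,-5,0,0.4],[-1,9.3,-10,0,0.4],[-1,9.3,-14,0,0.4],[-1,9.3,-17,0,0.4]])

```text
time: 19.85
tcp_pos: [541.1, -117.2, 115.6]
ee_rot: [[-0.001, -0.144, 0.99], [0.0, 0.99, 0.144], [-1.0, 0.0, -0.001]]
force: [-0.1, 1.2, -1.3]
grip_width: 0.669
```

Call:
jog_arm(targets=[[0,0,-3,0,0.4],[0,0,-6,0,0.4],[0,0,-9,0,0.4]])

```text
time: 20.15
tcp_pos: [541.4, -117.1, 107.1]
ee_rot: [[0.0, -0.144, 0.99], [-0.0, 0.99, 0.144], [-1.0, -0.0, 0.0]]
force: [-0.9, 0.6, 0.3]
grip_width: 0.664
```

```bash
python3 -c "
from h import *
look('c24.png',(270,300,370,410),'scene',6)
"
```

```text
20.15 [ 541.4 -117.1  107.1] [-0.9  0.6  0.3] 0.664
```

View pics/c24.png

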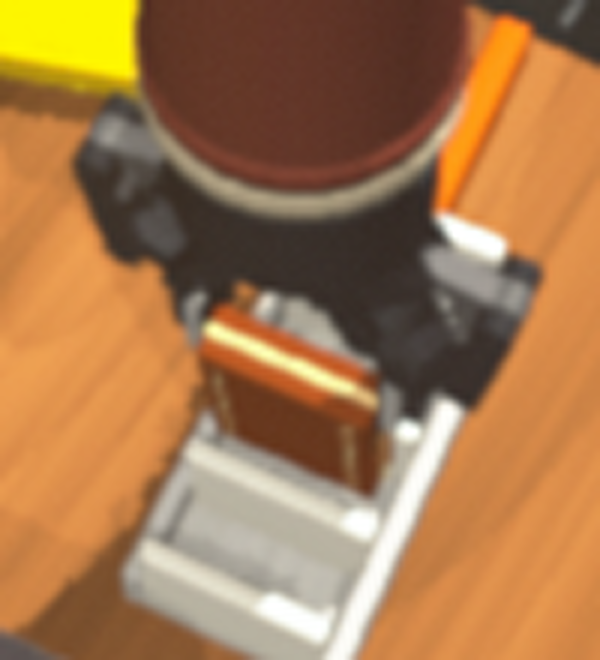

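Passing the wall tops cleanly at 107 with no force. I'll continue down to the floor.

Call:
jog_arm(targets=[[0,0,-5,0,0.4],[0,0,-10,0,0.4],[0,0,-14,0,0.4],[0,0,-18,0,0.4],[0,0,-21,0,0.4]])

```text
time: 20.7
tcp_pos: [541.3, -117.0, 85.8]
ee_rot: [[-0.0, -0.144, 0.99], [0.0, 0.99, 0.144], [-1.0, 0.0, -0.0]]
force: [-0.1, 0.0, -1.2]
grip_width: 0.668
```

Call:
jog_arm(targets=[[0,0,-2,0,0.4],[0,0,-4,0,0.4],[0,0,-6,0,0.4]])

```text
time: 21.0
tcp_pos: [541.5, -117.1, 80.2]
ee_rot: [[0.0, -0.144, 0.99], [-0.0, 0.99, 0.144], [-1.0, -0.0, 0.0]]
force: [0.5, 0.8, -1.4]
grip_width: 0.669
```

Call:
jog_arm(targets=[[0,0,-1.5,0,0.4],[0,0,-3,0,0.4],[0,0,-4,0,0.4]])

```text
time: 21.3
tcp_pos: [541.4, -117.0, 76.2]
ee_rot: [[-0.0, -0.145, 0.99], [-0.0, 0.99, 0.145], [-1.0, -0.0, -0.0]]
force: [-0.5, 0.1, 0.3]
grip_width: 0.663
```

Call:
jog_arm(targets=[[0,0,-1.5,0,0.4],[0,0,-3,0,0.4]])

```text
time: 21.5
tcp_pos: [541.4, -117.0, 73.3]
ee_rot: [[0.0, -0.144, 0.99], [0.0, 0.99, 0.144], [-1.0, 0.0, 0.0]]
force: [-0.1, 1.5, 0.2]
grip_width: 0.665
```

```bash
python3 -c "
from h import *
look('c25.png',(270,300,370,410),'scene',6)
tilt((0,5,10),(270,300),6)
"
```

```text
21.5 [ 541.4 -117.    73.3] [-0.1  1.5  0.2] 0.665
0 [[201.0, 375.0], [209.0, 483.0], [370.0, 448.0], [365.0, 553.0]] bottom c [ 541.3 -116.9    4.5]
5 [[200.0, 378.0], [218.0, 466.0], [368.0, 452.0], [374.0, 535.0]] bottom c [ 540.3 -110.2    4.8]
10 [[198.0, 382.0], [227.0, 448.0], [367.0, 456.0], [382.0, 517.0]] bottom c [ 539.3 -103.5    5.7]
```

View pics/c25.png

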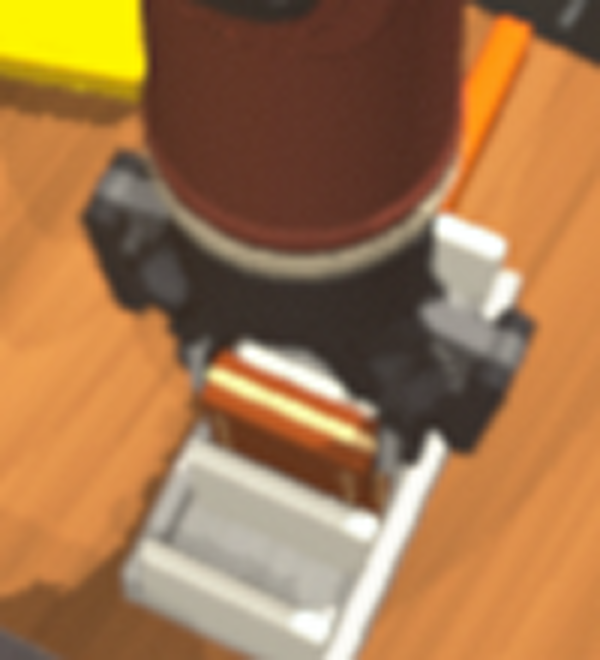

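Call:
jog_arm(targets=[[0,0,-1.5,0,0.4],[0,0,-3,0,0.4]])

```text
time: 21.75
tcp_pos: [541.6, -117.0, 71.6]
ee_rot: [[0.0, -0.144, 0.99], [-0.0, 0.99, 0.144], [-1.0, -0.0, 0.0]]
force: [-10.2, 2.6, 26.8]
grip_width: 0.667
```

Call:
jog_arm(targets=[[0,0,-1.5,0,0.4],[0,0,-3,0,0.4]])

```text
time: 21.95
tcp_pos: [541.8, -117.1, 71.3]
ee_rot: [[0.0, -0.144, 0.99], [-0.002, 0.99, 0.144], [-1.0, -0.002, 0.0]]
force: [-22.1, 5.4, 56.6]
grip_width: 0.666
```

On the floor. I'll ease off and release.

Call:
jog_arm(targets=[[0,0,3,0,0.4],[0,0,4.5,0,0.35],[0,0,4.5,0,0.3],[0,0,4.5,0,0.2],[0,0,4.5,0,0.1],[0,0,20,0,0.1],[0,0,50,0,0],[0,0,80,0,0]], squeeze=20)

```text
time: 22.75
tcp_pos: [541.2, -116.8, 148.8]
ee_rot: [[-0.001, -0.145, 0.989], [0.001, 0.989, 0.145], [-1.0, 0.001, -0.0]]
force: [0.5, 0.5, -0.3]
grip_width: 0.998
```

Call:
jog_arm(targets=[[-10,50,20,0,0],[-20,100,20,0,0],[-30,150,20,0,0],[-40,200,20,0,0]])

```text
time: 23.15
tcp_pos: [502.6, 77.4, 168.9]
ee_rot: [[0.002, -0.144, 0.99], [-0.0, 0.99, 0.144], [-1.0, -0.001, 0.002]]
force: [0.2, -0.6, -0.1]
grip_width: 0.999
```

```bash
python3 -c "
from h import *
look('c26.png',(270,300,370,410),'scene',6)
look('c26t.png',(330,160,430,230),'top',8)
"
```

```text
23.15 [502.6  77.4 168.9] [ 0.2 -0.6 -0.1] 0.999
23.2 [500.4  87.  169.2] [-3.5  8.8  1.4] 1.001
```

View pics/c26.png

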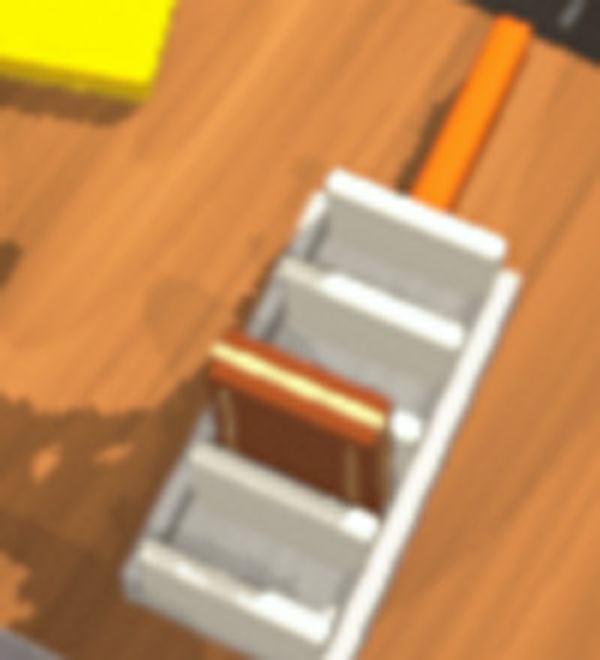

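View pics/c26t.png

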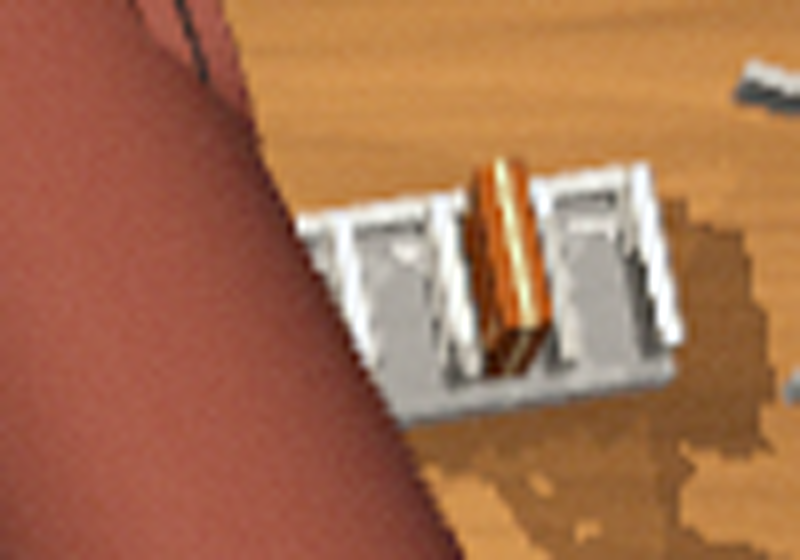

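Case 1 stands upright in slot 2 and the tray hasn't moved (handle end still at pixel (355.8,303.3)). On to the next case, at (452,413).

Call:
jog_arm(targets=[[-5,40,0,0.04,0],[-10,80,0,0.08,0],[-16,120,0,0.12,0],[-22,160,0,0.16,0],[-28,200,0,0.18,0],[-34,240,0,0.18,0],[-39,280,0,0.18,0],[-39,299,0,0.18,0]])

```text
time: 24.05
tcp_pos: [462.2, 378.5, 168.5]
ee_rot: [[-0.0, -0.323, 0.946], [0.002, 0.946, 0.323], [-1.0, 0.002, 0.001]]
force: [0.1, -0.0, 0.9]
grip_width: 1.003
```

Call:
jog_arm(targets=[[0,0,-20,0,0],[0,0,-50,0,0],[0,0,-90,0,0],[0,0,-90,0,0],[0,0,-90,0,0]])

```text
time: 24.55
tcp_pos: [464.0, 374.6, 78.3]
ee_rot: [[-0.001, -0.319, 0.948], [-0.0, 0.948, 0.319], [-1.0, 0.0, -0.001]]
force: [0.9, 0.9, 0.8]
grip_width: 1.002
```

```bash
python3 -c "
from h import *
look('c27.png',(340,170,470,260),'scene',6)
case_scene(cv2.imread('pics/f_c27.png'))
"
```

```text
24.55 [464.  374.6  78.3] [0.9 0.9 0.8] 1.002
[439. 219.] (103.5, 58.6, -80.7) centre [568.1 417.4] jaw 9.3 grip33 [562.8 449.9]
[399. 204.] (103.9, 59.5, -71.3) centre [452.2 413.2] jaw 18.7 grip33 [441.6 444.4]
```

View pics/c27.png

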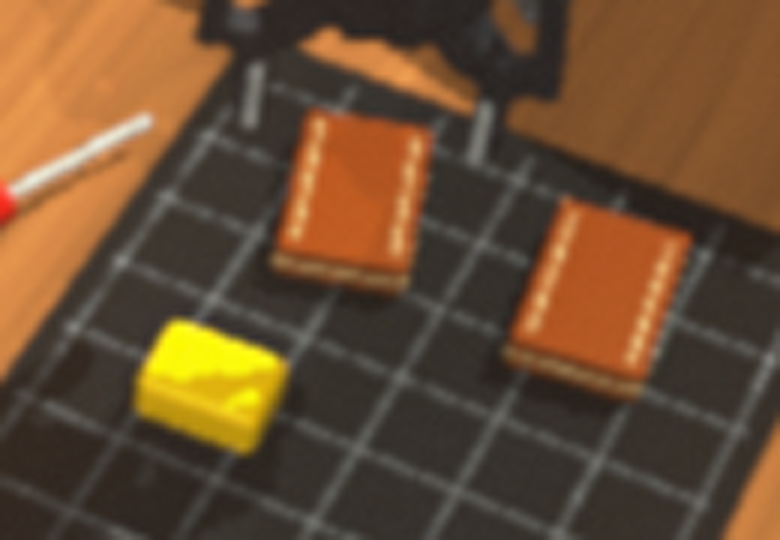

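Call:
jog_arm(targets=[[-1,7.4,-20,0,0],[-1.5,7.4,-45,0,0],[-1.5,7.4,-62,0,0],[-1.5,7.4,-70,0,0],[-1.5,7.4,-75,0,0],[-1.5,7.4,-78,0,0],[-1.5,7.4,-78,0,0.1],[-1.5,7.4,-78,0,0.2]])

```text
time: 25.4
tcp_pos: [462.7, 382.3, -0.0]
ee_rot: [[0.001, -0.319, 0.948], [0.001, 0.948, 0.319], [-1.0, 0.0, 0.001]]
force: [0.0, 0.7, 0.7]
grip_width: 0.804
```

Call:
jog_arm(targets=[[0,0,0,0,0.3],[0,0,0,0,0.4],[0,0,0,0,0.4],[0,0,0,0,0.4],[0,0,0,0,0.4]])

```text
time: 25.9
tcp_pos: [462.7, 382.3, -0.0]
ee_rot: [[0.001, -0.319, 0.948], [0.0, 0.948, 0.319], [-1.0, 0.0, 0.001]]
force: [-1.7, -1.6, 6.6]
grip_width: 0.674
```

Lift 70, then loosen gradually.

Call:
jog_arm(targets=[[0,0,20,0,0.4],[0,0,40,0,0.4],[0,0,60,0,0.4],[0,0,71,0,0.36],[0,0,71,0,0.335],[0,0,71,0,0.327],[0,0,71,0,0.324],[0,0,71,0,0.323]])

```text
time: 26.7
tcp_pos: [461.9, 381.6, 69.3]
ee_rot: [[-0.001, -0.319, 0.948], [-0.001, 0.948, 0.319], [-1.0, -0.0, -0.002]]
force: [0.3, 0.0, -1.3]
grip_width: 0.676
```

Call:
jog_arm(targets=[[0,0,0,0,0.322],[0,0,0,0,0.321]])

```text
time: 26.9
tcp_pos: [462.2, 382.0, 70.0]
ee_rot: [[-0.001, -0.319, 0.948], [-0.0, 0.948, 0.319], [-1.0, 0.0, -0.001]]
force: [-0.1, -0.3, -0.8]
grip_width: 0.684
```

```bash
python3 -c "
from h import *
look('c28.png',(340,170,440,250),'scene',7)
"
```

```text
26.9 [462.2 382.   70. ] [-0.1 -0.3 -0.8] 0.684
```

View pics/c28.png

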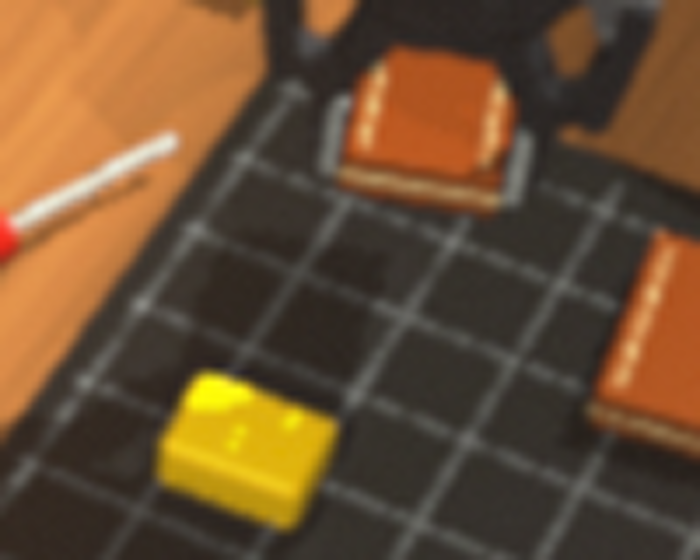

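Not rotating yet. One row at a time now.

Call:
jog_arm(targets=[[0,0,0,0,0.321]])

```text
time: 27.05
tcp_pos: [462.4, 382.1, 70.3]
ee_rot: [[-0.0, -0.319, 0.948], [-0.0, 0.948, 0.319], [-1.0, -0.0, -0.0]]
force: [-0.0, 0.7, 0.3]
grip_width: 0.678
```

```bash
python3 -c "
from h import *
look('c29.png',(340,170,440,250),'scene',4)
"
```

```text
27.05 [462.4 382.1  70.3] [-0.   0.7  0.3] 0.678
```

View pics/c29.png

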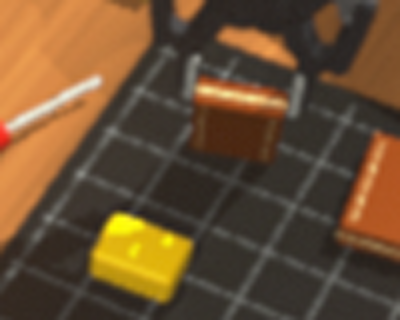

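Swung down. Clamp now.

Call:
jog_arm(targets=[[0,0,0,0,0.34],[0,0,0,0,0.36]])

```text
time: 27.3
tcp_pos: [462.4, 382.0, 70.5]
ee_rot: [[0.0, -0.319, 0.948], [-0.0, 0.948, 0.319], [-1.0, -0.0, 0.0]]
force: [-1.3, -2.2, 1.4]
grip_width: 0.672
```

```bash
python3 -c "
from h import *
look('c30.png',(375,175,425,225),'scene',12)
tilt((-20,-10,0,10,20),(375,175),12)
"
```

```text
27.3 [462.4 382.   70.5] [-1.3 -2.2  1.4] 0.672
-20 [[160.0, 161.0], [95.0, 533.0], [436.0, 208.0], [359.0, 581.0]] bottom c [470.9 356.7   6.7]
-10 [[157.0, 172.0], [101.0, 506.0], [434.0, 220.0], [363.0, 553.0]] bottom c [466.8 369.2   3.2]
0 [[155.0, 184.0], [109.0, 470.0], [431.0, 232.0], [369.0, 517.0]] bottom c [462.4 382.    2. ]
10 [[153.0, 197.0], [119.0, 427.0], [429.0, 244.0], [377.0, 473.0]] bottom c [458.1 394.9   3.2]
20 [[150.0, 209.0], [129.0, 378.0], [426.0, 257.0], [386.0, 423.0]] bottom c [453.9 407.3   6.7]
```

View pics/c30.png

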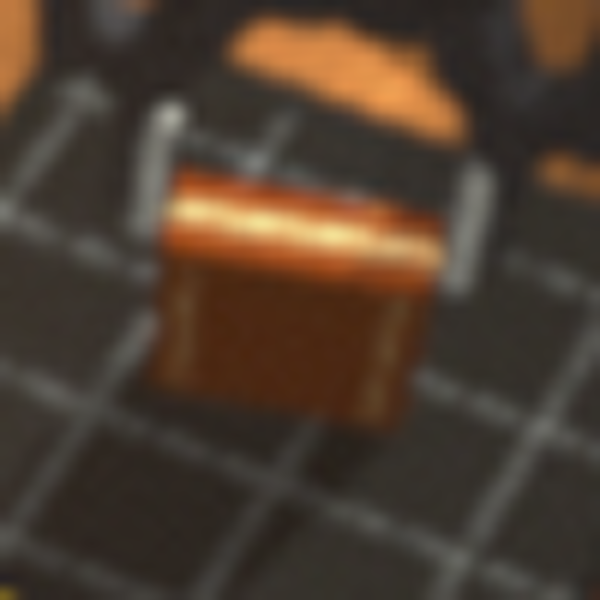

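Call:
jog_arm(targets=[[-1.6,4.7,1.2,0,0.335],[-3.2,9.5,2.3,0,0.333],[-4.8,14.2,3.2,0,0.333],[-6.4,19,3.8,0,0.333],[-8,23.7,3.8,0,0.333],[-9.6,28.5,3.6,0,0.333],[-11,32.5,3.2,0,0.333],[-12,35.5,3,0,0.333]])

```text
time: 28.15
tcp_pos: [450.0, 418.0, 73.2]
ee_rot: [[-0.0, -0.32, 0.948], [0.0, 0.948, 0.32], [-1.0, 0.0, -0.0]]
force: [-0.7, -0.6, -1.1]
grip_width: 0.668
```

```bash
python3 -c "
from h import *
look('c31.png',(375,155,425,205),'scene',12)
tilt((-10,0,10,20),(375,155),12)
"
```

```text
28.15 [450.  418.   73.2] [-0.7 -0.6 -1.1] 0.668
-10 [[184.0, 279.0], [128.0, 613.0], [456.0, 324.0], [386.0, 658.0]] bottom c [454.1 405.6   5.9]
0 [[182.0, 291.0], [136.0, 579.0], [454.0, 336.0], [391.0, 624.0]] bottom c [449.8 418.4   4.7]
10 [[180.0, 303.0], [145.0, 538.0], [451.0, 348.0], [399.0, 582.0]] bottom c [445.5 431.2   5.9]
20 [[178.0, 315.0], [155.0, 490.0], [449.0, 360.0], [407.0, 534.0]] bottom c [441.3 443.7   9.4]
```

View pics/c31.png

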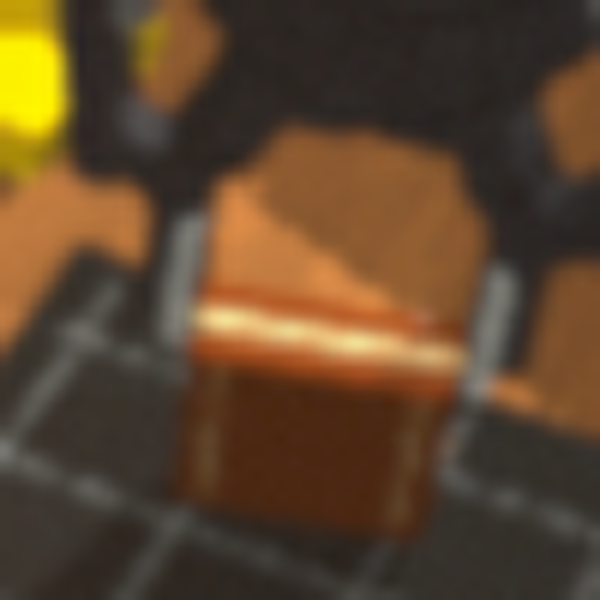

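It lost contact with the mat. I'll go back and repeat the arc a little lower.

Call:
jog_arm(targets=[[3,-9,6,0,0.36],[9,-27,6,0,0.36],[15,-45,6,0,0.36],[15,-45,2,0,0.36],[15,-45,-1,0,0.36],[15,-45,-2.5,0,0.36]])

```text
time: 28.8
tcp_pos: [465.0, 372.9, 70.7]
ee_rot: [[-0.0, -0.32, 0.948], [0.0, 0.948, 0.32], [-1.0, 0.0, -0.0]]
force: [-0.9, -0.0, -0.3]
grip_width: 0.67
```

Call:
jog_arm(targets=[[0,0,-1,0,0.34],[0,0,-2,0,0.34]])

```text
time: 29.0
tcp_pos: [465.2, 373.0, 70.0]
ee_rot: [[0.0, -0.32, 0.947], [-0.001, 0.947, 0.32], [-1.0, -0.001, 0.0]]
force: [-4.3, -8.2, 21.1]
grip_width: 0.672
```

Call:
jog_arm(targets=[[0,0,-1,0,0.34],[0,0,-2,0,0.34]])

```text
time: 29.2
tcp_pos: [466.0, 373.2, 69.5]
ee_rot: [[0.002, -0.32, 0.948], [-0.001, 0.948, 0.32], [-1.0, -0.001, 0.002]]
force: [-4.0, -9.2, 30.0]
grip_width: 0.677
```

Call:
jog_arm(targets=[[-1.3,3.8,2,0,0.335],[-2.6,7.6,3.2,0,0.333],[-4.2,12.3,4.4,0,0.333],[-5.8,17,5.2,0,0.333],[-7.4,21.8,5.8,0,0.333]])

```text
time: 29.7
tcp_pos: [457.4, 395.0, 72.4]
ee_rot: [[-0.001, -0.32, 0.947], [0.0, 0.947, 0.32], [-1.0, 0.0, -0.001]]
force: [-0.0, 0.2, -1.3]
grip_width: 0.67
```

Call:
jog_arm(targets=[[-1.6,4.7,0,0,0.333],[-2.9,8.5,0,0,0.333],[-4,12,-0.3,0,0.333],[-4,12,-0.6,0,0.333]])

```text
time: 30.1
tcp_pos: [453.6, 407.0, 71.9]
ee_rot: [[-0.0, -0.32, 0.947], [0.0, 0.947, 0.32], [-1.0, 0.0, -0.0]]
force: [-0.3, -0.1, -1.1]
grip_width: 0.67
```

```bash
python3 -c "
from h import *
look('c32.png',(375,160,425,210),'scene',12)
tilt((-10,0,10,20),(375,160),12)
"
```

```text
30.1 [453.6 407.   71.9] [-0.3 -0.1 -1.1] 0.67
-10 [[175.0, 263.0], [119.0, 597.0], [448.0, 309.0], [378.0, 643.0]] bottom c [458.1 393.7   4.5]
0 [[173.0, 275.0], [127.0, 562.0], [445.0, 321.0], [383.0, 608.0]] bottom c [453.8 406.5   3.4]
10 [[170.0, 287.0], [136.0, 520.0], [443.0, 333.0], [391.0, 565.0]] bottom c [449.4 419.4   4.5]
20 [[168.0, 299.0], [146.0, 472.0], [441.0, 345.0], [399.0, 517.0]] bottom c [445.2 431.8   8.1]
```

View pics/c32.png

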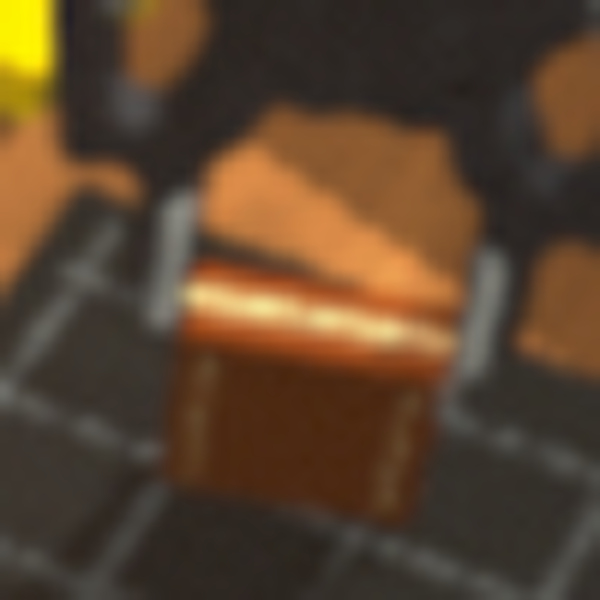

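Call:
jog_arm(targets=[[3,-9,2,0,0.36],[9,-27,2,0,0.36],[11,-33,1,0,0.36],[11,-33,-1,0,0.34],[11,-33,-2,0,0.335],[11,-33,-2.5,0,0.335]])

```text
time: 30.75
tcp_pos: [465.4, 373.5, 70.5]
ee_rot: [[0.001, -0.319, 0.948], [-0.0, 0.948, 0.319], [-1.0, -0.001, 0.001]]
force: [-1.2, -6.9, 13.5]
grip_width: 0.673
```

Call:
jog_arm(targets=[[-1.3,3.8,0,0,0.333],[-2.6,7.6,0.3,0,0.333],[-4.2,12.3,0.6,0,0.333]])

```text
time: 31.05
tcp_pos: [461.0, 386.3, 71.4]
ee_rot: [[0.001, -0.319, 0.948], [-0.0, 0.948, 0.319], [-1.0, -0.001, 0.001]]
force: [-1.3, -3.9, 8.5]
grip_width: 0.677
```

Contact held this time. Continuing.

Call:
jog_arm(targets=[[-1.6,4.7,0.2,0,0.333],[-3.2,9.5,0.3,0,0.333]])

```text
time: 31.25
tcp_pos: [457.5, 396.0, 71.1]
ee_rot: [[0.001, -0.32, 0.947], [0.0, 0.947, 0.32], [-1.0, -0.0, 0.001]]
force: [-0.1, -2.4, 4.1]
grip_width: 0.67
```

Call:
jog_arm(targets=[[-1.6,4.7,0,0,0.333],[-3.2,9.5,0,0,0.333]])

```text
time: 31.45
tcp_pos: [454.2, 405.2, 70.5]
ee_rot: [[0.0, -0.32, 0.948], [0.0, 0.948, 0.32], [-1.0, -0.0, 0.0]]
force: [1.2, -2.3, 1.7]
grip_width: 0.673
```

```bash
python3 -c "
from h import *
look('c33.png',(375,160,425,210),'scene',12)
tilt((-10,0,10,20),(375,160),12)
"
```

```text
31.45 [454.2 405.2  70.5] [ 1.2 -2.3  1.7] 0.673
-10 [[173.0, 269.0], [117.0, 602.0], [446.0, 314.0], [376.0, 648.0]] bottom c [458.  393.3   3.2]
0 [[171.0, 281.0], [125.0, 567.0], [443.0, 326.0], [381.0, 613.0]] bottom c [453.7 406.1   2. ]
10 [[168.0, 293.0], [134.0, 525.0], [441.0, 339.0], [389.0, 570.0]] bottom c [449.4 419.    3.2]
20 [[166.0, 305.0], [144.0, 477.0], [439.0, 351.0], [397.0, 521.0]] bottom c [445.2 431.4   6.7]
```

View pics/c33.png

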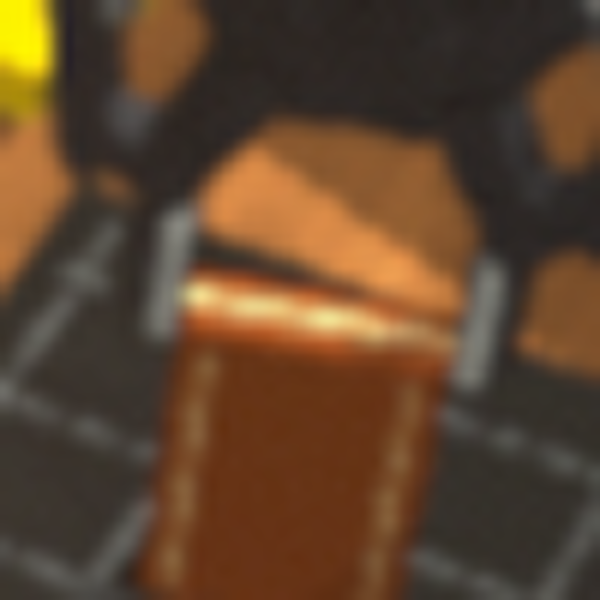

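Call:
jog_arm(targets=[[0,0,0,0,0.36],[0,0,0,0,0.4],[0,0,0,0,0.4],[0,-3,15,0,0.4],[0,-10,40,0,0.4],[0,-20,65,0,0.4],[0,-20,65,0,0.4],[0,-20,65,0,0.4]], squeeze=30)

```text
time: 32.3
tcp_pos: [454.7, 384.4, 136.0]
ee_rot: [[0.001, -0.319, 0.948], [0.0, 0.948, 0.319], [-1.0, 0.0, 0.001]]
force: [-0.1, -0.4, -0.8]
grip_width: 0.671
```

```bash
python3 -c "
from h import *
look('c34.png',(370,140,430,200),'scene',10)
tilt((-20,-10,0,10),(370,140),10)
look('c34t.png',(180,170,260,250),'top',7)
"
```

```text
32.3 [454.7 384.4 136. ] [-0.1 -0.4 -0.8] 0.671
-20 [[188.0, 276.0], [131.0, 607.0], [427.0, 315.0], [360.0, 647.0]] bottom c [462.7 359.   71.4]
-10 [[186.0, 285.0], [137.0, 585.0], [426.0, 325.0], [364.0, 625.0]] bottom c [458.5 371.5  67.9]
0 [[184.0, 296.0], [144.0, 556.0], [424.0, 335.0], [369.0, 595.0]] bottom c [454.2 384.3  66.7]
10 [[182.0, 306.0], [152.0, 520.0], [422.0, 346.0], [375.0, 558.0]] bottom c [449.9 397.1  67.9]
32.35 [454.2 384.3 135.2] [ 0.1 -0.5 -1.3] 0.668
```

View pics/c34.png

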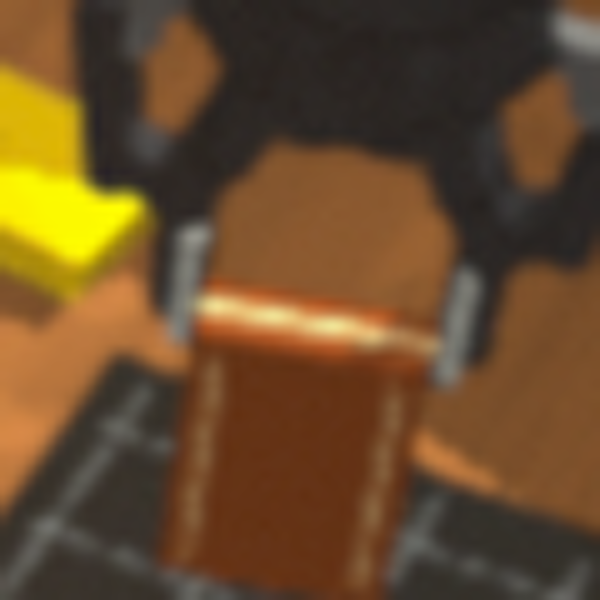

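View pics/c34t.png

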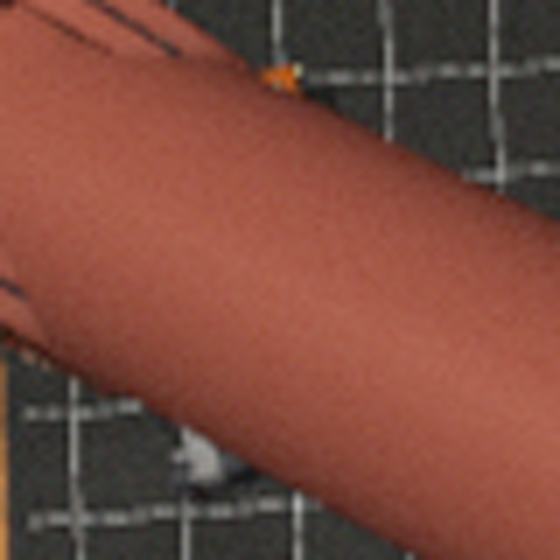

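Call:
jog_arm(targets=[[8,-35,10,-0.03,0.4],[16,-75,20,-0.06,0.4],[24,-115,20,-0.09,0.4],[32,-155,20,-0.12,0.4],[40,-195,20,-0.15,0.4],[48,-235,20,-0.18,0.4],[54,-275,20,-0.19,0.4],[60,-315,20,-0.19,0.4]])

```text
time: 33.2
tcp_pos: [513.8, 68.2, 154.5]
ee_rot: [[-0.002, -0.135, 0.991], [0.0, 0.991, 0.135], [-1.0, 0.0, -0.001]]
force: [0.1, 0.2, -0.8]
grip_width: 0.669
```

Call:
jog_arm(targets=[[6,-40,0,0,0.4],[12,-80,0,0,0.4],[16,-105,0,0,0.4],[16.5,-115,0,0,0.4],[16.5,-115,-10,0,0.4],[16.5,-115,-10,0,0.4],[16.5,-115,-10,0,0.4]])

```text
time: 33.9
tcp_pos: [530.3, -43.2, 144.8]
ee_rot: [[-0.001, -0.137, 0.991], [0.001, 0.991, 0.137], [-1.0, 0.001, -0.001]]
force: [0.5, -0.4, -1.1]
grip_width: 0.668
```

```bash
python3 -c "
from h import *
look('c35.png',(270,280,370,390),'scene',6)
look('c35t.png',(330,160,430,230),'top',8)
tilt((0,5,10),(270,280),6)
"
```

```text
33.9 [530.3 -43.2 144.8] [ 0.5 -0.4 -1.1] 0.668
33.95 [530.6 -43.4 145.1] [-0.3  0.4 -0.7] 0.668
0 [[297.0, 191.0], [298.0, 325.0], [470.0, 261.0], [458.0, 392.0]] bottom c [530.8 -43.8  76.9]
5 [[296.0, 195.0], [307.0, 309.0], [469.0, 265.0], [466.0, 375.0]] bottom c [529.9 -37.   77.2]
10 [[295.0, 199.0], [315.0, 292.0], [468.0, 269.0], [474.0, 358.0]] bottom c [529.  -30.4  78.1]
```

View pics/c35.png

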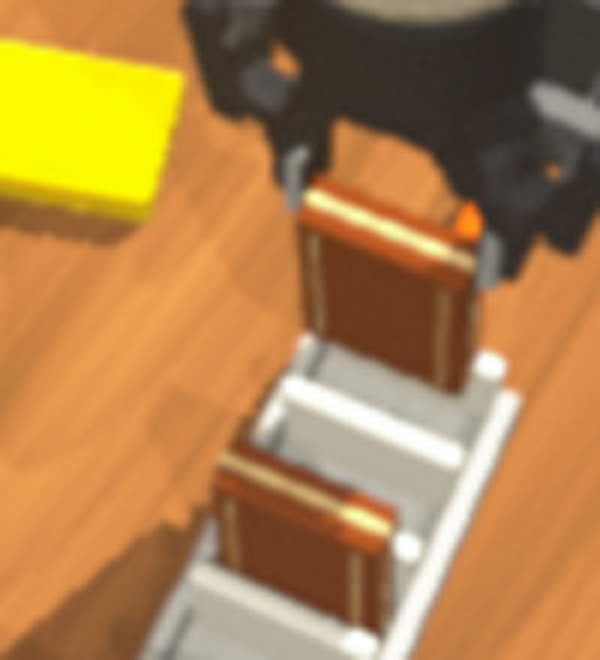

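View pics/c35t.png

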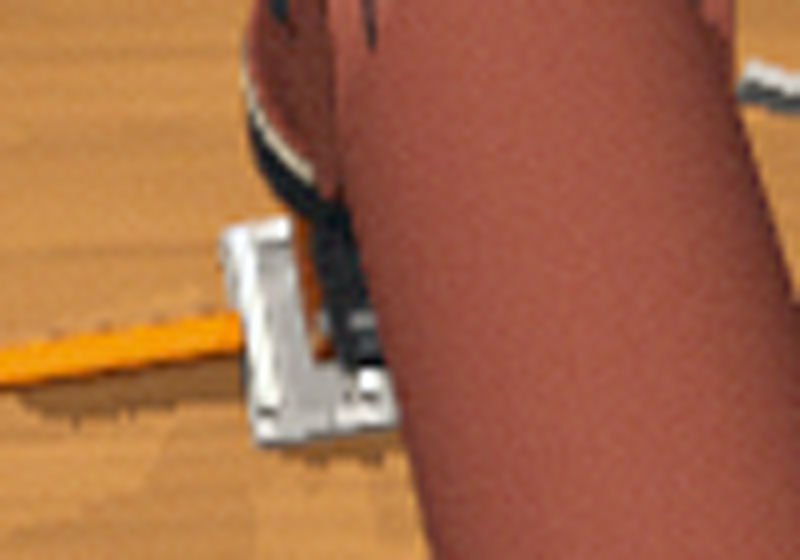

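```bash
python3 -c "
from h import *
for z in(70,74):
    a=ray('top',[(366.9,186.9),(369.75,204.75)],z)[:,:2].mean(0);b=ray('scene',[(321.2,334.2),(347,344.7)],z)[:,:2].mean(0)
    print(z,a.round(1),b.round(1),((a+b)/2).round(1))
"
```

```text
70 [530.7 -42.7] [531.9 -48.1] [531.3 -45.4]
74 [529.7 -42.4] [532.8 -49.8] [531.2 -46.1]
```

Call:
jog_arm(targets=[[-0.6,3.4,0,0,0.4],[-0.6,3.4,-8,0,0.4],[-0.6,3.4,-16,0,0.4],[-0.6,3.4,-22,0,0.4],[-0.6,3.4,-28,0,0.4]])

```text
time: 34.5
tcp_pos: [530.0, -42.0, 116.5]
ee_rot: [[-0.001, -0.134, 0.991], [0.0, 0.991, 0.134], [-1.0, 0.0, -0.001]]
force: [-0.6, 0.4, -0.4]
grip_width: 0.669
```

Call:
jog_arm(targets=[[0,0,-3,0,0.4],[0,0,-6,0,0.4],[0,0,-9,0,0.4]])

```text
time: 34.8
tcp_pos: [530.4, -42.0, 108.3]
ee_rot: [[0.0, -0.134, 0.991], [0.0, 0.991, 0.134], [-1.0, 0.0, 0.0]]
force: [-0.8, -0.4, -0.9]
grip_width: 0.67
```

Call:
jog_arm(targets=[[0,1.5,-4,0,0.4],[0,1.5,-8,0,0.4],[0,1.5,-12,0,0.4],[0,1.5,-16,0,0.4]])

```text
time: 35.2
tcp_pos: [530.3, -40.4, 92.1]
ee_rot: [[-0.0, -0.135, 0.991], [-0.0, 0.991, 0.135], [-1.0, -0.0, -0.0]]
force: [0.1, -0.2, -1.1]
grip_width: 0.668
```

Call:
jog_arm(targets=[[0,0,-4,0,0.4],[0,0,-8,0,0.4],[0,0,-11,0,0.4],[0,0,-13,0,0.4]])

```text
time: 35.6
tcp_pos: [530.1, -40.5, 79.0]
ee_rot: [[-0.0, -0.135, 0.991], [0.0, 0.991, 0.135], [-1.0, 0.0, -0.0]]
force: [-0.8, -0.3, -0.7]
grip_width: 0.669
```

Call:
jog_arm(targets=[[0,0,-1.5,0,0.4],[0,0,-3,0,0.4]])

```text
time: 35.8
tcp_pos: [530.4, -40.4, 76.5]
ee_rot: [[0.0, -0.135, 0.991], [-0.0, 0.991, 0.135], [-1.0, -0.0, 0.0]]
force: [-4.8, 1.4, 15.2]
grip_width: 0.668
```

Floor contact at 76.5. Release and retreat straight up.

Call:
jog_arm(targets=[[0,0,1,0,0.4],[0,0,1.5,0,0.34],[0,0,1.5,0,0.3],[0,0,1.5,0,0.2],[0,0,1.5,0,0.1],[0,0,20,0,0.1],[0,0,50,0,0],[0,0,80,0,0]], squeeze=20)

```text
time: 36.6
tcp_pos: [529.8, -40.4, 157.0]
ee_rot: [[-0.001, -0.135, 0.991], [0.0, 0.991, 0.135], [-1.0, 0.001, -0.001]]
force: [0.0, -0.4, 0.3]
grip_width: 1.001
```

Call:
jog_arm(targets=[[5,40,15,0,0],[10,80,15,0,0],[15,120,15,0,0],[20,160,15,0,0],[25,200,15,0,0],[30,240,15,0,0]])

```text
time: 37.2
tcp_pos: [560.4, 201.0, 171.5]
ee_rot: [[0.0, -0.134, 0.991], [-0.0, 0.991, 0.134], [-1.0, -0.0, 0.0]]
force: [0.6, 0.2, -0.0]
grip_width: 0.998
```

```bash
python3 -c "
from h import *
look('c36.png',(270,280,370,410),'scene',5)
case_scene(cv2.imread('pics/f_c36.png'))
look('c36t.png',(330,160,430,230),'top',8)
"
```

```text
37.2 [560.4 201.  171.5] [ 0.6  0.2 -0. ] 0.998
37.25 [559.1 209.1 171.8] [-4.   4.9  0.7] 1.0
```

View pics/c36.png

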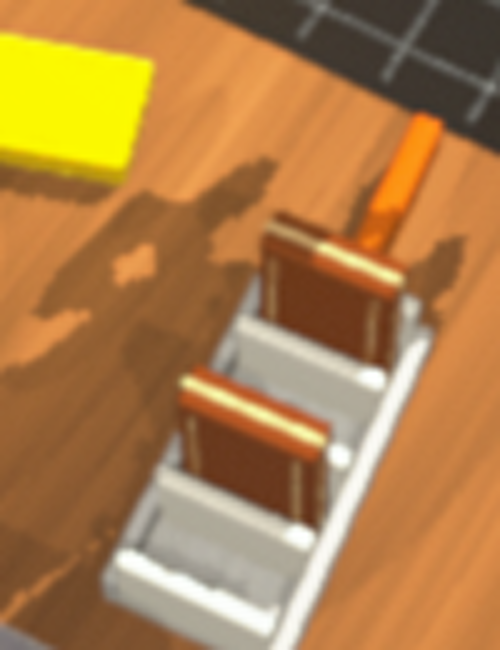

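View pics/c36t.png

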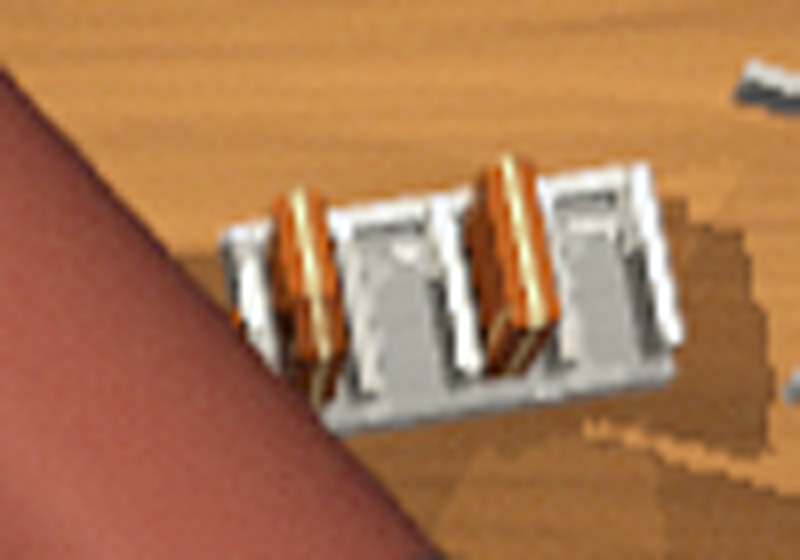

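Two cases are standing. The mat detection returned nothing, so I'll look at the whole scene.

View pics/f_c36.png

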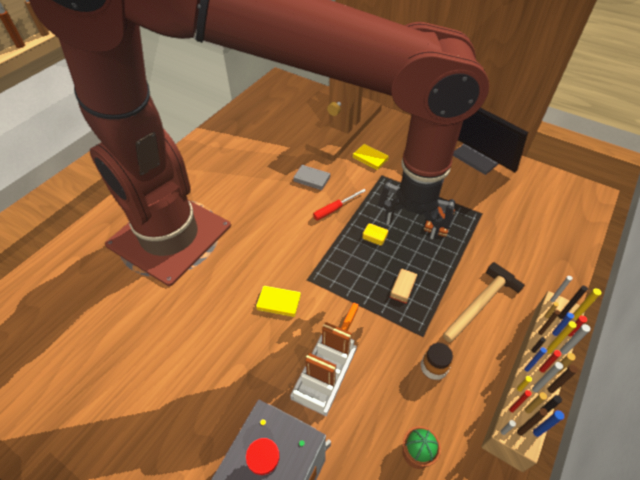

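Only hidden behind the gripper. Moving above it.

Call:
jog_arm(targets=[[4,40,0,0.028,0],[8,80,0,0.028,0],[12,120,0,0.028,0],[15,160,-10,0.028,0],[15,178,-30,0.028,0],[15,178,-60,0.028,0],[15,178,-80,0.028,0],[15,178,-80,0.028,0]])

```text
time: 38.1
tcp_pos: [573.8, 376.0, 87.8]
ee_rot: [[-0.005, -0.162, 0.987], [-0.003, 0.987, 0.162], [-1.0, -0.002, -0.005]]
force: [0.3, 0.1, -1.0]
grip_width: 0.998
```

```bash
python3 -c "
from h import *
look('c37.png',(360,170,470,260),'scene',7)
case_scene(cv2.imread('pics/f_c37.png'))
"
```

```text
38.1 [573.8 376.   87.8] [ 0.3  0.1 -1. ] 0.998
[439. 219.] (103.5, 58.6, -80.7) centre [568.1 417.4] jaw 9.3 grip33 [562.8 449.9]
```

View pics/c37.png

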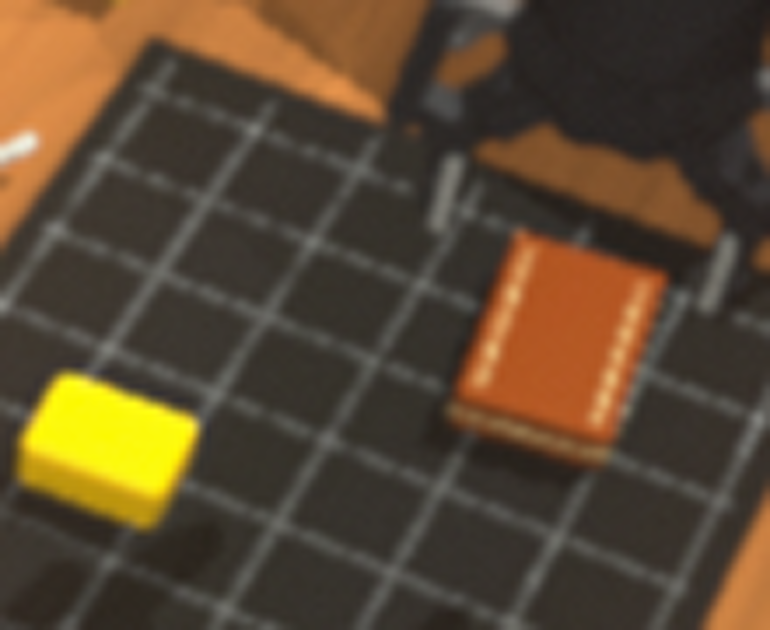

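Call:
jog_arm(targets=[[0,4,-20,0,0],[0,7,-45,0,0],[0,8,-65,0,0],[0,8,-77,0,0],[0,8,-84,0,0],[0,8,-88,0,0],[0,8,-88,0,0]])

```text
time: 38.85
tcp_pos: [575.4, 385.5, 3.5]
ee_rot: [[0.0, -0.162, 0.987], [0.0, 0.987, 0.162], [-1.0, 0.0, 0.0]]
force: [0.1, -0.5, 0.4]
grip_width: 1.002
```

Call:
jog_arm(targets=[[0,0,-2,0,0.1],[0,0,-2,0,0.2],[0,0,-2,0,0.3],[0,0,-2,0,0.4],[0,0,-2,0,0.4],[0,0,-2,0,0.4],[0,0,-2,0,0.4]])

```text
time: 39.55
tcp_pos: [575.5, 385.7, 2.0]
ee_rot: [[0.001, -0.162, 0.987], [0.0, 0.987, 0.162], [-1.0, 0.0, 0.001]]
force: [-0.9, -0.5, 5.0]
grip_width: 0.671
```

Call:
jog_arm(targets=[[0,0,20,0,0.4],[0,0,40,0,0.4],[0,0,60,0,0.4],[0,0,70,0,0.36],[0,0,70,0,0.335],[0,0,70,0,0.328],[0,0,70,0,0.326],[0,0,70,0,0.325]])

```text
time: 40.35
tcp_pos: [574.8, 385.1, 70.3]
ee_rot: [[-0.001, -0.162, 0.987], [-0.001, 0.987, 0.162], [-1.0, -0.001, -0.002]]
force: [-0.7, -0.2, -0.4]
grip_width: 0.676
```

Call:
jog_arm(targets=[[0,0,0,0,0.324],[0,0,0,0,0.323]])

```text
time: 40.55
tcp_pos: [575.0, 385.5, 71.0]
ee_rot: [[-0.001, -0.162, 0.987], [-0.0, 0.987, 0.162], [-1.0, -0.0, -0.001]]
force: [0.5, 0.4, -0.9]
grip_width: 0.68
```

```bash
python3 -c "
from h import *
look('c38.png',(390,170,470,240),'scene',5)
"
```

```text
40.55 [575.  385.5  71. ] [ 0.5  0.4 -0.9] 0.68
```

View pics/c38.png

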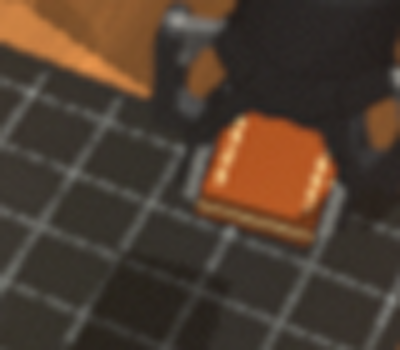

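Call:
jog_arm(targets=[[0,0,0,0,0.322]])

```text
time: 40.7
tcp_pos: [575.2, 385.5, 71.3]
ee_rot: [[-0.0, -0.162, 0.987], [-0.0, 0.987, 0.162], [-1.0, 0.0, -0.0]]
force: [-0.9, 0.1, -1.0]
grip_width: 0.68
```

```bash
python3 -c "
from h import *
look('c39.png',(390,170,470,240),'scene',5)
"
```

```text
40.7 [575.2 385.5  71.3] [-0.9  0.1 -1. ] 0.68
```

View pics/c39.png

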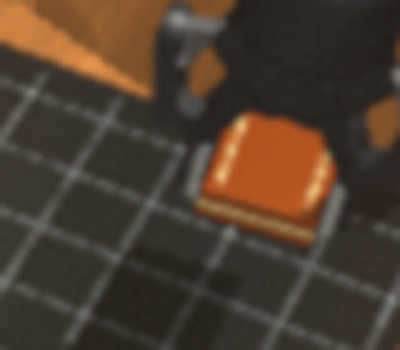

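Call:
jog_arm(targets=[[0,0,0,0,0.3205]])

```text
time: 40.85
tcp_pos: [575.3, 385.6, 71.5]
ee_rot: [[0.0, -0.162, 0.987], [0.0, 0.987, 0.162], [-1.0, 0.0, 0.0]]
force: [-0.1, 0.2, -0.1]
grip_width: 0.681
```

```bash
python3 -c "
from h import *
look('c40.png',(390,170,470,240),'scene',5)
"
```

```text
40.85 [575.3 385.6  71.5] [-0.1  0.2 -0.1] 0.681
```

View pics/c40.png

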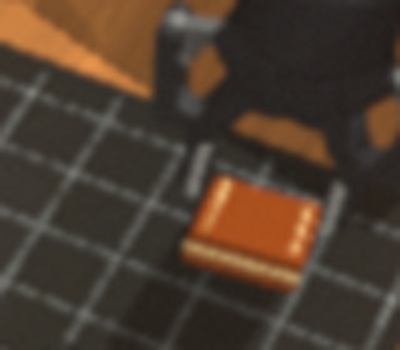

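It dropped. Let it land and re-measure.

Call:
jog_arm(targets=[[0,-10,20,0,0.2],[0,-30,40,0,0],[0,-50,50,0,0],[0,-50,50,0,0]])

```text
time: 41.3
tcp_pos: [577.7, 332.4, 124.9]
ee_rot: [[0.004, -0.158, 0.987], [-0.0, 0.987, 0.158], [-1.0, -0.001, 0.004]]
force: [1.3, -0.3, -0.2]
grip_width: 1.001
```

```bash
python3 -c "
from h import *
look('c41.png',(360,160,480,260),'scene',6)
case_scene(cv2.imread('pics/f_c41.png'))
"
```

```text
41.3 [577.7 332.4 124.9] [ 1.3 -0.3 -0.2] 1.001
[438. 223.] (102.9, 59.6, -80.6) centre [571.4 403.7] jaw 9.4 grip33 [566.1 436.2]
```

View pics/c41.png

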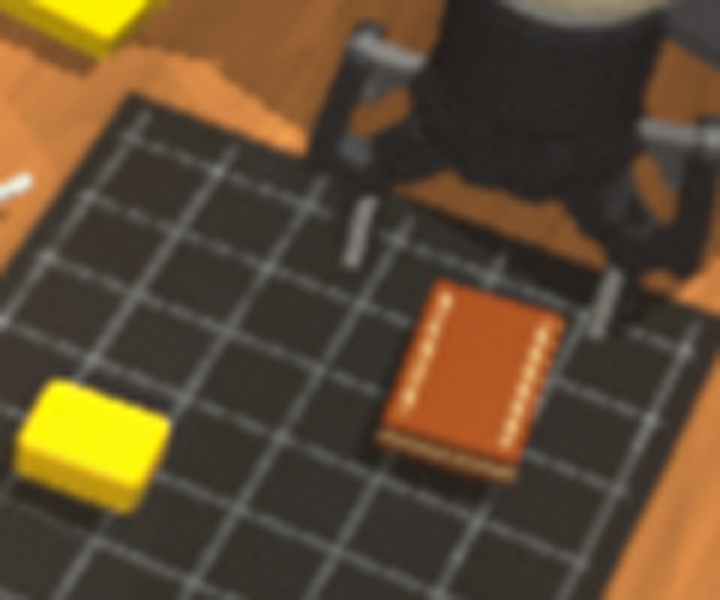

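Call:
jog_arm(targets=[[1.5,20,-15,0,0],[1.5,33,-45,0,0],[1.5,33,-80,0,0],[1.5,33,-100,0,0],[1.5,33,-105,0,0],[1.5,33,-105,0,0],[1.5,33,-105,0,0]])

```text
time: 42.05
tcp_pos: [577.3, 369.4, 18.0]
ee_rot: [[0.001, -0.162, 0.987], [0.001, 0.987, 0.162], [-1.0, 0.001, 0.002]]
force: [0.0, -0.0, 1.1]
grip_width: 1.0
```

Call:
jog_arm(targets=[[0,-1,-8,0,0],[0,-1,-14,0,0],[0,-1,-17,0,0.1],[0,-1,-17,0,0.2],[0,-1,-17,0,0.3],[0,-1,-17,0,0.4],[0,-1,-17,0,0.4],[0,-1,-17,0,0.4]])

```text
time: 42.85
tcp_pos: [577.0, 367.7, -0.2]
ee_rot: [[0.001, -0.162, 0.987], [0.0, 0.987, 0.162], [-1.0, 0.0, 0.001]]
force: [0.2, -1.1, 2.2]
grip_width: 0.67
```

Call:
jog_arm(targets=[[0,0,20,0,0.4],[0,0,40,0,0.4],[0,0,60,0,0.4],[0,0,72,0,0.36],[0,0,72,0,0.335],[0,0,72,0,0.328],[0,0,72,0,0.326],[0,0,72,0,0.325]])

```text
time: 43.65
tcp_pos: [576.2, 367.2, 70.3]
ee_rot: [[-0.002, -0.162, 0.987], [-0.001, 0.987, 0.162], [-1.0, -0.001, -0.002]]
force: [0.3, 0.5, -1.3]
grip_width: 0.679
```

Call:
jog_arm(targets=[[0,0,0,0,0.324],[0,0,0,0,0.3232],[0,0,0,0,0.3225],[0,0,0,0,0.322]])

```text
time: 44.05
tcp_pos: [576.7, 367.6, 71.3]
ee_rot: [[-0.0, -0.162, 0.987], [0.0, 0.987, 0.162], [-1.0, 0.0, -0.0]]
force: [-1.2, -0.5, -0.7]
grip_width: 0.676
```

```bash
python3 -c "
from h import *
look('c42.png',(390,170,470,240),'scene',5)
"
```

```text
44.05 [576.7 367.6  71.3] [-1.2 -0.5 -0.7] 0.676
```

View pics/c42.png

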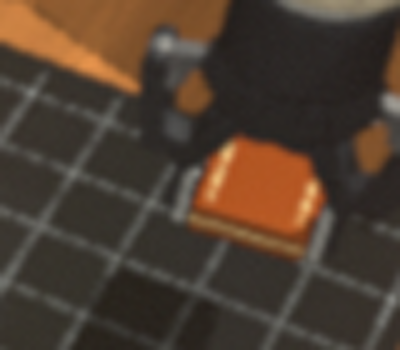

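Call:
jog_arm(targets=[[0,0,0,0,0.3215],[0,0,0,0,0.3215]])

```text
time: 44.3
tcp_pos: [576.7, 367.6, 71.5]
ee_rot: [[0.0, -0.162, 0.987], [0.0, 0.987, 0.162], [-1.0, 0.0, 0.0]]
force: [-0.2, 0.1, -1.2]
grip_width: 0.679
```

```bash
python3 -c "
from h import *
look('c43.png',(390,170,470,240),'scene',5)
"
```

```text
44.3 [576.7 367.6  71.5] [-0.2  0.1 -1.2] 0.679
```

View pics/c43.png

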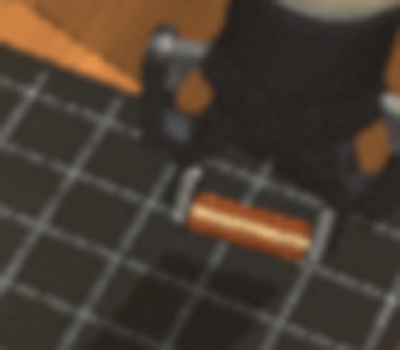

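Call:
jog_arm(targets=[[0,0,0,0,0.3225],[0,0,0,0,0.335],[0,0,0,0,0.35]])

```text
time: 44.65
tcp_pos: [576.9, 367.5, 71.7]
ee_rot: [[0.0, -0.162, 0.987], [0.0, 0.987, 0.162], [-1.0, -0.0, 0.0]]
force: [-1.2, -1.2, 2.4]
grip_width: 0.676
```

```bash
python3 -c "
from h import *
look('c44.png',(415,185,465,235),'scene',12)
tilt((0,10,20,30),(415,185),12,9,5.6,81)
"
```

```text
44.65 [576.9 367.5  71.7] [-1.2 -1.2  2.4] 0.676
0 [[140.0, 326.0], [65.0, 605.0], [423.0, 410.0], [330.0, 688.0]] bottom c [576.8 367.5  -3.8]
10 [[137.0, 336.0], [83.0, 560.0], [420.0, 421.0], [346.0, 642.0]] bottom c [574.5 381.3  -2.5]
20 [[134.0, 346.0], [101.0, 508.0], [416.0, 431.0], [363.0, 589.0]] bottom c [572.3 394.8   1.1]
30 [[131.0, 356.0], [121.0, 452.0], [413.0, 441.0], [383.0, 531.0]] bottom c [570.3 407.4   7.1]
```

View pics/c44.png

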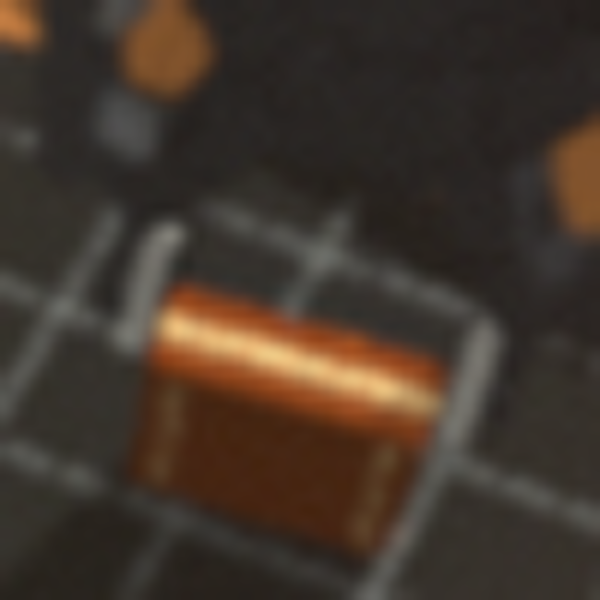

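Call:
jog_arm(targets=[[-0.8,4.9,0,0,0.335],[-1.6,9.9,0.5,0,0.333]])

```text
time: 44.9
tcp_pos: [576.0, 376.6, 73.2]
ee_rot: [[0.001, -0.161, 0.987], [-0.001, 0.987, 0.161], [-1.0, -0.001, 0.001]]
force: [-2.4, -4.3, 12.8]
grip_width: 0.669
```

Call:
jog_arm(targets=[[-0.8,4.9,0.3,0,0.333],[-1.6,9.9,0.8,0,0.333]])

```text
time: 45.1
tcp_pos: [574.2, 387.3, 74.0]
ee_rot: [[0.002, -0.162, 0.987], [-0.0, 0.987, 0.162], [-1.0, -0.001, 0.001]]
force: [-2.2, -3.4, 9.0]
grip_width: 0.673
```

Call:
jog_arm(targets=[[-0.8,4.9,0,0,0.333],[-1.6,9.9,0,0,0.333]])

```text
time: 45.3
tcp_pos: [572.4, 397.6, 74.0]
ee_rot: [[0.001, -0.162, 0.987], [0.0, 0.987, 0.162], [-1.0, 0.0, 0.001]]
force: [-1.6, -1.7, 7.3]
grip_width: 0.669
```

```bash
python3 -c "
from h import *
look('c45.png',(415,165,465,215),'scene',12)
"
```

```text
45.3 [572.4 397.6  74. ] [-1.6 -1.7  7.3] 0.669
```

View pics/c45.png

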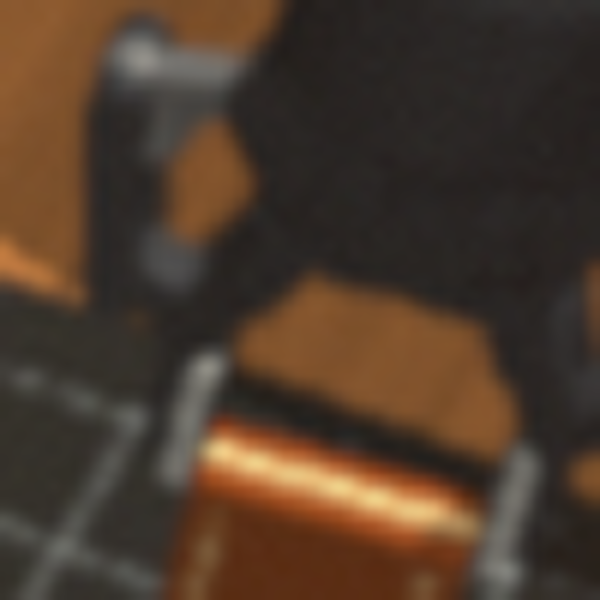

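```bash
python3 -c "
from h import *
im=cv2.imread('pics/f_c45.png');crop(im,415,190,465,240,'c46.png',12)
tilt((-10,0,10,20),(415,190),12,9,5.6,81)
"
```

```text
-10 [[187.0, 144.0], [93.0, 473.0], [467.0, 226.0], [357.0, 555.0]] bottom c [ 5.744e+02  3.848e+02 -3.000e-01]
0 [[184.0, 154.0], [107.0, 437.0], [464.0, 236.0], [369.0, 517.0]] bottom c [572.1 398.7  -1.5]
10 [[181.0, 165.0], [124.0, 392.0], [460.0, 247.0], [384.0, 472.0]] bottom c [ 5.698e+02  4.125e+02 -3.000e-01]
20 [[178.0, 175.0], [143.0, 342.0], [457.0, 257.0], [402.0, 420.0]] bottom c [567.6 426.    3.4]
```

View pics/c46.png

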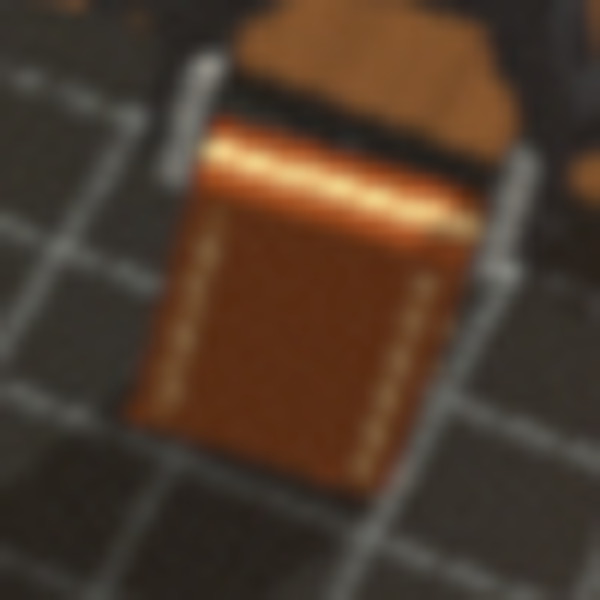

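Call:
jog_arm(targets=[[-0.5,3,0,0,0.335],[-0.5,3,-0.5,0,0.36],[-0.5,3,-0.5,0,0.4],[-0.5,3,-0.5,0,0.4],[-0.5,3,10,0,0.4],[-0.5,0,35,0,0.4],[-0.5,-10,65,0,0.4],[-0.5,-10,75,0,0.4]], squeeze=30)

```text
time: 46.15
tcp_pos: [572.8, 387.2, 151.1]
ee_rot: [[0.003, -0.161, 0.987], [0.002, 0.987, 0.161], [-1.0, 0.001, 0.004]]
force: [0.0, 0.6, -0.2]
grip_width: 0.666
```

Call:
jog_arm(targets=[[-5,-35,0,0,0.4],[-10,-75,0,0,0.4],[-15,-115,0,0,0.4],[-20,-155,0,-0.01,0.4],[-25,-195,0,-0.028,0.4],[-30,-235,0,-0.028,0.4],[-34,-275,0,-0.028,0.4],[-36,-315,0,-0.028,0.4]])

```text
time: 46.95
tcp_pos: [534.8, 71.0, 147.4]
ee_rot: [[-0.0, -0.135, 0.991], [-0.0, 0.991, 0.135], [-1.0, -0.0, -0.0]]
force: [0.3, 1.2, -0.4]
grip_width: 0.669
```

I need to clear the standing tops at 96 mm, so raise first, then go over slot 3 at (535.3,-78).

Call:
jog_arm(targets=[[0,-5,30,0,0.4],[0,-15,55,0,0.4],[0,-45,60,0,0.4],[0,-85,60,0,0.4],[0,-120,60,0,0.4],[0,-148,60,0,0.4],[0,-148,60,0,0.4],[0,-148,60,0,0.4]])

```text
time: 47.75
tcp_pos: [535.3, -75.7, 207.3]
ee_rot: [[-0.001, -0.134, 0.991], [0.001, 0.991, 0.134], [-1.0, 0.001, -0.0]]
force: [0.9, 0.4, -1.6]
grip_width: 0.67
```

```bash
python3 -c "
from h import *
look('c47.png',(270,260,370,380),'scene',6)
look('c47t.png',(330,160,430,230),'top',8)
tilt((0,5,10),(270,260),6,9,5.6,81)
"
```

```text
47.75 [535.3 -75.7 207.3] [ 0.9  0.4 -1.6] 0.67
47.8 [535.5 -74.6 207.5] [ 1.2  0.3 -0.9] 0.671
0 [[253.0, 301.0], [258.0, 446.0], [439.0, 377.0], [428.0, 518.0]] bottom c [535.5 -74.2 132.1]
5 [[252.0, 305.0], [268.0, 428.0], [438.0, 381.0], [437.0, 499.0]] bottom c [534.5 -67.2 132.4]
10 [[251.0, 308.0], [277.0, 409.0], [437.0, 384.0], [446.0, 479.0]] bottom c [533.6 -60.3 133.4]
```

View pics/c47.png

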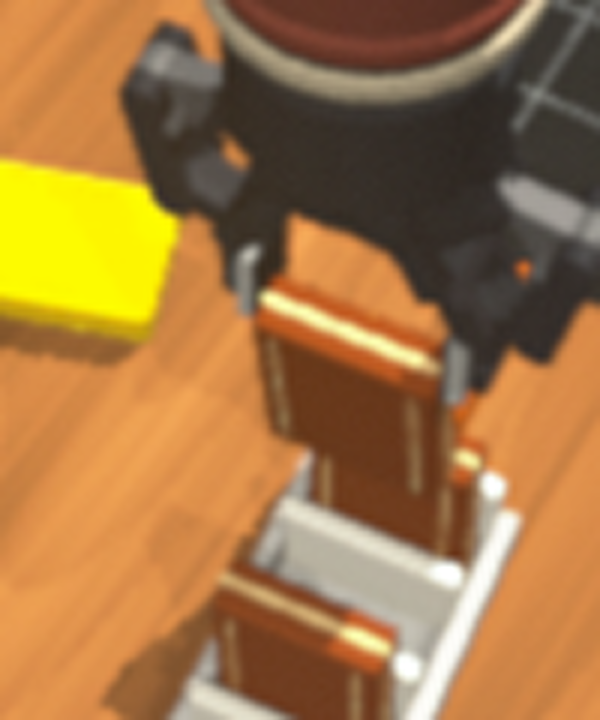

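View pics/c47t.png

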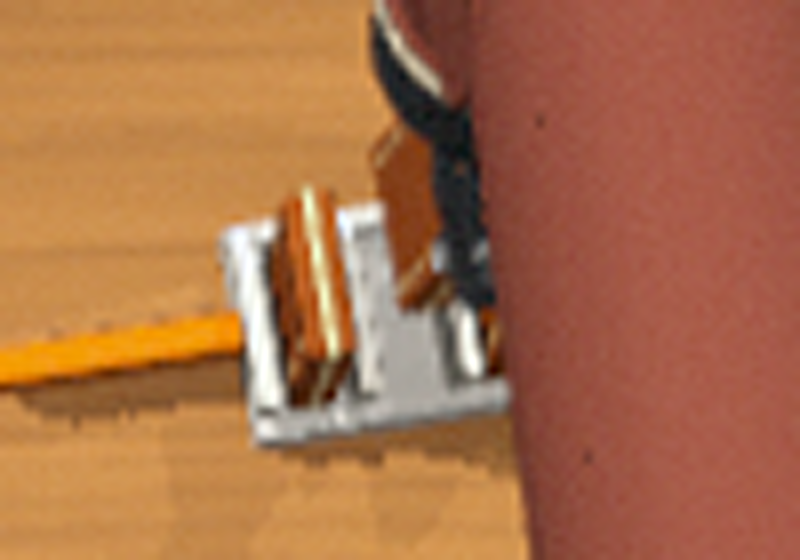

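```bash
python3 -c "
from h import *
for z in(127,132,137):
    a=ray('top',[(376.9,180),(380,198.1)],z)[:,:2].mean(0);b=ray('scene',[(315.3,332),(343.3,343)],z)[:,:2].mean(0)
    print(z,a.round(1),b.round(1),((a+b)/2).round(1))
"
```

```text
127 [534.5 -65.3] [535.8 -74.1] [535.1 -69.7]
132 [533.1 -64.7] [537.1 -76.2] [535.1 -70.4]
137 [531.8 -64.1] [538.3 -78.3] [535.1 -71.2]
```

Call:
jog_arm(targets=[[0,-4,-5,0,0.4],[0,-7.7,-15,0,0.4],[0,-7.7,-30,0,0.4],[0,-7.7,-45,0,0.4],[0,-7.7,-58,0,0.4],[0,-7.7,-68,0,0.4],[0,-7.7,-75,0,0.4],[0,-7.7,-75,0,0.4]])

```text
time: 48.65
tcp_pos: [534.9, -83.3, 131.6]
ee_rot: [[-0.002, -0.135, 0.991], [0.0, 0.991, 0.135], [-1.0, 0.001, -0.002]]
force: [0.4, 0.5, -0.9]
grip_width: 0.668
```

```bash
python3 -c "
from h import *
look('c48.png',(270,290,370,400),'scene',6)
look('c48t.png',(330,160,430,230),'top',8)
"
```

```text
48.65 [534.9 -83.3 131.6] [ 0.4  0.5 -0.9] 0.668
48.7 [535.4 -83.3 132.4] [-0.3  0.   0.1] 0.668
```

View pics/c48.png

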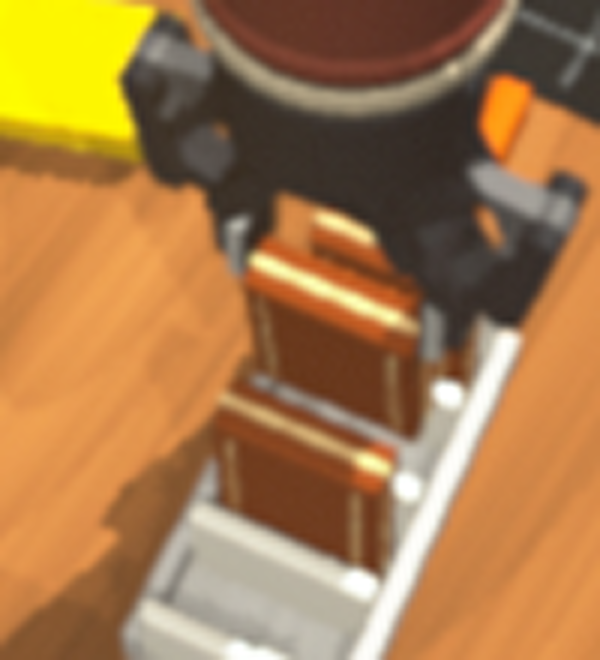

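View pics/c48t.png

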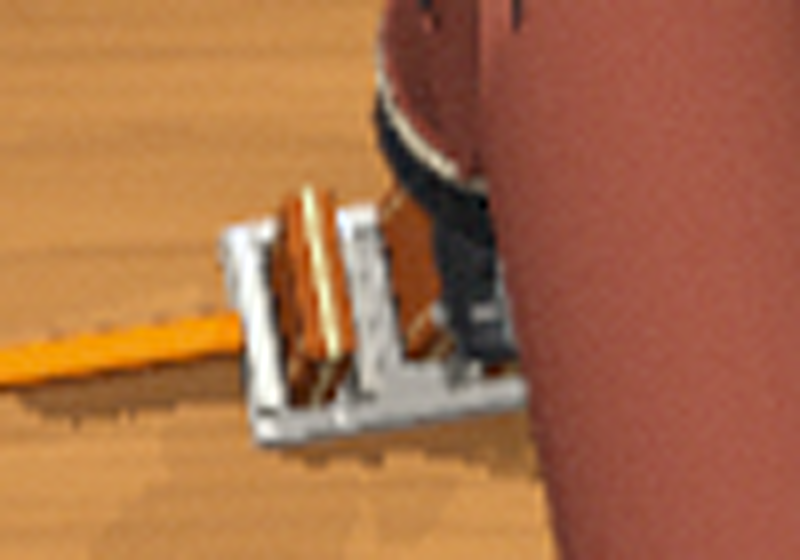

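Call:
jog_arm(targets=[[0,0,-5,0,0.4],[0,0,-10,0,0.4],[0,0,-15,0,0.4],[0,0,-19,0,0.4]])

```text
time: 49.15
tcp_pos: [535.3, -83.5, 113.2]
ee_rot: [[-0.0, -0.135, 0.991], [0.0, 0.991, 0.135], [-1.0, 0.0, -0.0]]
force: [0.5, -0.1, -1.6]
grip_width: 0.669
```

Call:
jog_arm(targets=[[0,0,-4,0,0.4],[0,0,-9,0,0.4],[0,0,-14,0,0.4],[0,0,-18,0,0.4]])

```text
time: 49.55
tcp_pos: [535.3, -83.5, 95.2]
ee_rot: [[-0.0, -0.135, 0.991], [0.0, 0.991, 0.135], [-1.0, 0.0, -0.0]]
force: [-0.4, 0.1, -1.8]
grip_width: 0.667
```

Call:
jog_arm(targets=[[0,0,-4,0,0.4],[0,0,-8,0,0.4],[0,0,-11,0,0.4]])

```text
time: 49.85
tcp_pos: [535.4, -83.4, 84.3]
ee_rot: [[-0.0, -0.135, 0.991], [0.0, 0.991, 0.135], [-1.0, 0.0, -0.0]]
force: [0.2, -0.3, -1.5]
grip_width: 0.67
```

Call:
jog_arm(targets=[[0,0,-2,0,0.4],[0,0,-4,0,0.4]])

```text
time: 50.05
tcp_pos: [535.5, -83.5, 80.6]
ee_rot: [[0.0, -0.135, 0.991], [-0.0, 0.991, 0.135], [-1.0, -0.0, 0.0]]
force: [-1.1, -0.2, -1.2]
grip_width: 0.666
```

Call:
jog_arm(targets=[[0,0,-1.5,0,0.4],[0,0,-3,0,0.4]])

```text
time: 50.25
tcp_pos: [535.8, -83.6, 79.5]
ee_rot: [[0.0, -0.134, 0.991], [-0.001, 0.991, 0.134], [-1.0, -0.001, 0.0]]
force: [-12.7, 1.0, 32.9]
grip_width: 0.669
```

Floor reached. Release.

Call:
jog_arm(targets=[[0,0,1.5,0,0.4],[0,0,2.5,0,0.34],[0,0,2.5,0,0.3],[0,0,2.5,0,0.2],[0,0,2.5,0,0.1],[0,0,20,0,0.1],[0,0,50,0,0],[0,0,90,0,0]], squeeze=20)

```text
time: 51.05
tcp_pos: [534.2, -83.3, 167.2]
ee_rot: [[-0.003, -0.135, 0.991], [0.001, 0.991, 0.135], [-1.0, 0.001, -0.003]]
force: [0.3, -0.4, 0.8]
grip_width: 1.0
```

Call:
jog_arm(targets=[[-3,40,10,0,0],[-6,80,10,0,0],[-9,110,10,0,0],[-12,130,10,0,0],[-14,140,10,0,0],[-14,140,10,0,0]])

```text
time: 51.65
tcp_pos: [521.2, 57.6, 177.7]
ee_rot: [[-0.0, -0.137, 0.991], [0.0, 0.991, 0.137], [-1.0, 0.0, -0.0]]
force: [0.2, -1.3, -0.2]
grip_width: 1.003
```

```bash
python3 -c "
from h import *
look('c49.png',(270,280,370,410),'scene',5)
look('c49t.png',(330,160,430,230),'top',8)
"
```

```text
51.65 [521.2  57.6 177.7] [ 0.2 -1.3 -0.2] 1.003
51.7 [521.5  56.2 177.6] [-0.2  0.1  0.1] 1.001
```

View pics/c49.png

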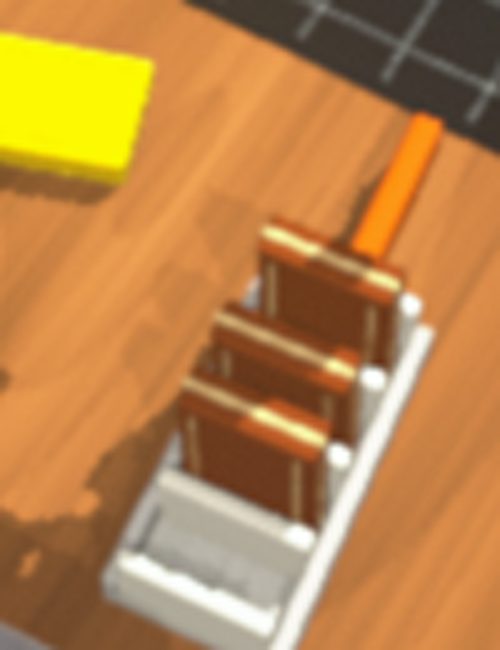

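View pics/c49t.png

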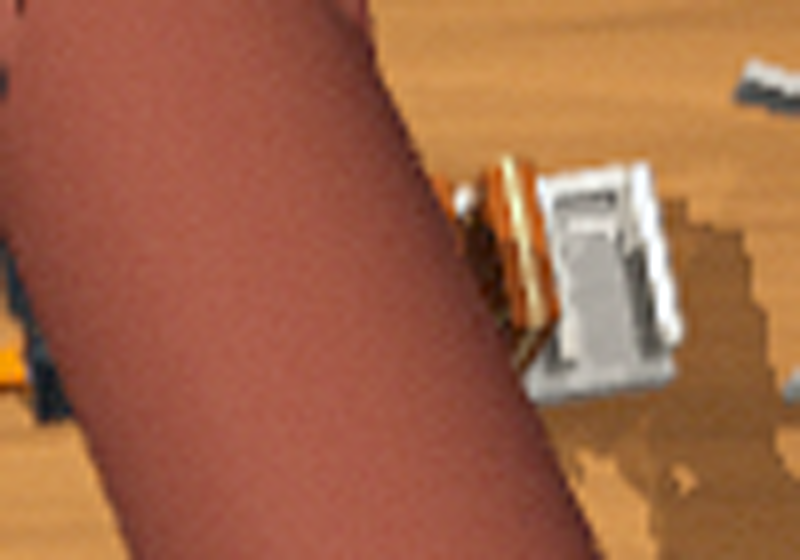

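All three are standing. Next, grip the handle at about (517.5,52), z about 22.

Call:
jog_arm(targets=[[-4,-4,-40,0,0.3],[-4,-4,-85,0,0.3],[-4,-4,-125,0,0.3],[-4,-4,-145,0,0.3],[-4,-4,-145,0,0.3],[-4,-4,-145,0,0.3]])

```text
time: 52.35
tcp_pos: [517.9, 51.6, 33.1]
ee_rot: [[-0.0, -0.133, 0.991], [0.0, 0.991, 0.133], [-1.0, 0.0, -0.0]]
force: [-0.6, 1.1, -0.2]
grip_width: 0.7
```

```bash
python3 -c "
from h import *
look('c50.png',(290,240,390,360),'scene',5)
"
```

```text
52.35 [517.9  51.6  33.1] [-0.6  1.1 -0.2] 0.7
```

View pics/c50.png

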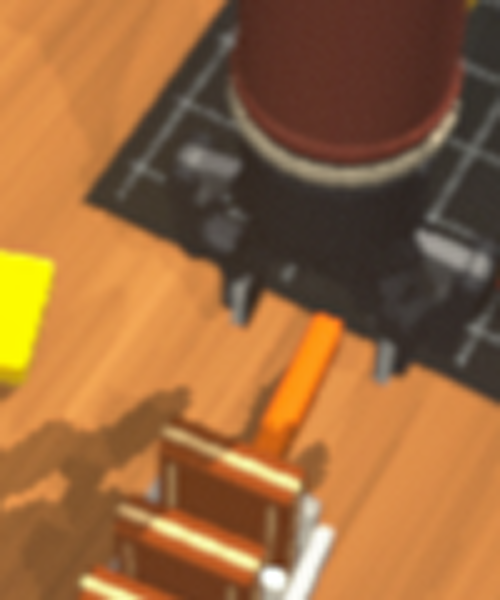

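Call:
jog_arm(targets=[[0,0,-12,0,0.3],[0,0,-22,0,0.3],[0,0,-28,0,0.3],[0,0,-28,0,0.45],[0,0,-28,0,0.55],[0,0,-28,0,0.65],[0,0,-28,0,0.72],[0,0,-28,0,0.8]], squeeze=40)

```text
time: 53.2
tcp_pos: [517.6, 52.6, 4.9]
ee_rot: [[0.0, -0.135, 0.991], [-0.0, 0.991, 0.135], [-1.0, -0.0, 0.0]]
force: [0.1, 0.0, 1.1]
grip_width: 0.202
```

Call:
jog_arm(targets=[[0,0,0,0,0.9],[0,0,0,0,1.0],[0,0,0,0,1.0],[0,0,0,0,1.0]])

```text
time: 53.6
tcp_pos: [517.6, 52.5, 4.9]
ee_rot: [[0.0, -0.135, 0.991], [-0.0, 0.991, 0.135], [-1.0, -0.0, 0.0]]
force: [-2.3, -1.0, 5.5]
grip_width: 0.159
```

```bash
python3 -c "
from h import *
look('c51.png',(250,280,390,480),'scene',3)
look('c51t.png',(320,120,530,240),'top',3.8)
"
```

```text
53.6 [517.6  52.5   4.9] [-2.3 -1.   5.5] 0.159
53.65 [517.6  52.6   4.9] [-0.9 -1.   5.7] 0.154
```

View pics/c51.png

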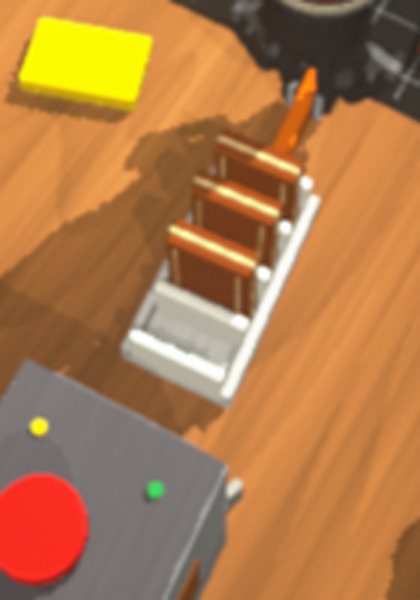

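View pics/c51t.png

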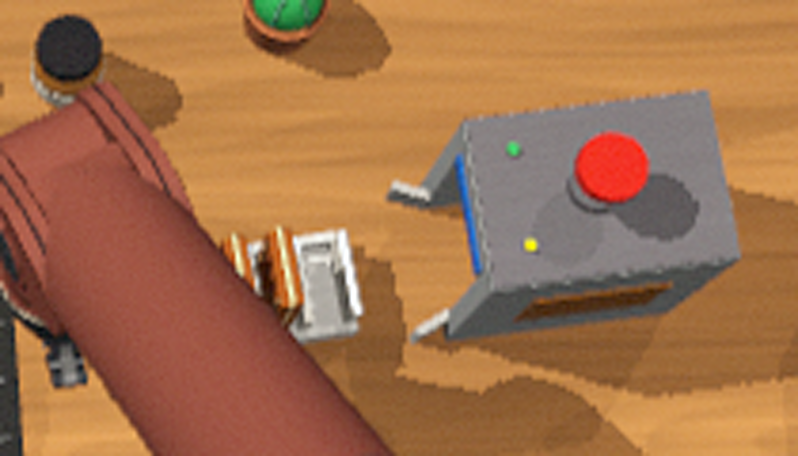

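```bash
python3 -c "
from h import *
P=ray('top',[(320+390/3.8,120+188/3.8),(320+414/3.8,120+338/3.8)],30)[:,:2];m=P.mean(0);print(P,m)
o=np.array([573.5,-318]);d=m-o;print(np.linalg.norm(d),np.degrees(np.arctan2(d[1],d[0])))
"
```

```text
[[ 615.56486821 -206.89503571]
 [ 498.07619922 -218.41953927]] [ 556.82053372 -212.65728749]
106.65501241856721 98.99725138226148
```

Handle gripped (13.3 mm). I'll line the tray up on the box axis (yaw about 96°, so a turn of -0.031) at a slow pace, then check.

Call:
jog_arm(targets=[[1.5,-2,0,-0.003,1],[4,-5,0,-0.008,1],[7,-9,0,-0.014,1],[10,-13,0,-0.02,1],[13,-17,0,-0.026,1],[16,-20.5,0,-0.031,1],[18.3,-23,0,-0.031,1],[18.3,-23,0,-0.031,1]])

```text
time: 54.5
tcp_pos: [535.7, 31.3, 5.0]
ee_rot: [[-0.0, -0.105, 0.995], [0.002, 0.995, 0.105], [-1.0, 0.002, 0.0]]
force: [-2.5, 5.1, 7.2]
grip_width: 0.153
```

```bash
python3 -c "
from h import *
look('c52.png',(250,280,390,480),'scene',4)
look('c52t.png',(380,130,530,220),'top',5)
"
```

```text
54.5 [535.7  31.3   5. ] [-2.5  5.1  7.2] 0.153
54.55 [535.8  31.3   5. ] [-2.7  5.3  6.9] 0.153
```

View pics/c52.png

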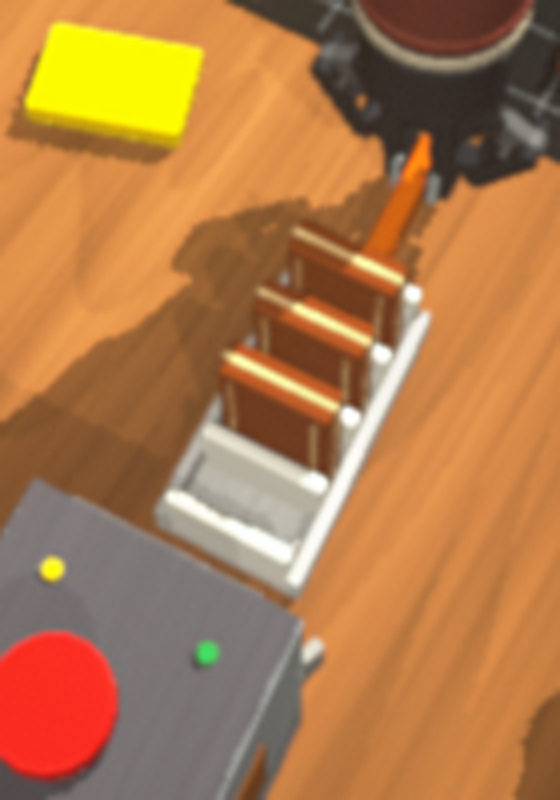

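View pics/c52t.png

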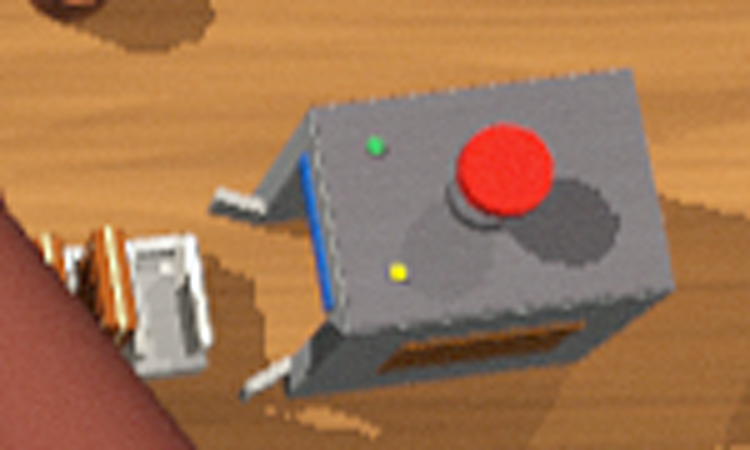

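```bash
python3 -c "
from h import *
o=np.array([572.5,-318.5]);yd=np.array([-.1045,.9945]);xd=np.array([.9945,.1045])
def f(n,pts,z,lab):
    P=ray(n,np.array(pts),z)[:,:2]-o; print(lab,np.c_[P@xd,P@yd].round(1).tolist())
T=lambda l:[(380+x/5,130+y/5) for x,y in l]; S=lambda l:[(250+x/4,280+y/4) for x,y in l]
f('top',T([(265,208),(293,360),(215,200),(243,393)]),30,'guides')
f('top',T([(192,238),(208,340)]),46,'wall1 top')
f('top',T([(195,236),(212,368)]),22,'rim')
f('scene',S([(168,500),(288,553)]),46,'wall1 scene')
f('scene',S([(297,583),(428,320)]),22,'+x rim outer')
f('top',T([(505,170)]),216,'plunger')
f('top',T([(312,106),(632,70),(672,288),(345,332)]),163,'boxtop')
f('scene',S([(38,483),(302,622)]),163,'boxtop front')
"
```

```text
guides [[44.4, 77.7], [-46.9, 76.6], [52.8, 105.7], [-62.4, 108.1]]
wall1 top [[27.7, 126.1], [-32.7, 126.6]]
rim [[35.0, 118.8], [-44.0, 121.6]]
wall1 scene [[-29.6, 127.2], [31.8, 130.8]]
+x rim outer [[38.4, 127.0], [40.9, 274.4]]
plunger [[-2.0, 0.4]]
boxtop [[60.5, 77.4], [58.5, -95.0], [-62.0, -93.4], [-63.6, 80.8]]
boxtop front [[-56.2, 77.7], [64.5, 77.7]]
```

Tray and box axes agree to about 2 mm. I'll add a +2 mm nudge and slide in slowly along the box axis.

Call:
jog_arm(targets=[[0.8,-4,0,0,1],[2,-11,0,0,1],[3.2,-19,0,0,1],[4.3,-27,0,0,1],[5.2,-35,0,0,1],[6,-43,0,0,1],[6.9,-51,0,0,1],[7.5,-57,0,0,1]])

```text
time: 55.4
tcp_pos: [543.7, -25.7, 5.0]
ee_rot: [[0.001, -0.105, 0.994], [0.002, 0.994, 0.105], [-1.0, 0.002, 0.001]]
force: [-0.2, 7.2, 4.5]
grip_width: 0.154
```

```bash
python3 -c "
from h import *
look('c53.png',(230,280,370,480),'scene',4)
look('c53t.png',(380,130,530,220),'top',5)
"
```

```text
55.4 [543.7 -25.7   5. ] [-0.2  7.2  4.5] 0.154
55.45 [543.9 -26.7   5. ] [-1.4  4.5  4.7] 0.158
```

View pics/c53t.png

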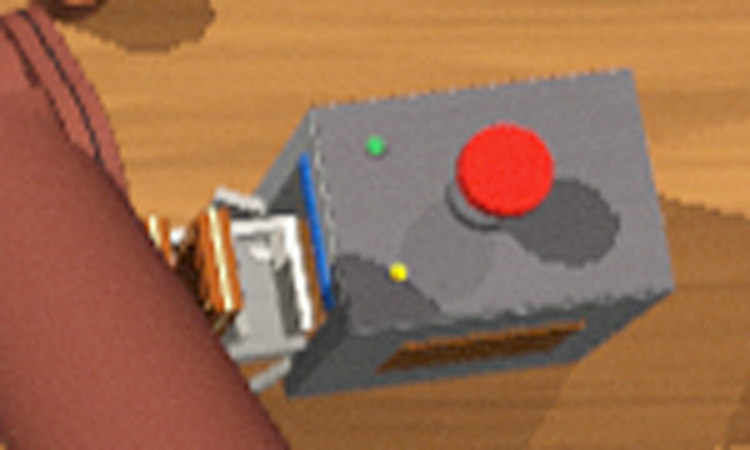

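View pics/c53.png

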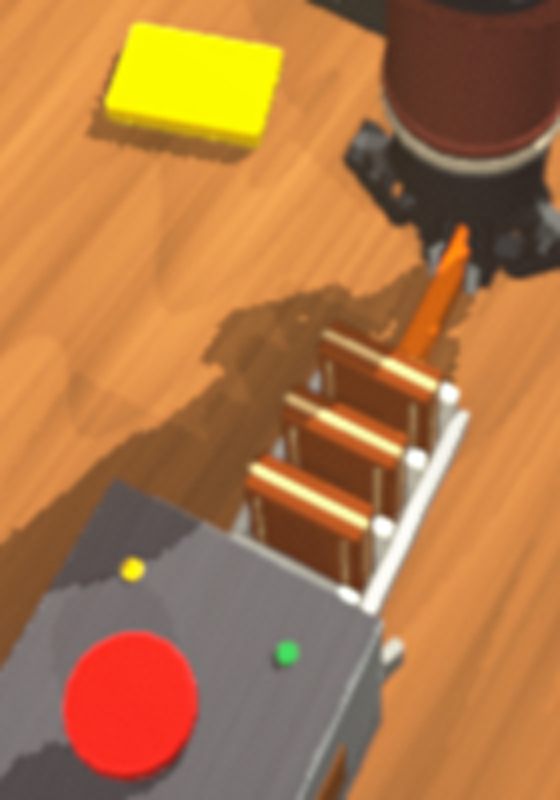

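Call:
jog_arm(targets=[[0.6,-6,0,0,1],[1.3,-12,0,0,1],[2,-19,0,0,1],[2.7,-26,0,0,1],[3.4,-33,0,0,1],[4.2,-40,0,0,1],[4.9,-47,0,0,1],[5.6,-53,0,0,1]])

```text
time: 56.3
tcp_pos: [549.4, -78.4, 5.0]
ee_rot: [[0.001, -0.106, 0.994], [0.002, 0.994, 0.106], [-1.0, 0.002, 0.001]]
force: [-1.1, 8.2, 5.5]
grip_width: 0.157
```

Call:
jog_arm(targets=[[0.6,-6,0,0,1],[1.3,-12,0,0,1],[2,-19,0,0,1],[2.7,-26,0,0,1],[3.4,-33,0,0,1],[4.2,-40,0,0,1],[4.9,-47,0,0,1],[5.6,-53,0,0,1]])

```text
time: 57.1
tcp_pos: [555.0, -131.1, 5.0]
ee_rot: [[0.001, -0.106, 0.994], [0.002, 0.994, 0.106], [-1.0, 0.002, 0.001]]
force: [-0.7, 8.4, 7.9]
grip_width: 0.153
```

```bash
python3 -c "
from h import *
look('c54.png',(230,280,370,480),'scene',4)
"
```

```text
57.1 [ 555.  -131.1    5. ] [-0.7  8.4  7.9] 0.153
```

View pics/c54.png

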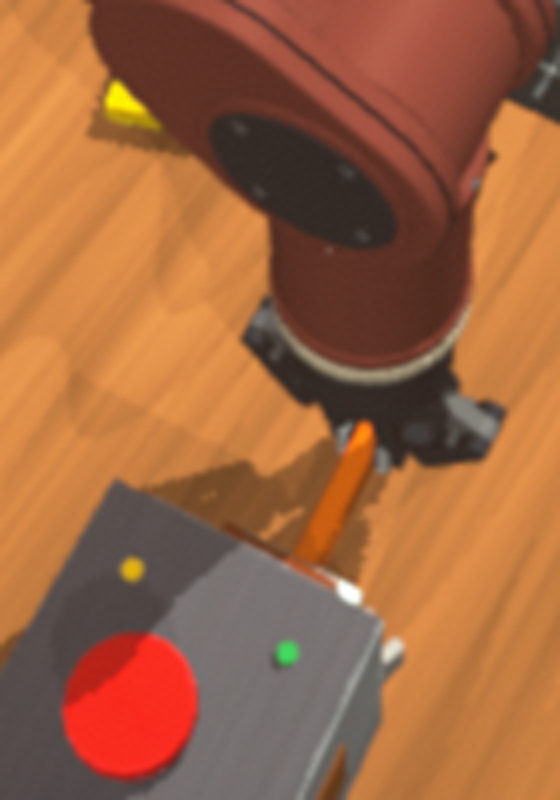

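Call:
jog_arm(targets=[[0.6,-6,0,0,1],[1.2,-12,0,0,1],[1.8,-18,0,0,1],[2.5,-24,0,0,1],[3.1,-29,0,0,1],[3.5,-33,0,0,1],[3.8,-36,0,0,1],[3.8,-36,0,0,1]])

```text
time: 57.95
tcp_pos: [558.9, -167.6, 5.0]
ee_rot: [[0.001, -0.105, 0.994], [0.002, 0.994, 0.105], [-1.0, 0.002, 0.001]]
force: [0.2, 5.8, 5.7]
grip_width: 0.16
```

Call:
jog_arm(targets=[[0.2,-1.5,0,0,1],[0.3,-3,0,0,1],[0.4,-4,0,0,1]])

```text
time: 58.25
tcp_pos: [559.3, -170.7, 5.0]
ee_rot: [[0.001, -0.106, 0.994], [0.002, 0.994, 0.106], [-1.0, 0.002, 0.001]]
force: [-0.9, 8.5, 6.4]
grip_width: 0.153
```

Call:
jog_arm(targets=[[0.1,-1,0,0,1],[0.2,-2,0,0,1]])

```text
time: 58.45
tcp_pos: [559.5, -172.6, 5.1]
ee_rot: [[0.001, -0.106, 0.994], [0.003, 0.994, 0.106], [-1.0, 0.002, 0.001]]
force: [-1.4, 8.5, 7.2]
grip_width: 0.157
```

Drag is steady at about 8 N. I'll creep in until the back wall stops it.

Call:
jog_arm(targets=[[0.1,-1,0,0,1],[0.2,-2,0,0,1],[0.2,-2,0,0,1]])

```text
time: 58.75
tcp_pos: [559.5, -173.1, 5.0]
ee_rot: [[-0.0, -0.107, 0.994], [0.004, 0.994, 0.107], [-1.0, 0.004, 0.0]]
force: [-2.8, 13.5, 9.4]
grip_width: 0.159
```

Call:
jog_arm(targets=[[0.1,-1,0,0,1],[0.2,-2,0,0,1],[0.2,-2,0,0,1]])

```text
time: 59.05
tcp_pos: [559.6, -173.1, 5.0]
ee_rot: [[-0.001, -0.108, 0.994], [0.006, 0.994, 0.108], [-1.0, 0.006, -0.0]]
force: [-5.1, 18.7, 11.7]
grip_width: 0.152
```

Stopped at y = -173.1, against a predicted home of -173.5. One firmer nudge, then relax and release.

Call:
jog_arm(targets=[[0.2,-2,0,0,1],[0.2,-2,0,0,1]])

```text
time: 59.25
tcp_pos: [559.5, -173.1, 5.0]
ee_rot: [[-0.002, -0.11, 0.994], [0.008, 0.994, 0.11], [-1.0, 0.008, -0.001]]
force: [-6.5, 25.0, 15.1]
grip_width: 0.155
```

Call:
jog_arm(targets=[[0,2,0,0,1],[0,4,0,0,1],[0,4,0,0,0.9],[0,4,0,0,0.8],[0,4,0,0,0.7],[0,4,0,0,0.6]])

```text
time: 59.85
tcp_pos: [559.2, -178.1, 4.4]
ee_rot: [[-0.0, -0.103, 0.995], [-0.0, 0.995, 0.103], [-1.0, -0.0, -0.0]]
force: [-0.4, 0.1, 0.3]
grip_width: 0.403
```

Call:
jog_arm(targets=[[0,2,20,0,0.5],[0,6,60,0,0.5],[0,10,105,0,0.5],[0,20,150,0,0.5],[0,30,195,0,0.5],[-30,50,235,0,0.7],[-60,80,255,0,1],[-60,80,255,0,1]])

```text
time: 60.65
tcp_pos: [498.9, -93.8, 264.0]
ee_rot: [[0.005, -0.108, 0.994], [-0.003, 0.994, 0.108], [-1.0, -0.004, 0.005]]
force: [0.6, -0.1, -0.6]
grip_width: 0.008
```

```bash
python3 -c "
from h import *
look('c55.png',(220,330,360,480),'scene',5)
look('c55t.png',(380,130,530,220),'top',5)
"
```

```text
60.65 [498.9 -93.8 264. ] [ 0.6 -0.1 -0.6] 0.008
60.7 [499.3 -96.1 262.2] [ 0.1 -0.7 -0.9] -0.001
```

View pics/c55.png

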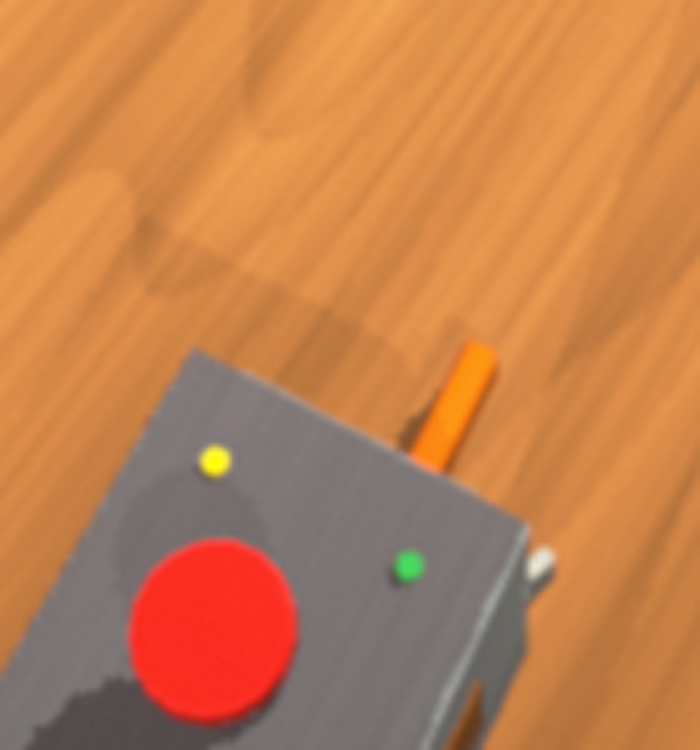

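View pics/c55t.png

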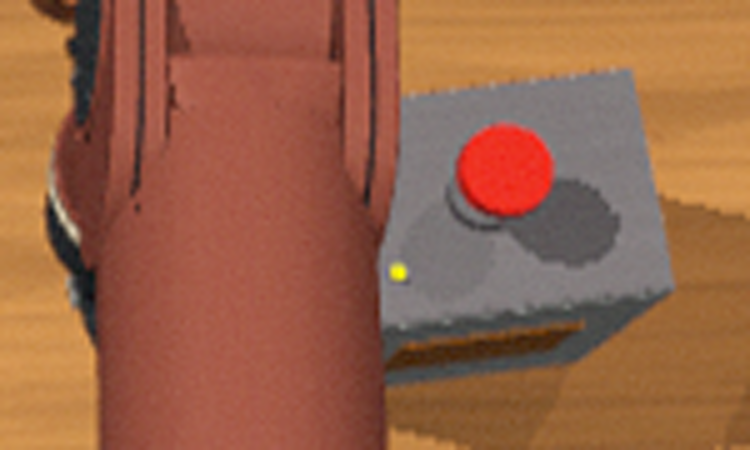

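```bash
python3 -c "
from h import *
o=np.array([572.5,-318.5]);yd=np.array([-.1045,.9945]);xd=np.array([.9945,.1045])
P=ray('scene',[(220+484/5,330+345/5)],32)[:,:2]-o;print((P@xd),(P@yd))
im=cv2.imread('pics/f_c55.png');hsv=cv2.cvtColor(im,cv2.COLOR_BGR2HSV)
"
```

```text
[4.78314111] [162.49901034]
```

The handle tip is at box y = 162.5 (163 when home), so the tray is fully home. Now to the plunger at (573.5,-318), with the fingers shut.

Call:
jog_arm(targets=[[12,-35,0,0,1],[24,-75,0,0,1],[36,-115,0,0,1],[48,-155,0,0,1],[60,-190,0,0,1],[70,-210,-5,0,1],[74,-221,-12,0,1],[74,-221,-15,0,1]])

```text
time: 61.55
tcp_pos: [572.7, -320.1, 241.7]
ee_rot: [[-0.003, -0.101, 0.995], [0.002, 0.995, 0.101], [-1.0, 0.002, -0.003]]
force: [-0.4, 0.1, -0.6]
grip_width: -0.005
```

Call:
jog_arm(targets=[[0,0,0,0,1],[0,0,0,0,1]])

```text
time: 61.75
tcp_pos: [573.5, -316.9, 244.9]
ee_rot: [[-0.0, -0.106, 0.994], [0.0, 0.994, 0.106], [-1.0, 0.0, -0.0]]
force: [-0.3, 0.6, 0.9]
grip_width: 0.002
```

```bash
python3 -c "
from h import *
look('c56.png',(200,330,360,480),'scene',5)
"
```

```text
61.75 [ 573.5 -316.9  244.9] [-0.3  0.6  0.9] 0.002
```

View pics/c56.png

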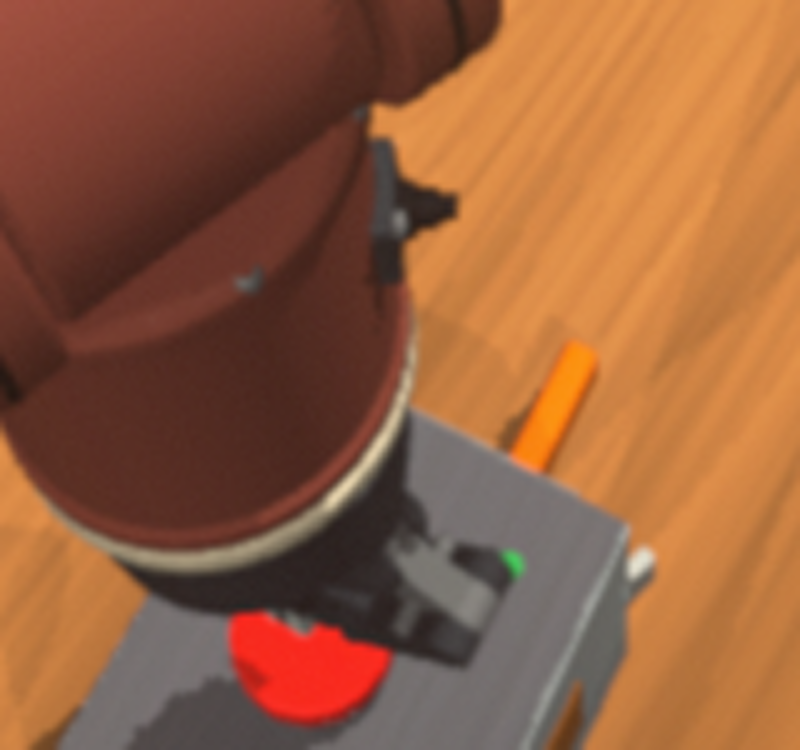

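Call:
jog_arm(targets=[[0,-1,-10,0,1],[0,-1,-20,0,1],[0,-1,-28,0,1],[0,-1,-34,0,1],[0,-1,-40,0,1],[0,-1,-46,0,1],[0,-1,-51,0,1],[0,-1,-54,0,1]])

```text
time: 62.6
tcp_pos: [573.1, -319.2, 191.3]
ee_rot: [[-0.0, -0.104, 0.995], [-0.0, 0.995, 0.104], [-1.0, -0.0, -0.0]]
force: [-6.4, 2.5, 11.5]
grip_width: 0.001
```

Call:
jog_arm(targets=[[0,0,-1.5,0,1],[0,0,-3,0,1]])

```text
time: 62.8
tcp_pos: [573.3, -319.3, 190.0]
ee_rot: [[0.0, -0.104, 0.995], [-0.001, 0.995, 0.104], [-1.0, -0.001, 0.0]]
force: [-12.7, 4.6, 27.7]
grip_width: -0.003
```

Hard stop at 190.0 mm, with the force jumping to 28 N. I'll hold for about 2.4 s.

Call:
jog_arm(targets=[[0,0,0,0,1],[0,0,0,0,1],[0,0,0,0,1],[0,0,0,0,1],[0,0,0,0,1],[0,0,0,0,1],[0,0,0,0,1],[0,0,0,0,1]])

```text
time: 63.6
tcp_pos: [573.2, -319.3, 190.1]
ee_rot: [[0.0, -0.104, 0.995], [-0.001, 0.995, 0.104], [-1.0, -0.001, 0.0]]
force: [-9.9, 4.3, 19.5]
grip_width: -0.003
```

Call:
jog_arm(targets=[[0,0,0,0,1],[0,0,0,0,1],[0,0,0,0,1],[0,0,0,0,1],[0,0,0,0,1],[0,0,0,0,1],[0,0,0,0,1],[0,0,0,0,1]])

```text
time: 64.4
tcp_pos: [573.2, -319.3, 190.1]
ee_rot: [[0.0, -0.104, 0.995], [-0.001, 0.995, 0.104], [-1.0, -0.001, 0.0]]
force: [-9.1, 4.1, 19.3]
grip_width: 0.001
```

Call:
jog_arm(targets=[[0,0,0,0,1],[0,0,0,0,1],[0,0,0,0,1],[0,0,0,0,1],[0,0,0,0,1],[0,0,0,0,1],[0,0,0,0,1]])

```text
time: 65.1
tcp_pos: [573.2, -319.3, 190.1]
ee_rot: [[0.0, -0.104, 0.995], [-0.001, 0.995, 0.104], [-1.0, -0.001, 0.0]]
force: [-8.7, 4.5, 19.8]
grip_width: -0.003
```

Call:
jog_arm(targets=[[0,0,6,0,1],[0,0,14,0,1],[0,0,24,0,1],[0,0,36,0,1],[0,0,56,0,1],[0,0,76,0,1],[0,0,76,0,1]])

```text
time: 65.8
tcp_pos: [574.7, -319.8, 266.7]
ee_rot: [[0.004, -0.104, 0.995], [-0.002, 0.995, 0.104], [-1.0, -0.002, 0.004]]
force: [-0.1, 0.5, 0.1]
grip_width: 0.002
```

Plunger held down 2.3 s and let up. Back to the handle.

Call:
jog_arm(targets=[[-4,40,0,0,0.9],[-8,80,0,0,0.7],[-12,120,0,0,0.5],[-15,148,-20,0,0.3],[-15,148,-60,0,0.3],[-15,148,-105,0,0.3],[-15,148,-150,0,0.3],[-15,148,-190,0,0.3]])

```text
time: 66.6
tcp_pos: [557.4, -171.2, 71.0]
ee_rot: [[-0.001, -0.104, 0.995], [0.0, 0.995, 0.104], [-1.0, 0.001, -0.001]]
force: [0.1, -0.4, -0.2]
grip_width: 0.697
```

Call:
jog_arm(targets=[[0,0,-15,0,0.3],[0,0,-30,0,0.3],[0,0,-30,0,0.3]])

```text
time: 66.9
tcp_pos: [558.1, -171.3, 42.8]
ee_rot: [[-0.001, -0.104, 0.995], [0.001, 0.995, 0.104], [-1.0, 0.001, -0.001]]
force: [0.1, -1.0, 0.6]
grip_width: 0.701
```

```bash
python3 -c "
from h import *
look('c57.png',(220,330,360,480),'scene',5)
"
```

```text
66.9 [ 558.1 -171.3   42.8] [ 0.1 -1.   0.6] 0.701
```

View pics/c57.png

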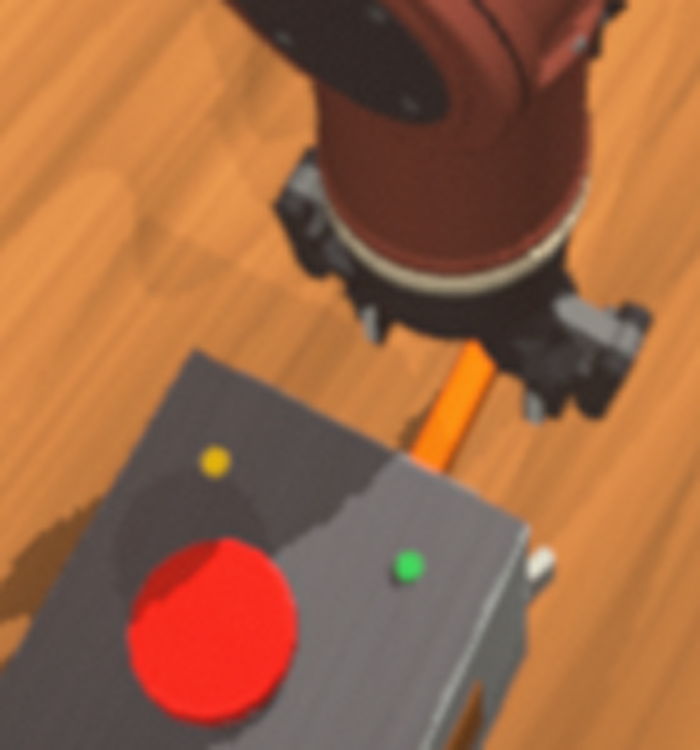

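The plunger is back up and the fingers straddle the handle. Descend and grip.

Call:
jog_arm(targets=[[0.8,0,-15,0,0.3],[0.8,0,-28,0,0.3],[0.8,0,-35,0,0.3],[0.8,0,-37,0,0.45],[0.8,0,-37,0,0.6],[0.8,0,-37,0,0.7],[0.8,0,-37,0,0.8],[0.8,0,-37,0,0.9]], squeeze=50)

```text
time: 67.75
tcp_pos: [559.6, -171.5, 7.3]
ee_rot: [[0.001, -0.104, 0.995], [-0.0, 0.995, 0.104], [-1.0, -0.0, 0.001]]
force: [-1.2, 0.8, 2.1]
grip_width: 0.154
```

Call:
jog_arm(targets=[[0,0,0,0,1],[0,0,0,0,1],[0,0,0,0,1],[-0.1,1,0,0,1],[-0.3,3,0,0,1],[-0.6,6,0,0,1],[-1,10,0,0,1],[-1.5,15,0,0,1]])

```text
time: 68.55
tcp_pos: [558.2, -158.6, 7.1]
ee_rot: [[0.001, -0.102, 0.995], [-0.002, 0.995, 0.102], [-1.0, -0.002, 0.001]]
force: [0.4, -5.2, 2.7]
grip_width: 0.156
```

Call:
jog_arm(targets=[[-0.7,7,0,0,1],[-1.5,14,0,0,1],[-2.2,21,0,0,1],[-2.9,28,0,0,1],[-3.7,35,0,0,1],[-4.4,42,0,0,1],[-5.1,49,0,0,1],[-5.9,56,0,0,1]])

```text
time: 69.35
tcp_pos: [552.3, -102.2, 7.1]
ee_rot: [[0.001, -0.102, 0.995], [-0.002, 0.995, 0.102], [-1.0, -0.002, 0.001]]
force: [-0.0, -6.1, 3.2]
grip_width: 0.151
```

Call:
jog_arm(targets=[[-0.7,7,0,0,1],[-1.5,14,0,0,1],[-2.2,21,0,0,1],[-2.9,28,0,0,1],[-3.7,35,0,0,1],[-4.4,42,0,0,1],[-5.1,49,0,0,1],[-5.9,56,0,0,1]])

```text
time: 70.15
tcp_pos: [546.4, -46.2, 7.1]
ee_rot: [[0.001, -0.102, 0.995], [-0.002, 0.995, 0.102], [-1.0, -0.002, 0.001]]
force: [1.6, -5.7, 3.5]
grip_width: 0.152
```

```bash
python3 -c "
from h import *
look('c58.png',(220,280,380,480),'scene',4)
"
```

```text
70.15 [546.4 -46.2   7.1] [ 1.6 -5.7  3.5] 0.152
```

View pics/c58.png

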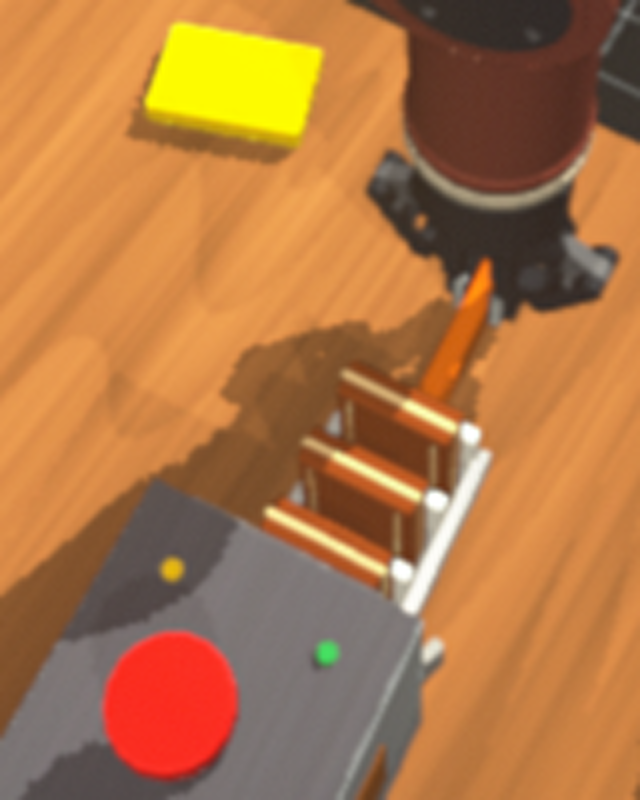

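Call:
jog_arm(targets=[[-0.7,7,0,0,1],[-1.5,14,0,0,1],[-2.2,21,0,0,1],[-2.9,28,0,0,1],[-3.7,35,0,0,1],[-4.4,42,0,0,1],[-5.1,49,0,0,1],[-5.9,56,0,0,1]])

```text
time: 71.0
tcp_pos: [540.5, 9.8, 7.0]
ee_rot: [[0.001, -0.102, 0.995], [-0.002, 0.995, 0.102], [-1.0, -0.002, 0.001]]
force: [1.0, -8.1, 5.0]
grip_width: 0.153
```

Call:
jog_arm(targets=[[-0.7,7,0,0,1],[-1.5,14,0,0,1],[-2.2,21,0,0,1],[-2.9,28,0,0,1],[-3.4,33,0,0,1],[-3.7,35,0,0,1],[-3.7,35,0,0,1]])

```text
time: 71.7
tcp_pos: [536.8, 45.4, 7.0]
ee_rot: [[0.001, -0.103, 0.995], [-0.001, 0.995, 0.103], [-1.0, -0.001, 0.0]]
force: [-0.1, -4.1, 5.1]
grip_width: 0.151
```

```bash
python3 -c "
from h import *
look('c59.png',(220,260,380,460),'scene',4)
"
```

```text
71.7 [536.8  45.4   7. ] [-0.1 -4.1  5.1] 0.151
```

View pics/c59.png

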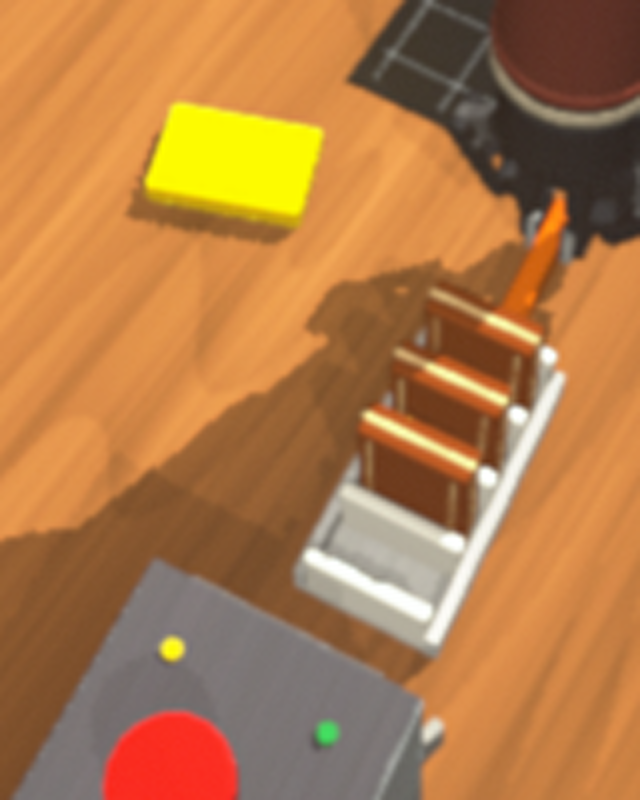

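Tray origin is at about box y = 213, above the 185 needed, with the cases standing. Release and retreat.

Call:
jog_arm(targets=[[0,0,0,0,0.9],[0,0,0,0,0.8],[0,0,0,0,0.65],[0,0,0,0,0.5],[0,0,0,0,0.4],[0,0,25,0,0.4],[0,0,65,0,0.4],[0,0,110,0,0.4]])

```text
time: 72.55
tcp_pos: [535.2, 46.8, 117.0]
ee_rot: [[-0.003, -0.104, 0.995], [0.001, 0.995, 0.104], [-1.0, 0.001, -0.003]]
force: [0.1, -0.5, 1.2]
grip_width: 0.603
```

Call:
jog_arm(targets=[[0,40,40,0,0.4],[0,80,80,0,0.4],[0,120,100,0,0.4],[0,160,100,0,0.4],[0,190,100,0,0.4],[0,190,100,0,0.4]])

```text
time: 73.15
tcp_pos: [534.6, 242.2, 217.1]
ee_rot: [[-0.0, -0.111, 0.994], [0.003, 0.994, 0.111], [-1.0, 0.003, 0.0]]
force: [0.1, 0.0, -0.4]
grip_width: 0.601
```

```bash
python3 -c "
from h import *
look('c60.png',(220,260,380,460),'scene',4)
look('c60t.png',(330,130,530,230),'top',4)
im=cv2.imread('pics/f_c60t.png');cv2.imwrite('pics/full60.png',im)
"
```

```text
73.15 [534.6 242.2 217.1] [ 0.1  0.  -0.4] 0.601
73.2 [535.3 239.3 216.6] [ 0.1 -1.3 -0.7] 0.599
```

View pics/c60.png

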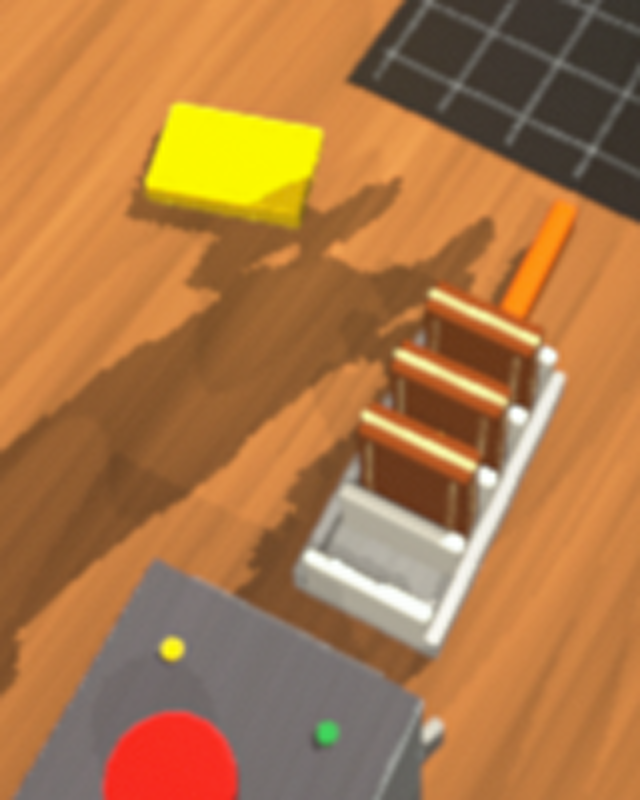

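View pics/c60t.png

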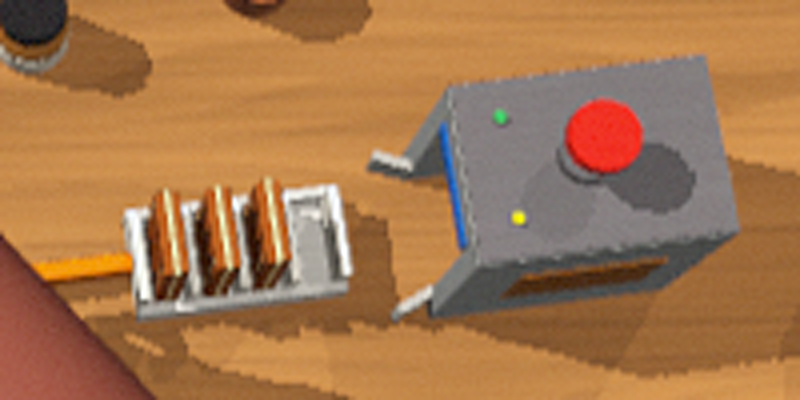

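View pics/full60.png

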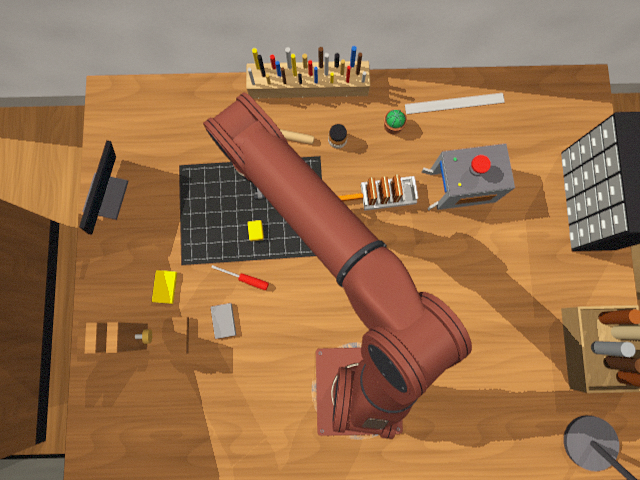

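The tray's rack part is clear of the guides, the three cases stand upright, the plunger is up and the other objects are where they were. Handing in.

```bash
python3 -c "
from cell import env
print(env.sign_off())"
```

```text
the job is handed in; nothing more can be done
None
```

The job is done and handed in. The three leather cases present stand on their short ends in slots 2, 3 and 4. There was no fourth case.

**Tray home:** it stopped against the back wall with the handle tip at box y = 162.5 mm, against 163 when fully home.

**Plunger:** I pressed it only with the tray home. It reached its hard stop at 190 mm, 26 mm below its rest height, stayed down about 2.3 s and sprang back up.

**Tray drawn out:** its origin ended at about box y = 213 mm by arm travel, past the 185 mm needed. The last pictures show all three cases standing, the tray on the bench with the gripper off it, and the other objects in their places. The job took about 73 s of the 210 s allowed.

**What went wrong or disagreed:**
- **Drops:** loosening the grip to swing a case upright dropped cases flat on the mat three times, each from a few centimetres. One slid up to the small yellow block, which did not visibly move.
- **Collision:** the first insertion caught on a slot wall with about 70 N at the wrist, under the 120 N limit. I backed off and moved it about 9 mm. The tray had not moved.
- **Hard press:** seating that same case, I pressed it onto the tray floor with about 57 N.
- **Tilt:** my single-view tilt estimates read several degrees higher than the two views together, so I placed the cases using the two-view positions.

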